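# Clear the strays from the lug case and hang the tote on the lift hook

### The job

This lug case came back badly packed, and only full-length lug shells belong in it: open its lid, put whatever else is packed in it into the tote, leave the full-length shells lying where they are, and have the case shut again at the end. With all strays in the tote, pull the sprung hook down by its handle, bring it under the middle of the tote's handle bar and let it lift the tote, so that it finally hangs still and roughly level off the counter with the strays inside. Do not tip the tote over, and leave the bottle and the bumper alone.

Things in the scene. Friction and masses are not known exactly. Their poses are not given: they have to be found in the camera images.
- lid_handle (a point): centre of the black handle bar of the case lid: 44 mm long, 18 mm thick, parallel to the hinge, 32 mm out from the middle of the lid's front edge on a neck 14 mm wide; 56 mm above the counter when shut. Pinched by its two ends from above, it swivels between the fingers as the lid swings.
- lid_hinge (a point): the middle of the lid's hinge line, on the far top rim of the case (50 mm up). The point's y axis is the hinge line; the handle's bar lies 257 mm from the hinge line.
- lid (a joint): lid angle in rad: 0 shut, grows as the handle swings up and over away from the robot, stop at 1.9 (leaning back past upright, which gives the most room over the far wells). A stiff hinge: the lid stays where it is left. Takes about 4 N at the handle.
- case: fixed aluminium lug case, 222 mm (x) by 288 mm (y), walls 50 mm high, 6 mm thick, inner floor at 6 mm. Origin: centre of underside; hinge at +x, handle at -x. Dividers (3 mm thick, 12 mm high) make six wells, centres at x = -53 and 53 mm, y = -92, 0 and 92 mm; each holds one part lying roughly along the case's x, or is empty. Which is where varies.
- tote: loose plywood tote, 180 mm (x) by 220 mm (y), walls 40 mm high, walls and floor 6 mm thick, 0.34 kg, on the counter beside the case. Origin: centre of underside. End posts (30 mm wide) at x = -86 and 86 mm carry a steel handle bar along its x over the middle (y = 0), leaving an open tray on either side of the bar.
- tote_bar (a point): middle of the tote's handle bar, on its axis, 172 mm above the tote's underside. The bar is 14 mm in diameter and 160 mm long between the posts, along the tote's x.
- lift: fixed lift stand: low base 70 mm (x) by 480 mm (y) beyond the tote; a trolley slides along its y with a mast 380 mm high. A sprung slider on the mast has an arm to the lift's -x, with the hook under its end and the pull handle on top. Origin: centre of underside. Hook saddle in this frame: x -180 mm, y trolley - 190 mm, z 215 mm - hook value.
- trolley (a joint): place of the trolley in m, 0 to 0.38; grows towards the lift's +y. Slides freely with about 1.5 N friction and carries the hook along; it stays where it is left.
- hook (a joint): how far the hook is pulled down, in m: 0 up at rest, 0.11 fully down. The spring pulls it up with 11 N net at the top and 14 N at the bottom, damped, so that let go it goes back up at about 0.2 m/s; it is strong enough to lift the loaded tote to the top.
- hook_saddle (a point): the lowest inside point of the hook, where the bar is to rest; axes as the lift's. Hook of 12 mm round steel: the shank is at y = -30 mm from here and rises to the arm, whose underside is 80 mm above; the toe points to the lift's +y, its upturned tip at y = 26 mm, tip top 16 mm above the saddle. Free width between shank and tip 44 mm.
- hook_grip (a point): where to take the pull handle: a black upright grip 18 mm (lift's y) by 34 mm (x), 45 mm tall, on a round plate of 64 mm diameter whose top is 24 mm below this point (fingertips can push down on it too). It lies 30 mm to the lift's -y of the saddle, 126 mm above it. Nothing is above it; the mast is 180 mm behind.
- shell_1: a full-length lug shell: gloss white arched casting 90 mm long (its x), 32 mm wide, 31 mm high, 90 g; origin at the centre of its underside. Belongs in the case.
- shell_2: a full-length lug shell: gloss white arched casting 90 mm long (its x), 32 mm wide, 31 mm high, 90 g; origin at the centre of its underside. Belongs in the case.
- short_shell: a short lug shell (stray): the same gloss white arched casting but only 60 mm long (its x), 32 mm wide, 31 mm high, 60 g; origin at the centre of its underside. May be absent.
- claw_1: a chromed hoop claw (stray): 66 mm long (its x), 26 mm wide (flat sides), 34 mm high at the hooked end (-x), 28 mm at the round boss (+x), 12 mm between, 110 g; origin at the middle of its underside. May be absent.
- claw_2: a chromed hoop claw (stray): 66 mm long (its x), 26 mm wide (flat sides), 34 mm high at the hooked end (-x), 28 mm at the round boss (+x), 12 mm between, 110 g; origin at the middle of its underside. May be absent.
- nut: a large brass receiver nut (stray), lying: square body 26 by 26 mm and 46 mm long (x = -36 to 10 mm), then a round 20 mm neck to x = 38 mm; 120 g; origin under its axis, 13 mm below it. May be absent.
- oil: bystander: amber bottle, 52 mm diameter, 130 mm high; origin centre of underside.
- bumper: bystander: black rubber bumper block 70 by 32 by 22 mm lying on the counter; origin centre of underside.

How it is judged:
By the outcome, as a careful person would: the job done as asked, in the order asked, and still so for the second after the job is handed in, with the robot touching nothing.
Of short_shell, claw_1, claw_2, nut only 2 to 4 are there at a start; the rules pass over those that are not, and their reading is None.
At some moment in a run one of tote may be knocked a few centimetres aside while the robot is not near it.
Once in a run the grip may slacken for a moment while it holds something.
It also fails if it takes over 210 s, if anything falls off the work surface, if the arm or the gripper's body presses on something with over 40 N, if the wrist force passes 120 N, or if a joint passes its speed limit or range.

### The arm

A 6-joint arm with a two-finger parallel gripper is mounted at the origin on the work surface. World frame = base frame: x ahead of the robot, y to its left, z up, the work surface at z = 0. Lengths are in mm, angles in rad, forces in N, time in s.
With the tool pointing down it reaches from about 350 to 775 mm from the base axis. Payload 7.3 kg.
Tool frame: the origin (TCP) lies between the finger pads; the fingertips stand tcp_to_tips ahead of it and the grasp point (between the pads) lies 5 mm behind it (tcp_to_tips is the distance from the TCP to the fingertips, in mm); z points along the fingers, x is the direction in which the jaws open and shut, and the axes are right-handed (so a half turn about z gives the same grasp; the last joint's range is limited). The gripper opens to 92 mm and grips with 3 to 60 N. Pads are 19 mm wide; open, the fingers measure 130 mm over their backs; the gripper's body (75 mm by 190 mm) begins 47 mm behind the grasp point.
Start: joints at [1.083, 0.342, 1.524, -0, 1.275, -0.146], TCP at [175.957, 494.654, 240.741] pointing down, gripper open.
Joint ranges: [-2.53, 2.53], [-0.77, 2.02], [0.04, 2.7], [-1, 4.14], [0.28, 2.66], [-3.11, 3.11]. Speed limits (rad/s): [2.57, 2.57, 3.14, 3.14, 3.14, 3.14].

### API

Orientations are given as [roll, pitch, yaw] about the fixed x, y, z axes, in that order (R = Rz(yaw) Ry(pitch) Rx(roll)).
In Python, from plant import * gives the robot as it stands.
- The arm moves only by the tool drive_tool, never from a script. Its argument "deltas" is a list of rows, each an object of numbers: "hand": the gripper's target within -1 to 1 (shut at 1, half-way at 0, fully open at -1); "tx", "ty", "tz": the shift along the tool's x, y, z each as a share of 4 cm, from -1 to 1; "wx", "wy", "wz": the turn, a rotation vector about the tool's x, y, z each as a share of 5 degrees, from -1 to 1. In form: [{"hand": .., "tx": .., "ty": .., "tz": .., "wx": .., "wy": .., "wz": ..}, ...]. A call has 1 to 20 rows; each row shifts and turns the commanded pose from where the row before left it, along the tool's axes as they then stand; what a row does not reach is not made up. A row lasts 1/12 s, in which the tool goes at most 41.7 mm and 7.16 degrees, less where a joint would pass 70% of its speed; a pose out of reach is approached as far as the arm can. A call with a number of a shift or a turn outside -1 to 1 is refused whole. A call with a gripper value outside its range is refused whole. The fingers move at their own pace and stop on an object; the grip force is fixed at half the most. Time passes only in rows, so rows that do not move let the fingers close. It gives the time, the measured TCP pose, the force and the opening at its end, in the units of the state.
- get_obs(): the state, without advancing time (a new reading comes with each control period).
- capture(name): name is "scene" or "top" or "wrist"; returns the picture (400x640x3 uint8, red, green, blue); there is no depth.
- camera_model(name): a dict with "fx", "fy", "cx", "cy" (pixels), "D" ([k1, k2, p1, p2, k3] as OpenCV has them; the pictures are not rectified), "rvec" (rotation vector, rad) and "tvec" (3), from world to camera coordinates, as OpenCV has them. Camera axes: x right, y down, z forward; pixel columns grow to the right and rows downward; lengths in mm; the calibration is good to about 2 mm. A picture is of the moment at which its call begins: read the wrist's pose just before it. camera_model takes no time and is no camera call; for the wrist camera it gives the pose at the moment of the call.
- close_job(): hands the job in, once; it reports no verdict.
The state is a dict: "time": time; "joint_positions": joint angles; "dq": joint speeds; "tau": joint torques, N m; "tool_pos": TCP position; "tcp_rot": TCP orientation; "contact_force": force on the tool from outside, world axes, zero at the start; "moment": the same for the moment, N m; "grip_width": finger opening in mm.
Only numpy, scipy, OpenCV 4.12 (cv2) and the standard library are available. Lean on these libraries where they do the work, as an engineer would, in place of code of your own. Each camera call takes 0.05 s, during which the arm holds its last target.

## Working session

There is one attempt and no reset: what is moved stays moved. The work goes in short steps, Python scripts to look and compute and a tool call to move; the robot and the scene stay as the last step left them, time stands still between calls to the robot, and variables do not carry over. Pictures are saved under pics/ and viewed, and the job is handed in when it is done.

Besides the shell and the picture viewer there is one more tool, called after ">>>" as a command line: name --argument value ..., lists and objects as JSON in quotes. drive_tool: Moves the arm, as the interface text tells. Its arguments: {"type":"object","properties":{"deltas":{"type":"array","items":{"type":"object","properties":{"hand":{"type":"number"},"tx":{"type":"number"},"ty":{"type":"number"},"tz":{"type":"number"},"wx":{"type":"number"},"wy":{"type":"number"},"wz":{"type":"number"}}}}},"required":["deltas"]}

```bash
ls; mkdir -p pics; python3 - <<'E'
from plant import *
import cv2,json
o=get_obs();print(o)
for n in ("scene","top","wrist"):
    im=capture(n);cv2.imwrite(f"pics/{n}0.png",im[:,:,::-1]);m=camera_model(n);print(n,m)
E
```

```text
pics
{'time': 0.0, 'joint_positions': array([ 1.08300521e+00,  3.42710178e-01,  1.52499116e+00, -9.60693133e-06,
        1.27538211e+00, -1.46016390e-01]), 'dq': array([ 0.00100337, -0.00150996, -0.00015641, -0.00047133, -0.00056652,
       -0.0002004 ]), 'tau': array([-7.41390413e-04, -4.31240916e+01, -2.44212896e+01,  7.16469577e-02,
        5.60057920e-02, -1.28123788e-04]), 'tool_pos': array([175.77334491, 494.30792808, 240.06047377]), 'tcp_rot': array([-3.14138483e+00,  1.47626996e-03,  1.22902455e+00]), 'contact_force': array([ 0.55191016, -0.18745226,  0.77071085]), 'moment': array([-0.03905623, -0.02308825, -0.02317982]), 'grip_width': 92.04809118294246}
scene {'fx': 380.9209609707354, 'fy': 380.9209609707354, 'cx': 319.5390920397893, 'cy': 201.00302367463433, 'D': array([-0.01247476,  0.        ,  0.        ,  0.        ,  0.        ]), 'rvec': array([ 2.28064662,  0.69093963, -0.25440007]), 'tvec': array([-399.6720389 , -115.45291254, 1541.49888871])}
top {'fx': 485.79132791302845, 'fy': 485.79132791302845, 'cx': 320.09981047352596, 'cy': 198.55548604286645, 'D': array([-0.06103909,  0.        ,  0.        ,  0.        ,  0.        ]), 'rvec': array([ 2.10085865, -2.15853512,  0.13859818]), 'tvec': array([ -26.29688007,  581.46438822, 1376.05863394])}
wrist {'fx': 284.0546077538404, 'fy': 284.0546077538404, 'cx': 313.334115572058, 'cy': 205.31374777735687, 'D': array([-0.02522526,  0.        ,  0.        ,  0.        ,  0.        ]), 'rvec': array([-2.37070067, -1.67343044, -0.23556606]), 'tvec': array([-524.33652768,  -33.69619186,  390.28854154])}
```

View pics/scene0.png

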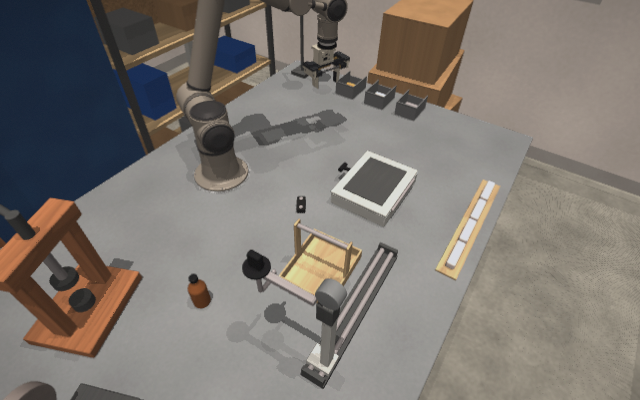

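View pics/top0.png

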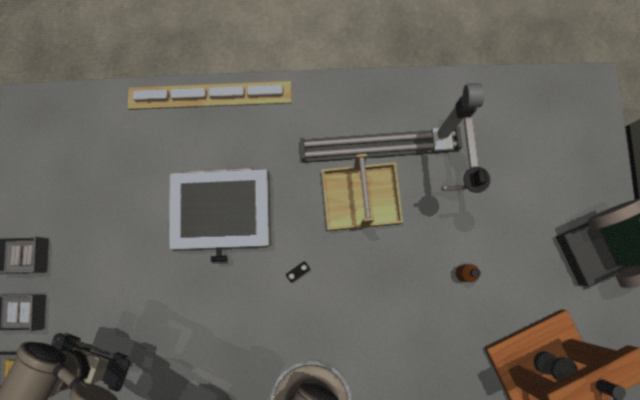

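View pics/wrist0.png

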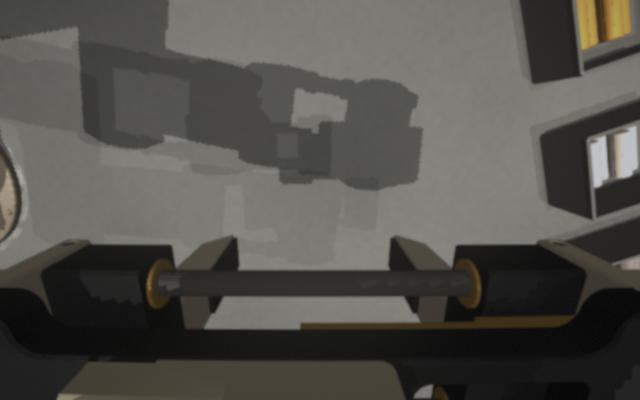

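The top view shows the case at about (219,209), its handle at (219,257), and the tote at (362,197). The lift is behind the tote, with the trolley at its right end and the hook grip at (476,179). I'll set up ray-casting helpers and measure these.

```bash
cat > h.py <<'E'
from plant import *
import cv2, numpy as np
from scipy.spatial.transform import Rotation as Ro
def K(m): return np.array([[m['fx'],0,m['cx']],[0,m['fy'],m['cy']],[0,0,1]])
def cast(m,uv,z):
    uv=np.atleast_2d(np.array(uv,float)).reshape(-1,1,2)
    n=cv2.undistortPoints(uv,K(m),m['D']).reshape(-1,2)
    R=cv2.Rodrigues(m['rvec'])[0];C=-R.T@m['tvec']
    d=np.c_[n,np.ones(len(n))]@R
    s=(z-C[2])/d[:,2]
    return (C+d*s[:,None])
def ray(m,uv):
    n=cv2.undistortPoints(np.array(uv,float).reshape(1,1,2),K(m),m['D']).reshape(2)
    R=cv2.Rodrigues(m['rvec'])[0];C=-R.T@m['tvec'];d=np.r_[n,1]@R
    return C,d/np.linalg.norm(d)
def tri(rs):
    A=np.zeros((3,3));b=np.zeros(3)
    for C,d in rs:
        P=np.eye(3)-np.outer(d,d);A+=P;b+=P@C
    return np.linalg.solve(A,b)
def proj(m,P): return cv2.projectPoints(np.array(P,float).reshape(-1,1,3),m['rvec'],m['tvec'],K(m),m['D'])[0].reshape(-1,2)
def snap(name,fn,crop=None,k=1):
    m=camera_model(name);im=capture(name)[:,:,::-1].copy()
    cv2.imwrite(f'pics/{fn}_raw.png',im)
    if crop: x0,y0,x1,y1=crop; v=im[y0:y1,x0:x1]
    else: v=im
    v=cv2.resize(v,None,fx=k,fy=k,interpolation=cv2.INTER_CUBIC)
    cv2.imwrite(f'pics/{fn}.png',v)
    return m,im
def st(q=1):
    o=get_obs();print('t %.2f'%o['time'],'pos',o['tool_pos'].round(1),'rpy',o['tcp_rot'].round(3),'F',o['contact_force'].round(1),'w %.1f'%o['grip_width'],'q',o['joint_positions'].round(2));return o
E
python3 - <<'E'
from h import *
im=cv2.imread('pics/top0.png')
cv2.imwrite('pics/top_c1.png',cv2.resize(im[140:290,150:350],None,fx=4,fy=4,interpolation=cv2.INTER_CUBIC))
cv2.imwrite('pics/top_c2.png',cv2.resize(im[70:240,290:500],None,fx=3.7,fy=3.5,interpolation=cv2.INTER_CUBIC))
im=cv2.imread('pics/scene0.png')
cv2.imwrite('pics/sc_c2.png',cv2.resize(im[200:390,220:430],None,fx=3,fy=3,interpolation=cv2.INTER_CUBIC))
E
```

```text
(no output)
```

View pics/top_c1.png

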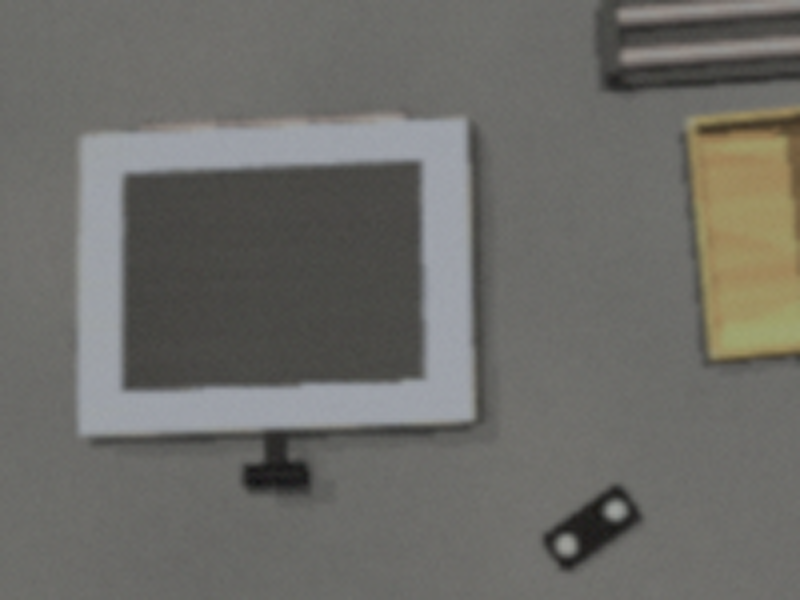

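View pics/top_c2.png

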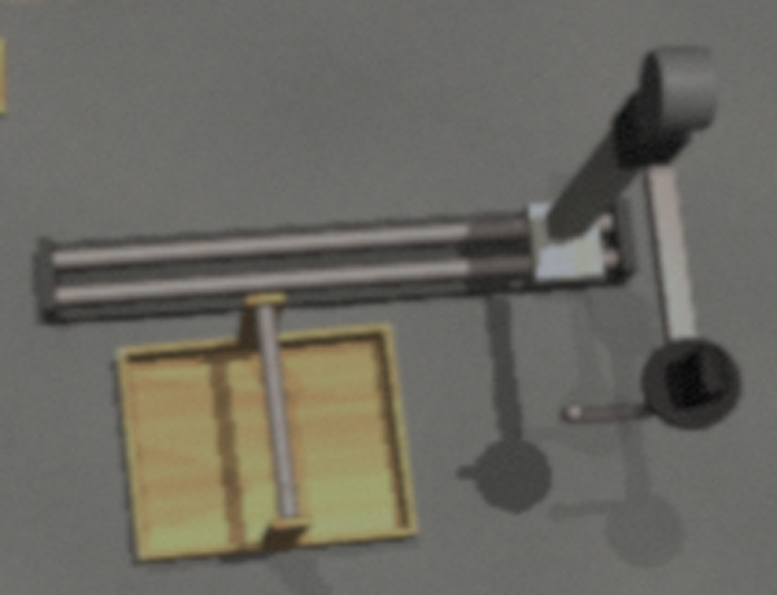

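View pics/sc_c2.png

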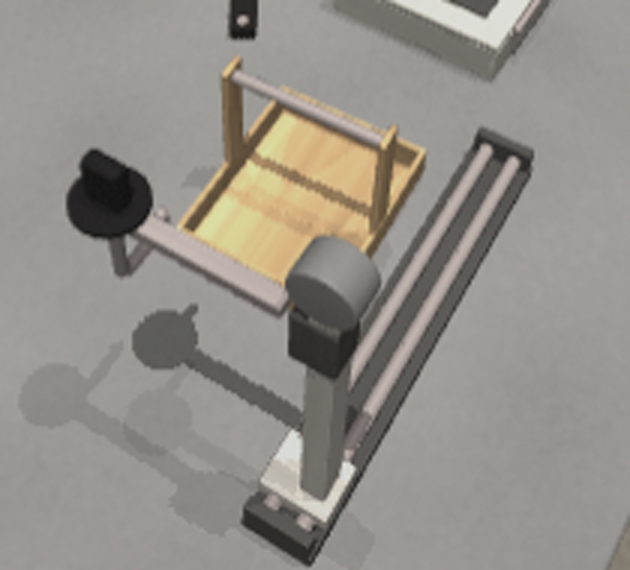

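```bash
python3 - <<'E'
from h import *
m=camera_model('top');s=camera_model('scene')
c1=lambda u,v:(150+u/4,140+v/4); c2=lambda u,v:(290+u/3.7,70+v/3.5); c3=lambda u,v:(220+u/3,200+v/3)
def pr(t,X): print(t,np.round(X,1).tolist())
C=cast(m,[c1(80,133),c1(468,118),c1(474,422),c1(78,437)],54)
pr('case TL TR BR BL',C);pr('c',C.mean(0)); 
y=(C[0]+C[3]-C[1]-C[2]);x=(C[0]+C[1]-C[2]-C[3]);pr('yawcase',np.degrees([np.arctan2(-y[0],y[1]),np.arctan2(x[1],x[0])])); pr('size',[np.linalg.norm(x)/2,np.linalg.norm(y)/2])
pr('handle',cast(m,c1(276,474),60))
T=cast(m,[c2(117,350),c2(390,325),c2(416,532),c2(138,560)],40)
pr('tote',T);pr('c',T.mean(0));y=(T[0]+T[3]-T[1]-T[2]);x=(T[0]+T[1]-T[2]-T[3]);pr('yaw',np.degrees([np.arctan2(-y[0],y[1]),np.arctan2(x[1],x[0])])); pr('size',[np.linalg.norm(x)/2,np.linalg.norm(y)/2])
pr('bar ends',cast(m,[c2(263,305),c2(290,518)],176))
pr('bar tri',[tri([ray(m,c2(263,305)),ray(s,c3(392,140))]),tri([ray(m,c2(290,518)),ray(s,c3(235,75))])])
pr('lift base corners z~15', cast(m,[c2(38,240),c2(45,322),c2(632,280)],15))
pr('grip top tri',tri([ray(m,c2(702,372)),ray(s,c3(97,160))]))
pr('plate tri',tri([ray(m,c2(691,385)),ray(s,c3(110,198))]))
pr('hook tip tri',tri([ray(m,c2(572,412)),ray(s,c3(160,215))]))
pr('bumper',cast(m,c1(592,527),22));pr('oil',cast(m,(467,272),70))
E
```

```text
case TL TR BR BL [[668.1, 401.8, 54.0], [670.1, 111.9, 54.0], [446.9, 109.4, 54.0], [443.0, 398.3, 54.0]]
c [557.0, 255.3, 54.0]
yawcase [0.6, 0.8]
size [224.2, 289.4]
handle [[412.9, 251.4, 60.0]]
tote [[666.6, -48.6, 40.0], [681.7, -267.5, 40.0], [505.4, -279.3, 40.0], [488.3, -60.5, 40.0]]
c [585.5, -164.0, 40.0]
yaw [4.2, 3.8]
size [177.7, 219.5]
bar ends [[669.2, -157.7, 176.0], [504.6, -170.6, 176.0]]
bar tri [[674.8, -155.2, 170.5], [507.1, -169.7, 169.3]]
lift base corners z~15 [[772.0, 14.5, 15.0], [698.6, 10.1, 15.0], [721.4, -471.0, 15.0]]
grip top tri [571.1, -417.3, 355.5]
plate tri [574.0, -419.9, 312.4]
hook tip tri [572.3, -364.9, 220.5]
bumper [[370.4, 28.2, 22.0]]
oil [[356.3, -449.0, 70.0]]
```

```bash
python3 - <<'E'
import plant
print([n for n in dir(plant) if not n.startswith('_')])
print(getattr(plant,'tcp_to_tips',None))
E
```

```text
['Unreachable', 'camera_model', 'capture', 'close_job', 'get_obs', 'tcp_to_tips']
14.0
```

>>> drive_tool --deltas '[{"hand":-1,"wz":-0.98},{"hand":-1,"wz":-0.98},{"hand":-1,"wz":-0.98},{"hand":-1,"wz":-0.98},{"hand":-1,"tx":-0.6,"ty":0.6,"tz":0.3},{"hand":-1,"tx":-0.6,"ty":0.6,"tz":0.3},{"hand":-1,"tx":-0.6,"ty":0.6,"tz":0.3},{"hand":-1,"tx":-0.6,"ty":0.6,"tz":0.3},{"hand":-1,"tx":-0.6,"ty":0.6,"tz":0.3},{"hand":-1,"tx":-0.6,"ty":0.6,"tz":0.3},{"hand":-1,"tx":-0.6,"ty":0.6,"tz":0.3},{"hand":-1,"tx":-0.6,"ty":0.6,"tz":0.3},{"hand":-1,"tx":-0.6,"ty":0.5,"tz":0.3},{"hand":-1,"tx":-0.6,"ty":0.5,"tz":0.3},{"hand":-1},{"hand":-1}]'

```text
invalid input
```

```bash
python3 - <<'E'
from h import *
st();m,im=snap('wrist','w1')
print(proj(m,[[413,251,56]]))
E
```

```text
t 0.15 pos [175.8 494.4 240.2] rpy [-3.141e+00  1.000e-03  1.229e+00] F [-1.   0.2 -0.3] w 91.6 q [ 1.08  0.34  1.52 -0.    1.28 -0.15]
[[213.79043782 388.38440562]]
```

View pics/w1.png

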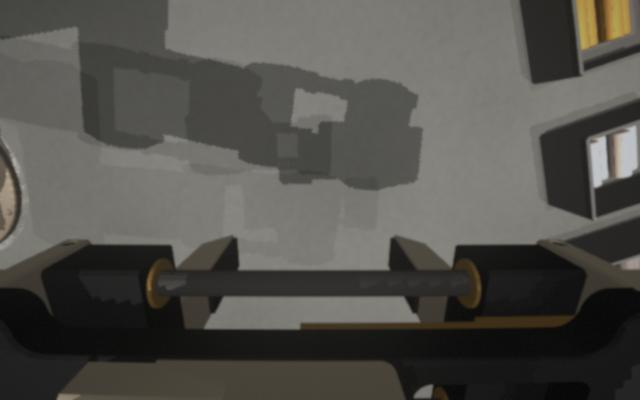

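>>> drive_tool --deltas '[{"hand":-1,"tx":0,"ty":0,"tz":0,"wx":0,"wy":0,"wz":-0.98},{"hand":-1,"tx":0,"ty":0,"tz":0,"wx":0,"wy":0,"wz":-0.98},{"hand":-1,"tx":0,"ty":0,"tz":0,"wx":0,"wy":0,"wz":-0.98},{"hand":-1,"tx":0,"ty":0,"tz":0,"wx":0,"wy":0,"wz":-0.98},{"hand":-1,"tx":-0.6,"ty":0.6,"tz":0.3,"wx":0,"wy":0,"wz":0},{"hand":-1,"tx":-0.6,"ty":0.6,"tz":0.3,"wx":0,"wy":0,"wz":0},{"hand":-1,"tx":-0.6,"ty":0.6,"tz":0.3,"wx":0,"wy":0,"wz":0},{"hand":-1,"tx":-0.6,"ty":0.6,"tz":0.3,"wx":0,"wy":0,"wz":0},{"hand":-1,"tx":-0.6,"ty":0.6,"tz":0.3,"wx":0,"wy":0,"wz":0},{"hand":-1,"tx":-0.6,"ty":0.6,"tz":0.3,"wx":0,"wy":0,"wz":0},{"hand":-1,"tx":-0.6,"ty":0.6,"tz":0.3,"wx":0,"wy":0,"wz":0},{"hand":-1,"tx":-0.6,"ty":0.6,"tz":0.3,"wx":0,"wy":0,"wz":0},{"hand":-1,"tx":-0.6,"ty":0.55,"tz":0.3,"wx":0,"wy":0,"wz":0},{"hand":-1,"tx":-0.6,"ty":0.55,"tz":0.3,"wx":0,"wy":0,"wz":0},{"hand":-1,"tx":0,"ty":0,"tz":0,"wx":0,"wy":0,"wz":0},{"hand":-1,"tx":0,"ty":0,"tz":0,"wx":0,"wy":0,"wz":0}]'

```text
time: 1.53
tool_pos: [412.5, 253.5, 120.0]
tcp_rot: [-3.14, 0.001, 1.568]
contact_force: [0.1, 1.8, 0.4]
grip_width: 92.1
```

```bash
python3 - <<'E'
from h import *
st();m,im=snap('wrist','w1')
print(proj(m,[[413,251,56]]))
E
```

```text
t 1.53 pos [412.5 253.5 120. ] rpy [-3.140e+00  1.000e-03  1.568e+00] F [0.1 1.8 0.4] w 92.1 q [ 0.39  0.41  1.8   0.    0.94 -1.18]
[[309.88124622 225.92026014]]
```

View pics/w1.png

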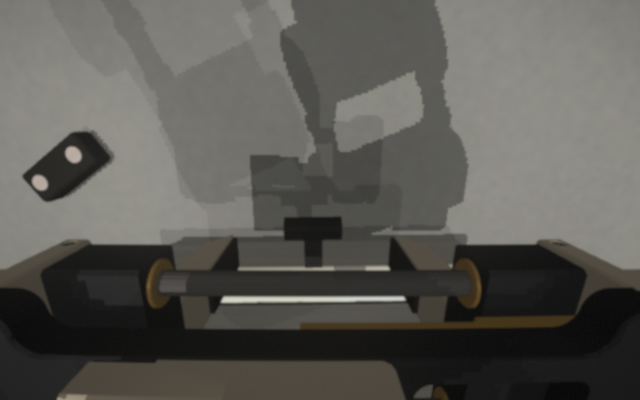

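>>> drive_tool --deltas '[{"hand":-0.4,"tx":0,"ty":0.03,"tz":0.55,"wx":0,"wy":0,"wz":0},{"hand":-0.4,"tx":0,"ty":0,"tz":0.55,"wx":0,"wy":0,"wz":0},{"hand":-0.4,"tx":0,"ty":0,"tz":0.55,"wx":0,"wy":0,"wz":0},{"hand":1,"tx":0,"ty":0,"tz":0,"wx":0,"wy":0,"wz":0},{"hand":1,"tx":0,"ty":0,"tz":0,"wx":0,"wy":0,"wz":0},{"hand":1,"tx":0,"ty":0,"tz":0,"wx":0,"wy":0,"wz":0},{"hand":1,"tx":0,"ty":0,"tz":0,"wx":0,"wy":0,"wz":0},{"hand":1,"tx":0,"ty":0,"tz":0,"wx":0,"wy":0,"wz":0},{"hand":1,"tx":0,"ty":0,"tz":0,"wx":0,"wy":0,"wz":0},{"hand":1,"tx":0,"ty":0,"tz":0,"wx":0,"wy":0,"wz":0}]'

```text
time: 2.42
tool_pos: [413.7, 253.0, 56.0]
tcp_rot: [3.14, 0.003, 1.573]
contact_force: [1.6, -11.8, 5.3]
grip_width: 43.7
```

```bash
python3 - <<'E'
import numpy as np
a=0.023;L=257
th=np.arange(0,1.93,0.095)
x=-L*np.cos(th+a);z=L*np.sin(th+a)
phi=np.clip((th-0.75)/0.95,0,1)*np.radians(35)
for i in range(len(th)-1):
    dx,dz=x[i+1]-x[i],z[i+1]-z[i];p=phi[i]
    ty=(dx*np.cos(p)+dz*np.sin(p))/40;tz=(dx*np.sin(p)-dz*np.cos(p))/40
    print(i,round(th[i+1],3),'ty %.3f tz %.3f wx %.2f'%(ty,tz,-np.degrees(phi[i+1]-phi[i])/5))
print(x[-1]-x[0],z[-1]-z[0])
E
```

```text
0 0.095 ty 0.043 tz -0.609 wx -0.00
1 0.19 ty 0.101 tz -0.602 wx -0.00
2 0.285 ty 0.157 tz -0.590 wx -0.00
3 0.38 ty 0.212 tz -0.572 wx -0.00
4 0.475 ty 0.266 tz -0.549 wx -0.00
5 0.57 ty 0.317 tz -0.522 wx -0.00
6 0.665 ty 0.365 tz -0.489 wx -0.00
7 0.76 ty 0.409 tz -0.452 wx -0.07
8 0.855 ty 0.453 tz -0.409 wx -0.70
9 0.95 ty 0.511 tz -0.333 wx -0.70
10 1.045 ty 0.557 tz -0.250 wx -0.70
11 1.14 ty 0.589 tz -0.160 wx -0.70
12 1.235 ty 0.606 tz -0.067 wx -0.70
13 1.33 ty 0.609 tz 0.028 wx -0.70
14 1.425 ty 0.598 tz 0.123 wx -0.70
15 1.52 ty 0.571 tz 0.214 wx -0.70
16 1.615 ty 0.531 tz 0.300 wx -0.70
17 1.71 ty 0.478 tz 0.379 wx -0.63
18 1.805 ty 0.416 tz 0.446 wx -0.00
19 1.9 ty 0.372 tz 0.484 wx -0.00
345.58855672009577 235.3135241919941
```

>>> drive_tool --deltas '[{"hand":1,"tx":0,"ty":0.04,"tz":-0.61,"wx":0,"wy":0,"wz":0},{"hand":1,"tx":0,"ty":0.1,"tz":-0.6,"wx":0,"wy":0,"wz":0},{"hand":1,"tx":0,"ty":0.16,"tz":-0.59,"wx":0,"wy":0,"wz":0},{"hand":1,"tx":0,"ty":0.21,"tz":-0.57,"wx":0,"wy":0,"wz":0},{"hand":1,"tx":0,"ty":0.27,"tz":-0.55,"wx":0,"wy":0,"wz":0},{"hand":1,"tx":0.02,"ty":0.32,"tz":-0.52,"wx":0,"wy":0,"wz":0},{"hand":1,"tx":0,"ty":0.36,"tz":-0.49,"wx":0,"wy":0,"wz":0},{"hand":1,"tx":0,"ty":0.41,"tz":-0.45,"wx":-0.07,"wy":0,"wz":0}]'

```text
time: 3.08
tool_pos: [487.2, 253.8, 231.4]
tcp_rot: [3.138, 0.003, 1.571]
contact_force: [2.1, -4.5, -6.5]
grip_width: 43.6
```

>>> drive_tool --deltas '[{"hand":1,"tx":0,"ty":0.45,"tz":-0.41,"wx":-0.7,"wy":0,"wz":0},{"hand":1,"tx":0.01,"ty":0.51,"tz":-0.33,"wx":-0.7,"wy":0,"wz":0},{"hand":1,"tx":0.01,"ty":0.56,"tz":-0.25,"wx":-0.7,"wy":0,"wz":0},{"hand":1,"tx":0.01,"ty":0.59,"tz":-0.16,"wx":-0.7,"wy":0,"wz":0},{"hand":1,"tx":0.01,"ty":0.61,"tz":-0.07,"wx":-0.7,"wy":0,"wz":0},{"hand":1,"tx":0.01,"ty":0.61,"tz":0.03,"wx":-0.7,"wy":0,"wz":0}]'

```text
time: 3.58
tool_pos: [615.0, 255.3, 302.1]
tcp_rot: [2.766, 0.003, 1.57]
contact_force: [-3.3, -9.5, -1.0]
grip_width: 43.2
```

>>> drive_tool --deltas '[{"hand":1,"tx":0.01,"ty":0.6,"tz":0.12,"wx":-0.7,"wy":0,"wz":0},{"hand":1,"tx":0.01,"ty":0.57,"tz":0.21,"wx":-0.7,"wy":0,"wz":0},{"hand":1,"tx":0.01,"ty":0.53,"tz":0.3,"wx":-0.7,"wy":0,"wz":0}]'

```text
time: 3.83
tool_pos: [688.7, 256.2, 308.9]
tcp_rot: [2.58, 0.003, 1.569]
contact_force: [-2.1, -11.4, 3.3]
grip_width: 43.4
```

>>> drive_tool --deltas '[{"hand":1,"tx":0.01,"ty":0.48,"tz":0.38,"wx":-0.63,"wy":0,"wz":0},{"hand":1,"tx":0.01,"ty":0.42,"tz":0.44,"wx":0,"wy":0,"wz":0},{"hand":1,"tx":0,"ty":0.34,"tz":0.42,"wx":0,"wy":0,"wz":0},{"hand":1,"tx":0,"ty":0,"tz":0,"wx":0,"wy":0,"wz":0}]'

```text
time: 4.17
tool_pos: [760.4, 257.0, 294.5]
tcp_rot: [2.524, 0.001, 1.569]
contact_force: [4.9, -7.1, 5.6]
grip_width: 43.7
```

```bash
python3 - <<'E'
from h import *
st();m,im=snap('top','t2',(130,100,330,290),4);snap('scene','s2',(200,80,520,300),2.5)
E
```

```text
t 4.17 pos [760.4 257.  294.5] rpy [2.524e+00 1.000e-03 1.569e+00] F [ 4.9 -7.1  5.6] w 43.7 q [ 0.3   0.56  1.18 -0.24  0.82 -1.16]
```

View pics/t2.png

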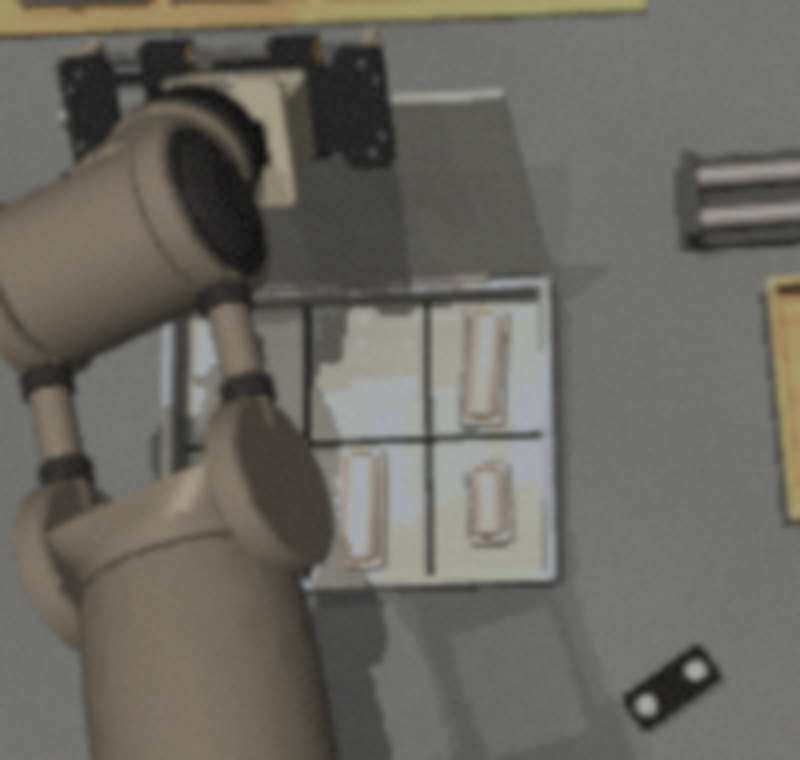

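View pics/s2.png

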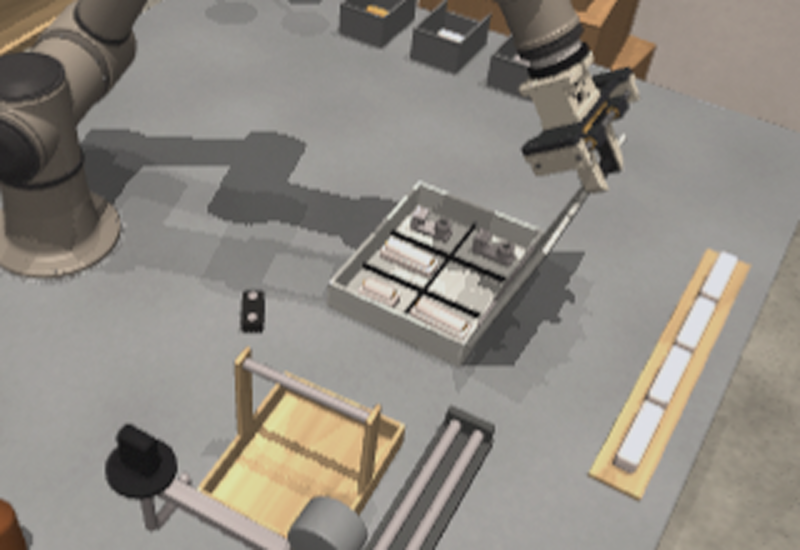

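>>> drive_tool --deltas '[{"hand":-1,"tx":0,"ty":0,"tz":0,"wx":0,"wy":0,"wz":0},{"hand":-1,"tx":0,"ty":0,"tz":0,"wx":0,"wy":0,"wz":0},{"hand":-1,"tx":0,"ty":0,"tz":0,"wx":0,"wy":0,"wz":0},{"hand":-1,"tx":0,"ty":0,"tz":0,"wx":0,"wy":0,"wz":0},{"hand":-1,"tx":0,"ty":0,"tz":-0.7,"wx":0,"wy":0,"wz":0},{"hand":-1,"tx":0,"ty":0,"tz":-0.9,"wx":0,"wy":0,"wz":0},{"hand":-1,"tx":0,"ty":0,"tz":-0.9,"wx":0,"wy":0,"wz":0},{"hand":-1,"tx":0,"ty":-0.5,"tz":-0.5,"wx":0,"wy":0,"wz":0},{"hand":-1,"tx":0,"ty":-0.9,"tz":0,"wx":0,"wy":0,"wz":0},{"hand":-1,"tx":0,"ty":-0.9,"tz":0,"wx":0.88,"wy":0,"wz":0},{"hand":-1,"tx":0.5,"ty":0,"tz":0.4,"wx":0.88,"wy":0,"wz":0},{"hand":-1,"tx":0.5,"ty":0,"tz":0.4,"wx":0.88,"wy":0,"wz":0},{"hand":-1,"tx":0.5,"ty":0,"tz":0.4,"wx":0.88,"wy":0,"wz":0},{"hand":-1,"tx":0.5,"ty":0,"tz":0.4,"wx":0.88,"wy":0,"wz":0},{"hand":-1,"tx":0,"ty":0,"tz":0.3,"wx":0.88,"wy":0,"wz":0},{"hand":-1,"tx":0,"ty":0,"tz":0.3,"wx":0.88,"wy":0,"wz":0},{"hand":-1,"tx":0,"ty":0,"tz":0,"wx":0.88,"wy":0,"wz":0},{"hand":-1,"tx":0,"ty":0,"tz":0,"wx":0,"wy":0,"wz":0}]'

```text
time: 5.77
tool_pos: [643.7, 339.1, 252.4]
tcp_rot: [-3.132, 0.001, 1.57]
contact_force: [1.1, 0.0, -0.2]
grip_width: 91.5
```

```bash
python3 - <<'E'
from h import *
st();m,im=snap('wrist','w3'); print(cast(m,[(320,200),(320,0),(0,100),(640,100)],20).round())
snap('scene','s3',(330,130,450,240),6)
E
```

```text
t 5.77 pos [643.7 339.1 252.4] rpy [-3.132e+00  1.000e-03  1.570e+00] F [ 1.1  0.  -0.2] w 91.5 q [ 0.38  0.75  0.79  0.    1.61 -1.19]
[[667. 348.  20.]
 [427. 347.  20.]
 [533. -66.  20.]
 [533. 761.  20.]]
```

View pics/w3.png

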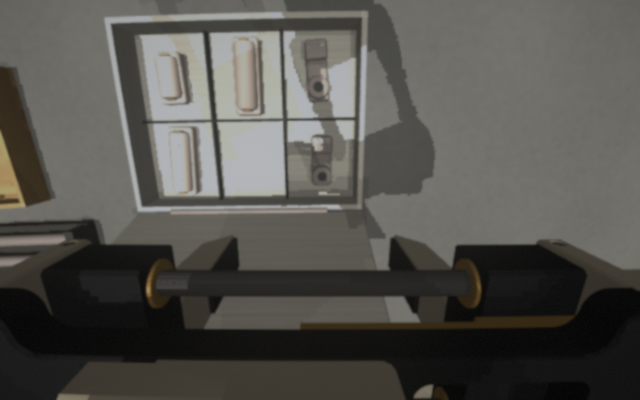

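View pics/s3.png

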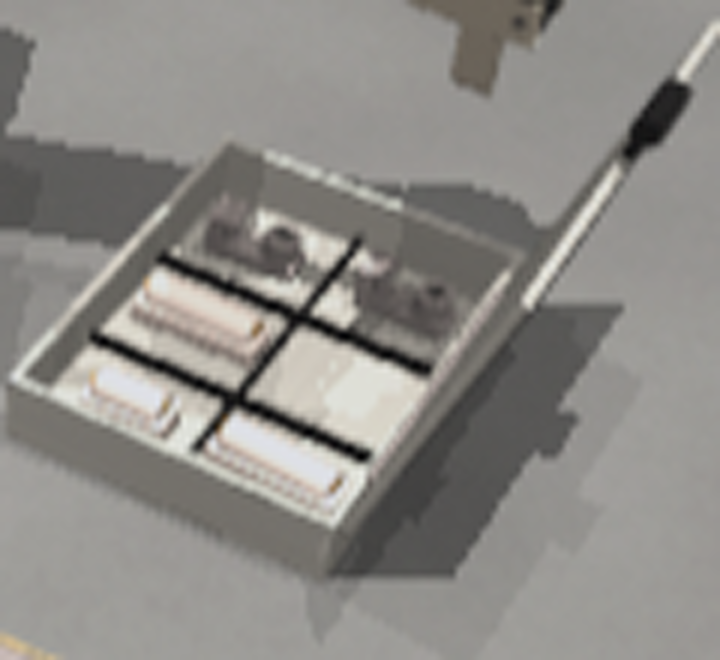

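```bash
python3 - <<'E'
from h import *
im=cv2.imread('pics/w3_raw.png')
cv2.imwrite('pics/w3a.png',cv2.resize(im[20:205,130:200],None,fx=3.2,fy=3.2,interpolation=cv2.INTER_CUBIC))
cv2.imwrite('pics/w3b.png',cv2.resize(im[20:205,270:370],None,fx=3.2,fy=3.2,interpolation=cv2.INTER_CUBIC))
E
```

```text
(no output)
```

View pics/w3a.png

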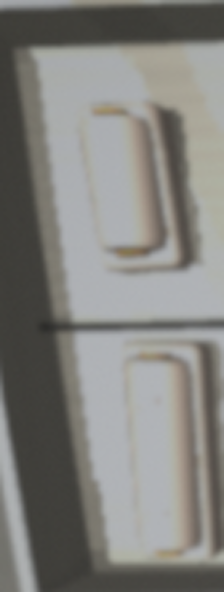

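View pics/w3b.png

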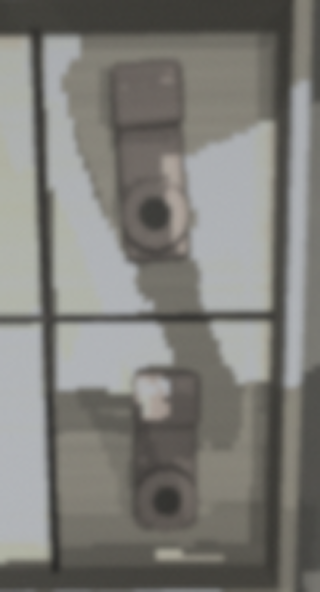

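```bash
python3 - <<'E'
from h import *
m=camera_model('wrist')
a=lambda u,v:(130+u/3.2,20+v/3.2); b=lambda u,v:(270+u/3.2,20+v/3.2)
print('short BL,TR,BR z8',cast(m,[a(108,268),a(165,103),a(187,270)],8).round(1).tolist())
print('short top ends',cast(m,[a(110,112),a(130,252)],37).round(1).tolist())
print('claw near hook corners',cast(m,[b(112,62),b(183,62),b(183,122),b(115,125)],40).round(1).tolist(),'boss',cast(m,[b(153,212)],34).round(1).tolist())
print('claw far hook',cast(m,[b(133,372),b(198,372),b(198,425),b(133,430)],40).round(1).tolist(),'boss',cast(m,[b(166,500)],34).round(1).tolist())
# case rim
print('rim',cast(m,[(107,18),(367,13),(135,211),(362,208)],50).round(1).tolist())
E
```

```text
short BL,TR,BR z8 [[541.2, 144.1, 8.0], [480.0, 174.9, 8.0], [542.3, 176.7, 8.0]]
short top ends [[489.2, 166.6, 37.0], [537.5, 167.9, 37.0]]
claw near hook corners [[474.8, 330.5, 40.0], [474.8, 355.6, 40.0], [494.3, 355.9, 40.0], [495.3, 331.4, 40.0]] boss [[523.9, 345.3, 34.0]]
claw far hook [[582.0, 337.8, 40.0], [582.0, 362.8, 40.0], [602.2, 363.1, 40.0], [604.1, 337.8, 40.0]] boss [[632.8, 351.1, 34.0]]
rim [[453.8, 113.7, 50.0], [451.4, 397.9, 50.0], [675.2, 108.8, 50.0], [671.0, 402.3, 50.0]]
```

>>> drive_tool --deltas '[{"hand":0.13,"tx":0.02,"ty":-0.6,"tz":0.6,"wx":0,"wy":0,"wz":0},{"hand":0.13,"tx":0.02,"ty":-0.6,"tz":0.6,"wx":0,"wy":0,"wz":0},{"hand":0.13,"tx":0.02,"ty":-0.6,"tz":0.6,"wx":0,"wy":0,"wz":0},{"hand":0.13,"tx":0.02,"ty":-0.6,"tz":0.6,"wx":0,"wy":0,"wz":0},{"hand":0.13,"tx":0.02,"ty":-0.6,"tz":0.6,"wx":0,"wy":0,"wz":0},{"hand":0.13,"tx":0.02,"ty":-0.6,"tz":0.6,"wx":0,"wy":0,"wz":0},{"hand":0.13,"tx":0,"ty":0,"tz":0.6,"wx":0,"wy":0,"wz":0},{"hand":0.13,"tx":0,"ty":0,"tz":0.4,"wx":0,"wy":0,"wz":0},{"hand":0.13,"tx":0,"ty":0,"tz":0,"wx":0,"wy":0,"wz":0}]'

```text
time: 6.62
tool_pos: [495.2, 344.0, 70.4]
tcp_rot: [-3.136, 0.001, 1.573]
contact_force: [-0.9, -0.7, -0.3]
grip_width: 40.9
```

```bash
python3 - <<'E'
from h import *
st();m,im=snap('wrist','w4'); print(proj(m,[[500,344,40],[475,344,40]]))
E
```

```text
t 6.62 pos [495.2 344.   70.4] rpy [-3.136e+00  1.000e-03  1.573e+00] F [-0.9 -0.7 -0.3] w 40.9 q [ 0.48  0.66  1.5   0.    0.99 -1.09]
[[313.08073315 249.47175122]
 [313.16018603 213.74961512]]
```

View pics/w4.png

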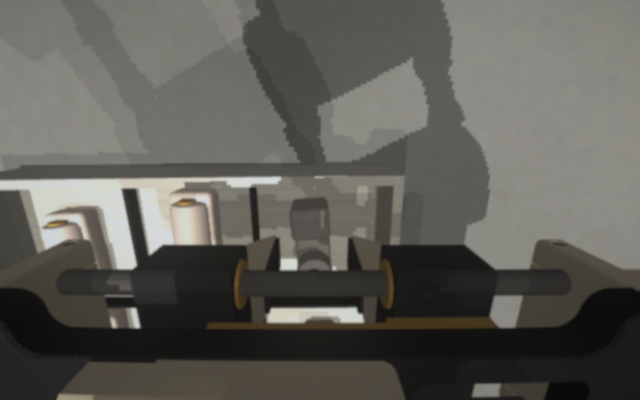

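```bash
python3 - <<'E'
from h import *
im=cv2.imread('pics/w4_raw.png')
cv2.imwrite('pics/w4a.png',cv2.resize(im[160:330,230:400],None,fx=3.5,fy=3.5,interpolation=cv2.INTER_CUBIC))
m=camera_model('wrist');print(cast(m,[(291,201),(328,199),(306,262)],40).round(1),cast(m,[(314,250)],34))
print(cast(m,[(150,178),(400,175)],50))
E
```

```text
[[468.5 330.3  40. ]
 [467.1 354.   40. ]
 [511.7 339.6  40. ]] [[505.47479504 345.1100695   34.        ]]
[[451.70527255 247.13101389  50.        ]
 [449.73556515 395.77229181  50.        ]]
```

View pics/w4a.png

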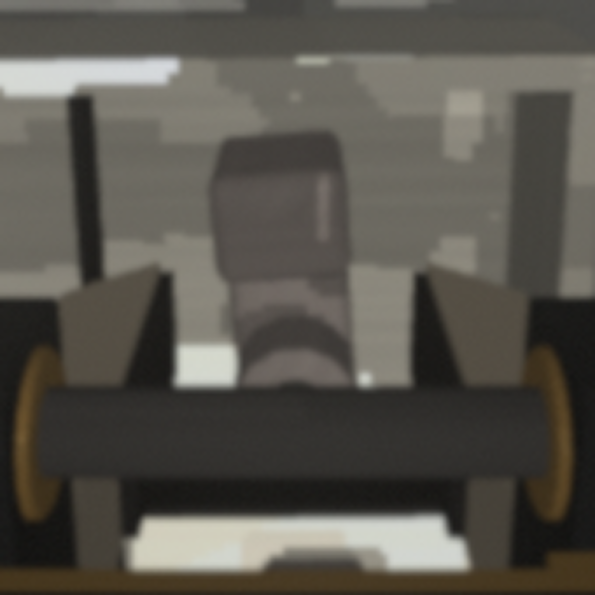

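>>> drive_tool --deltas '[{"hand":0.13,"tx":0,"ty":0.06,"tz":0.4,"wx":0,"wy":0,"wz":0},{"hand":0.13,"tx":0,"ty":0.06,"tz":0.4,"wx":0,"wy":0,"wz":0},{"hand":0.13,"tx":0,"ty":0,"tz":0.36,"wx":0,"wy":0,"wz":0},{"hand":0.13,"tx":0,"ty":0,"tz":0,"wx":0,"wy":0,"wz":0},{"hand":1,"tx":0,"ty":0,"tz":0,"wx":0,"wy":0,"wz":0},{"hand":1,"tx":0,"ty":0,"tz":0,"wx":0,"wy":0,"wz":0},{"hand":1,"tx":0,"ty":0,"tz":0,"wx":0,"wy":0,"wz":0},{"hand":1,"tx":0,"ty":0,"tz":0,"wx":0,"wy":0,"wz":0},{"hand":1,"tx":0,"ty":0,"tz":0,"wx":0,"wy":0,"wz":0}]'

```text
time: 7.42
tool_pos: [503.6, 344.8, 27.6]
tcp_rot: [-3.141, -0.001, 1.571]
contact_force: [-1.3, -0.8, 6.5]
grip_width: 25.2
```

>>> drive_tool --deltas '[{"hand":1,"tx":0,"ty":0,"tz":-0.25,"wx":0,"wy":0,"wz":0},{"hand":1,"tx":0,"ty":0,"tz":-0.4,"wx":0,"wy":0,"wz":0},{"hand":1,"tx":0,"ty":0,"tz":-0.6,"wx":0,"wy":0,"wz":0},{"hand":1,"tx":0,"ty":0,"tz":-0.8,"wx":0,"wy":0,"wz":0},{"hand":1,"tx":0,"ty":0,"tz":-0.8,"wx":0,"wy":0,"wz":0},{"hand":1,"tx":0,"ty":0,"tz":-0.6,"wx":0,"wy":0,"wz":0},{"hand":1,"tx":0,"ty":0,"tz":0,"wx":0,"wy":0,"wz":0}]'

```text
time: 8.0
tool_pos: [505.7, 345.7, 170.6]
tcp_rot: [3.135, -0.005, 1.571]
contact_force: [1.3, 0.7, -0.1]
grip_width: 25.6
```

```bash
python3 - <<'E'
from h import *
o=st();m,im=snap('wrist','w5')
R=cv2.Rodrigues(m['rvec'])[0];C=-R.T@m['tvec'];T=Ro.from_euler('xyz',o['tcp_rot']).as_matrix()
print('cam in tool',T.T@(C-o['tool_pos']), 'cam z in tool',T.T@R.T@[0,0,1])
snap('scene','s5',(200,0,440,240),2.5);snap('top','t5',(150,100,420,300),2.9)
E
```

```text
t 8.00 pos [505.7 345.7 170.6] rpy [ 3.135 -0.005  1.571] F [ 1.3  0.7 -0.1] w 25.6 q [ 0.47  0.56  1.38  0.    1.2  -1.1 ]
cam in tool [   0.24102426  -76.02306391 -143.48293187] cam z in tool [1.33906444e-04 2.77729950e-01 9.60659178e-01]
```

View pics/s5.png

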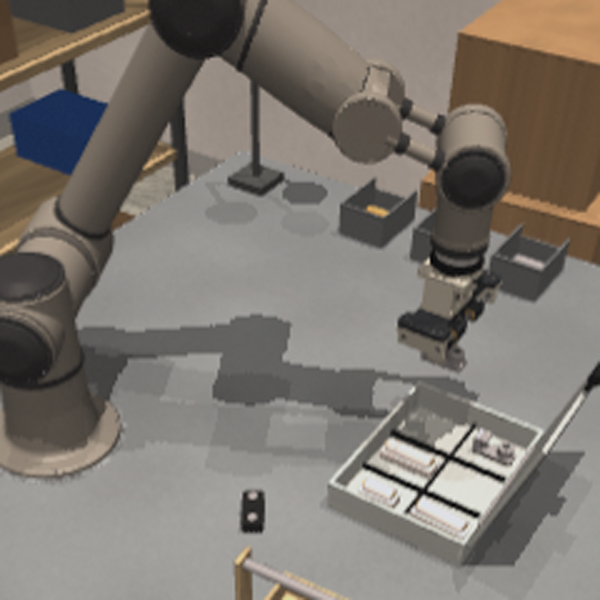

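View pics/w5.png

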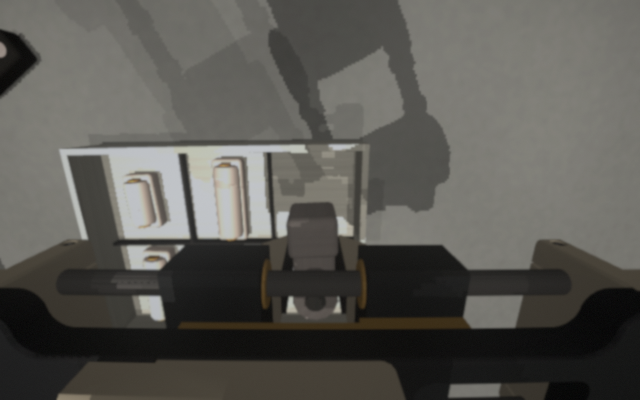

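View pics/t5.png

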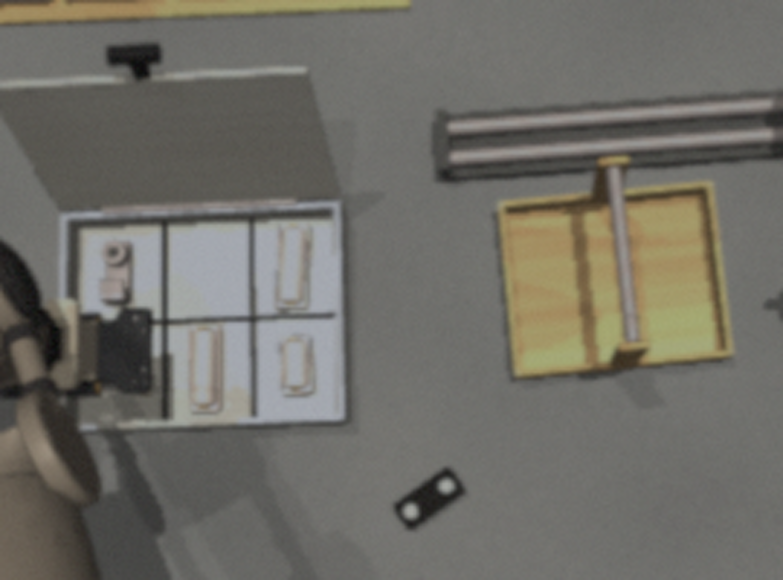

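>>> drive_tool --deltas '[{"hand":1,"tx":0,"ty":0,"tz":0,"wx":0,"wy":0,"wz":0.955},{"hand":1,"tx":0,"ty":0,"tz":0,"wx":0,"wy":0,"wz":0.955},{"hand":1,"tx":0,"ty":0,"tz":0,"wx":0,"wy":0,"wz":0.955},{"hand":1,"tx":0,"ty":0,"tz":0,"wx":0,"wy":0,"wz":0.955},{"hand":1,"tx":0,"ty":0,"tz":0,"wx":0,"wy":0,"wz":0.955},{"hand":1,"tx":0,"ty":0,"tz":0,"wx":0,"wy":0,"wz":0.955},{"hand":1,"tx":0,"ty":0,"tz":0,"wx":0,"wy":0,"wz":0.955},{"hand":1,"tx":0,"ty":0,"tz":0,"wx":0,"wy":0,"wz":0.955},{"hand":1,"tx":0,"ty":0,"tz":0,"wx":0,"wy":0,"wz":0.955},{"hand":1,"tx":0,"ty":0,"tz":0,"wx":0,"wy":0,"wz":0.955},{"hand":1,"tx":0,"ty":0,"tz":0,"wx":0,"wy":0,"wz":0.955},{"hand":1,"tx":0,"ty":0,"tz":0,"wx":0,"wy":0,"wz":0.955},{"hand":1,"tx":0,"ty":0,"tz":0,"wx":0,"wy":0,"wz":0.955},{"hand":1,"tx":0,"ty":0,"tz":0,"wx":0,"wy":0,"wz":0.955},{"hand":1,"tx":0,"ty":0,"tz":0,"wx":0,"wy":0,"wz":0.955},{"hand":1,"tx":0,"ty":0,"tz":0,"wx":0,"wy":0,"wz":0.955},{"hand":1,"tx":0,"ty":0,"tz":0,"wx":0,"wy":0,"wz":0.955},{"hand":1,"tx":0,"ty":0,"tz":0,"wx":0,"wy":0,"wz":0.955},{"hand":1,"tx":0,"ty":0,"tz":0,"wx":0,"wy":0,"wz":0}]'

```text
time: 9.73
tool_pos: [502.3, 343.9, 161.7]
tcp_rot: [3.14, 0.007, 0.068]
contact_force: [-0.3, 0.5, -1.0]
grip_width: 25.2
```

>>> drive_tool --deltas '[{"hand":1,"tx":0.08,"ty":0.8,"tz":0,"wx":0,"wy":0,"wz":0},{"hand":1,"tx":0.08,"ty":0.8,"tz":0,"wx":0,"wy":0,"wz":0},{"hand":1,"tx":0.08,"ty":0.8,"tz":0,"wx":0,"wy":0,"wz":0},{"hand":1,"tx":0.08,"ty":0.8,"tz":0,"wx":0,"wy":0,"wz":0},{"hand":1,"tx":0.08,"ty":0.8,"tz":0,"wx":0,"wy":0,"wz":0},{"hand":1,"tx":0.08,"ty":0.8,"tz":0,"wx":0,"wy":0,"wz":0},{"hand":1,"tx":0.08,"ty":0.8,"tz":0,"wx":0,"wy":0,"wz":0},{"hand":1,"tx":0.08,"ty":0.8,"tz":0,"wx":0,"wy":0,"wz":0},{"hand":1,"tx":0.08,"ty":0.8,"tz":0,"wx":0,"wy":0,"wz":0},{"hand":1,"tx":0.08,"ty":0.8,"tz":0,"wx":0,"wy":0,"wz":0},{"hand":1,"tx":0.08,"ty":0.8,"tz":0,"wx":0,"wy":0,"wz":0},{"hand":1,"tx":0.08,"ty":0.8,"tz":0,"wx":0,"wy":0,"wz":0},{"hand":1,"tx":0,"ty":0,"tz":0,"wx":0,"wy":0,"wz":0},{"hand":1,"tx":0,"ty":0,"tz":0,"wx":0,"wy":0,"wz":0}]'

```text
time: 10.9
tool_pos: [568.2, -37.5, 162.1]
tcp_rot: [-3.141, 0.006, 0.07]
contact_force: [-0.4, -0.1, -1.4]
grip_width: 25.4
```

```bash
python3 - <<'E'
from h import *
o=st();m,im=snap('wrist','w6');snap('top','t6',(280,120,440,260),4.5)
E
```

```text
t 10.90 pos [568.2 -37.5 162.1] rpy [-3.141  0.006  0.07 ] F [-0.4 -0.1 -1.4] w 25.4 q [-0.2   0.5   1.51 -0.    1.14 -0.27]
```

View pics/t6.png

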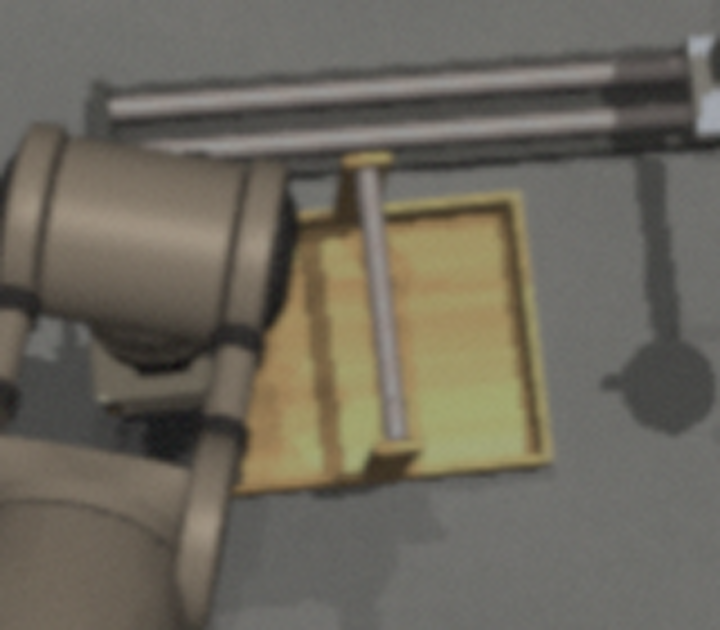

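View pics/w6.png

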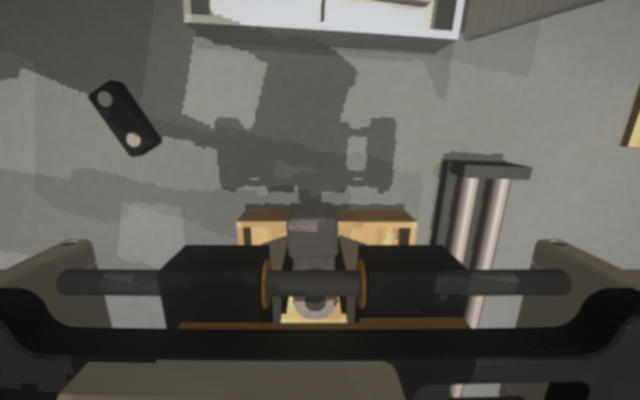

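>>> drive_tool --deltas '[{"hand":1,"tx":0.08,"ty":0.56,"tz":0,"wx":0,"wy":0,"wz":0},{"hand":1,"tx":0.08,"ty":0.56,"tz":0,"wx":0,"wy":0,"wz":0},{"hand":1,"tx":0.08,"ty":0.55,"tz":0,"wx":0,"wy":0,"wz":0},{"hand":1,"tx":0,"ty":0,"tz":0.2,"wx":0,"wy":0,"wz":0},{"hand":1,"tx":0,"ty":0,"tz":0.5,"wx":0,"wy":0,"wz":0},{"hand":1,"tx":0,"ty":0,"tz":0.5,"wx":0,"wy":0,"wz":0},{"hand":1,"tx":0,"ty":0,"tz":0.5,"wx":0,"wy":0,"wz":0},{"hand":1,"tx":0,"ty":0,"tz":0.5,"wx":0,"wy":0,"wz":0},{"hand":1,"tx":0,"ty":0,"tz":0.4,"wx":0,"wy":0,"wz":0},{"hand":1,"tx":0,"ty":0,"tz":0.2,"wx":0,"wy":0,"wz":0},{"hand":1,"tx":0,"ty":0,"tz":0.2,"wx":0,"wy":0,"wz":0},{"hand":1,"tx":0,"ty":0,"tz":0,"wx":0,"wy":0,"wz":0},{"hand":1,"tx":0,"ty":0,"tz":0,"wx":0,"wy":0,"wz":0}]'

```text
time: 12.08
tool_pos: [582.8, -101.3, 43.6]
tcp_rot: [-3.141, 0.003, 0.072]
contact_force: [0.7, -0.8, 0.1]
grip_width: 25.5
```

```bash
python3 - <<'E'
from h import *
o=st();snap('scene','s7',(240,120,440,320),3);m,im=snap('wrist','w7')
E
```

```text
t 12.08 pos [ 582.8 -101.3   43.6] rpy [-3.141e+00  3.000e-03  7.200e-02] F [ 0.7 -0.8  0.1] w 25.5 q [-0.3   0.68  1.56 -0.    0.91 -0.37]
```

View pics/s7.png

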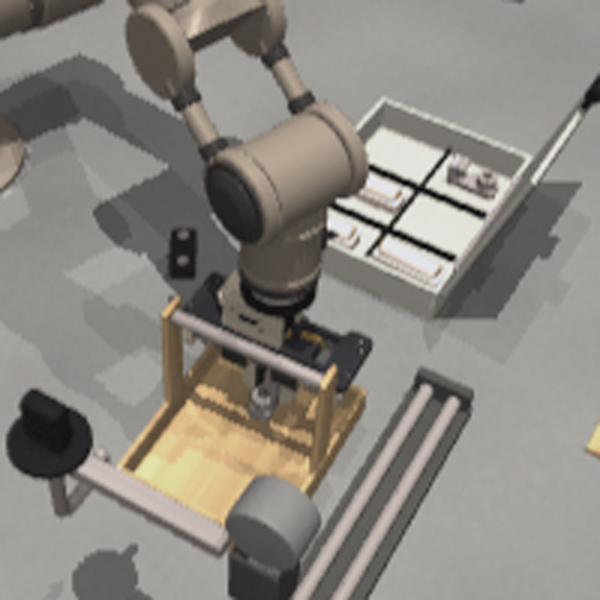

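View pics/w7.png

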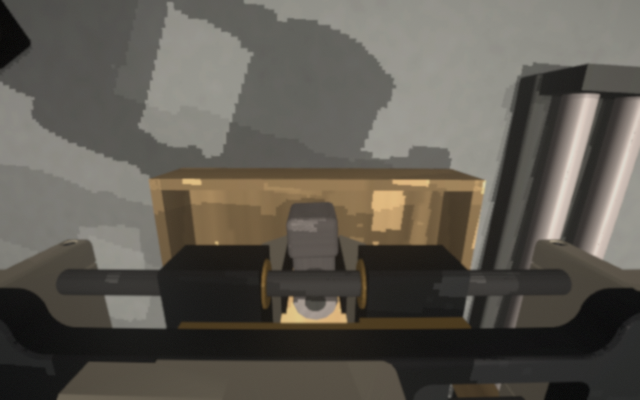

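>>> drive_tool --deltas '[{"hand":1,"tx":0,"ty":0,"tz":0.16,"wx":0,"wy":0,"wz":0},{"hand":1,"tx":0,"ty":0,"tz":0.16,"wx":0,"wy":0,"wz":0},{"hand":1,"tx":0,"ty":0,"tz":0,"wx":0,"wy":0,"wz":0},{"hand":1,"tx":0,"ty":0,"tz":0,"wx":0,"wy":0,"wz":0},{"hand":0.1,"tx":0,"ty":0,"tz":0,"wx":0,"wy":0,"wz":0},{"hand":0.1,"tx":0,"ty":0,"tz":0,"wx":0,"wy":0,"wz":0},{"hand":0.1,"tx":0,"ty":0,"tz":0,"wx":0,"wy":0,"wz":0},{"hand":0.1,"tx":0,"ty":0,"tz":-0.4,"wx":0,"wy":0,"wz":0},{"hand":0.1,"tx":0,"ty":0,"tz":-0.8,"wx":0,"wy":0,"wz":0},{"hand":0.1,"tx":0,"ty":0,"tz":-0.8,"wx":0,"wy":0,"wz":0},{"hand":0.1,"tx":0,"ty":0,"tz":-0.9,"wx":0,"wy":0,"wz":0},{"hand":0.1,"tx":0,"ty":0,"tz":-0.9,"wx":0,"wy":0,"wz":0},{"hand":0.1,"tx":0,"ty":0,"tz":-0.6,"wx":0,"wy":0,"wz":0},{"hand":0.1,"tx":0,"ty":0,"tz":0,"wx":0,"wy":0,"wz":0}]'

```text
time: 13.35
tool_pos: [585.8, -102.6, 213.2]
tcp_rot: [3.138, -0.007, 0.071]
contact_force: [1.3, -0.7, 1.1]
grip_width: 41.4
```

```bash
python3 - <<'E'
from h import *
o=st();snap('scene','s8',(240,120,440,320),3);m,im=snap('wrist','w8')
E
```

```text
t 13.35 pos [ 585.8 -102.6  213.2] rpy [ 3.138 -0.007  0.071] F [ 1.3 -0.7  1.1] w 41.4 q [-0.3   0.49  1.37 -0.    1.27 -0.37]
```

View pics/s8.png

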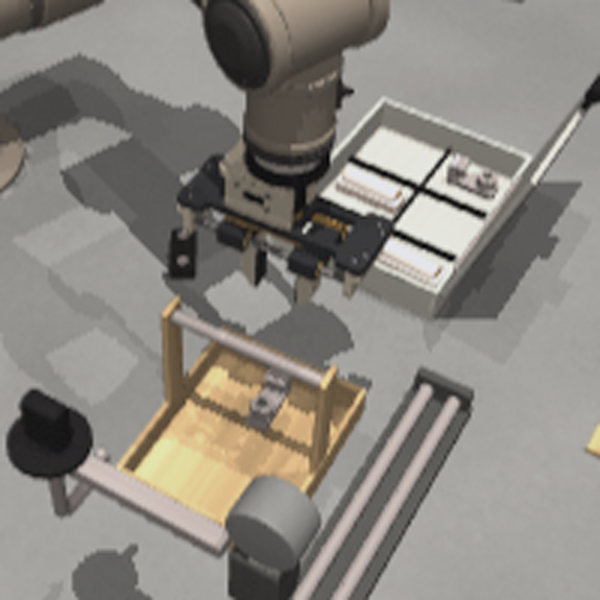

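>>> drive_tool --deltas '[{"hand":0.0,"tx":-0.18,"ty":-0.84,"tz":0,"wx":0,"wy":0,"wz":0},{"hand":0.0,"tx":-0.18,"ty":-0.84,"tz":0,"wx":0,"wy":0,"wz":0},{"hand":0.0,"tx":-0.18,"ty":-0.84,"tz":0,"wx":0,"wy":0,"wz":0},{"hand":0.0,"tx":-0.18,"ty":-0.84,"tz":0,"wx":0,"wy":0,"wz":0},{"hand":0.0,"tx":-0.18,"ty":-0.84,"tz":0,"wx":0,"wy":0,"wz":0},{"hand":0.0,"tx":-0.18,"ty":-0.84,"tz":0,"wx":0,"wy":0,"wz":0},{"hand":0.0,"tx":-0.18,"ty":-0.84,"tz":0,"wx":0,"wy":0,"wz":0},{"hand":0.0,"tx":-0.18,"ty":-0.84,"tz":0,"wx":0,"wy":0,"wz":0}]'

```text
time: 14.12
tool_pos: [505.0, 163.4, 205.1]
tcp_rot: [-3.142, 0.007, 0.071]
contact_force: [1.8, -0.3, -0.4]
grip_width: 46.2
```

>>> drive_tool --deltas '[{"hand":0.0,"tx":0,"ty":0,"tz":0,"wx":0,"wy":0,"wz":0.94},{"hand":0.0,"tx":0,"ty":0,"tz":0,"wx":0,"wy":0,"wz":0.94},{"hand":0.0,"tx":0,"ty":0,"tz":0,"wx":0,"wy":0,"wz":0.94},{"hand":0.0,"tx":0,"ty":0,"tz":0,"wx":0,"wy":0,"wz":0.94},{"hand":0.0,"tx":0,"ty":0,"tz":0,"wx":0,"wy":0,"wz":0.94},{"hand":0.0,"tx":0,"ty":0,"tz":0,"wx":0,"wy":0,"wz":0.94},{"hand":0.0,"tx":0,"ty":0,"tz":0,"wx":0,"wy":0,"wz":0.94},{"hand":0.0,"tx":0,"ty":0,"tz":0,"wx":0,"wy":0,"wz":0.94},{"hand":0.0,"tx":0,"ty":0,"tz":0,"wx":0,"wy":0,"wz":0.94},{"hand":0.0,"tx":0,"ty":0,"tz":0,"wx":0,"wy":0,"wz":0.94},{"hand":0.0,"tx":0,"ty":0,"tz":0,"wx":0,"wy":0,"wz":0.94},{"hand":0.0,"tx":0,"ty":0,"tz":0,"wx":0,"wy":0,"wz":0.94},{"hand":0.0,"tx":0,"ty":0,"tz":0,"wx":0,"wy":0,"wz":0.94},{"hand":0.0,"tx":0,"ty":0,"tz":0,"wx":0,"wy":0,"wz":0.94},{"hand":0.0,"tx":0,"ty":0,"tz":0,"wx":0,"wy":0,"wz":0.94},{"hand":0.0,"tx":0,"ty":0,"tz":0,"wx":0,"wy":0,"wz":0.94},{"hand":0.0,"tx":0,"ty":0,"tz":0,"wx":0,"wy":0,"wz":0.94},{"hand":0.0,"tx":0,"ty":0,"tz":0,"wx":0,"wy":0,"wz":0.94},{"hand":0.0,"tx":0,"ty":0,"tz":0,"wx":0,"wy":0,"wz":0.94},{"hand":0.0,"tx":0,"ty":0,"tz":0,"wx":0,"wy":0,"wz":0.94}]'

```text
time: 15.78
tool_pos: [505.7, 161.9, 204.9]
tcp_rot: [3.135, -0.001, -1.574]
contact_force: [-0.1, 0.3, 0.1]
grip_width: 46.2
```

>>> drive_tool --deltas '[{"hand":0.0,"tx":0.02,"ty":-0.1,"tz":0.8,"wx":0,"wy":0,"wz":0},{"hand":0.0,"tx":0.02,"ty":0,"tz":0.8,"wx":0,"wy":0,"wz":0},{"hand":0.0,"tx":0,"ty":0,"tz":0.8,"wx":0,"wy":0,"wz":0},{"hand":0.0,"tx":0,"ty":0,"tz":0.6,"wx":0,"wy":0,"wz":0},{"hand":0.0,"tx":0,"ty":0,"tz":0,"wx":0,"wy":0,"wz":0},{"hand":0.0,"tx":0,"ty":0,"tz":0,"wx":0,"wy":0,"wz":0}]'

```text
time: 16.28
tool_pos: [508.8, 160.3, 85.0]
tcp_rot: [3.133, -0.001, -1.57]
contact_force: [0.3, 0.5, 0.8]
grip_width: 45.8
```

```bash
python3 - <<'E'
from h import *
o=st();m,im=snap('wrist','w9',(160,140,460,340),2.6)
print(proj(m,[[541,160.4,37],[541,145,8],[541,176,8],[480,160,37]]))
E
```

```text
t 16.28 pos [508.8 160.3  85. ] rpy [ 3.133e+00 -1.000e-03 -1.570e+00] F [0.3 0.5 0.8] w 45.8 q [0.16 0.54 1.69 0.   0.92 1.73]
[[313.49001509 185.76401516]
 [333.05610428 177.65208678]
 [293.57979418 177.60773559]
 [313.90762915 265.36651847]]
```

View pics/w9.png

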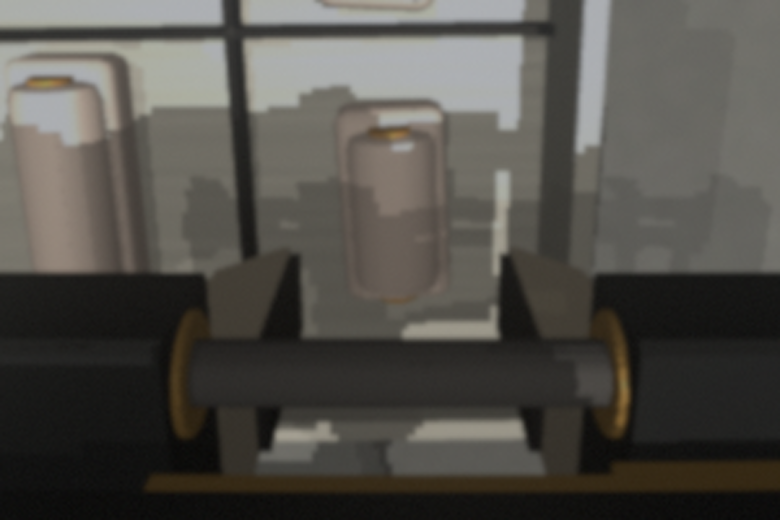

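>>> drive_tool --deltas '[{"hand":0.09,"tx":-0.02,"ty":-0.05,"tz":0.4,"wx":0,"wy":0,"wz":0},{"hand":0.09,"tx":0,"ty":0,"tz":0.4,"wx":0,"wy":0,"wz":0},{"hand":0.09,"tx":0,"ty":0,"tz":0.4,"wx":0,"wy":0,"wz":0},{"hand":0.09,"tx":0,"ty":0,"tz":0.3,"wx":0,"wy":0,"wz":0},{"hand":0.09,"tx":0,"ty":0,"tz":0,"wx":0,"wy":0,"wz":0},{"hand":0.09,"tx":0,"ty":0,"tz":0,"wx":0,"wy":0,"wz":0}]'

```text
time: 16.83
tool_pos: [512.8, 161.5, 28.0]
tcp_rot: [3.14, 0.0, -1.57]
contact_force: [0.2, 0.7, -0.1]
grip_width: 41.7
```

Free of contact. I'll go 4 mm lower and close.

>>> drive_tool --deltas '[{"hand":0.09,"tx":0,"ty":0,"tz":0.1,"wx":0,"wy":0,"wz":0},{"hand":1,"tx":0,"ty":0,"tz":0,"wx":0,"wy":0,"wz":0},{"hand":1,"tx":0,"ty":0,"tz":0,"wx":0,"wy":0,"wz":0},{"hand":1,"tx":0,"ty":0,"tz":0,"wx":0,"wy":0,"wz":0},{"hand":1,"tx":0,"ty":0,"tz":0,"wx":0,"wy":0,"wz":0},{"hand":1,"tx":0,"ty":0,"tz":0,"wx":0,"wy":0,"wz":0},{"hand":1,"tx":0,"ty":0,"tz":-0.2,"wx":0,"wy":0,"wz":0},{"hand":1,"tx":0,"ty":0,"tz":-0.5,"wx":0,"wy":0,"wz":0},{"hand":1,"tx":0,"ty":0,"tz":-0.8,"wx":0,"wy":0,"wz":0},{"hand":1,"tx":0,"ty":0,"tz":-0.9,"wx":0,"wy":0,"wz":0},{"hand":1,"tx":0,"ty":0,"tz":-0.9,"wx":0,"wy":0,"wz":0},{"hand":1,"tx":0,"ty":0,"tz":-0.9,"wx":0,"wy":0,"wz":0},{"hand":1,"tx":0,"ty":0,"tz":-0.9,"wx":0,"wy":0,"wz":0},{"hand":1,"tx":0,"ty":0,"tz":0,"wx":0,"wy":0,"wz":0}]'

```text
time: 18.0
tool_pos: [515.7, 161.9, 234.7]
tcp_rot: [-3.132, 0.002, -1.569]
contact_force: [0.4, -0.0, -1.8]
grip_width: 31.6
```

```bash
python3 - <<'E'
from h import *
o=st();m,im=snap('wrist','w10',(160,140,460,340),2.6);snap('top','t10',(150,100,420,300),2.9)
E
```

```text
t 18.00 pos [515.7 161.9 234.7] rpy [-3.132e+00  2.000e-03 -1.569e+00] F [ 0.4 -0.  -1.8] w 31.6 q [0.16 0.37 1.5  0.   1.26 1.73]
```

View pics/w10.png

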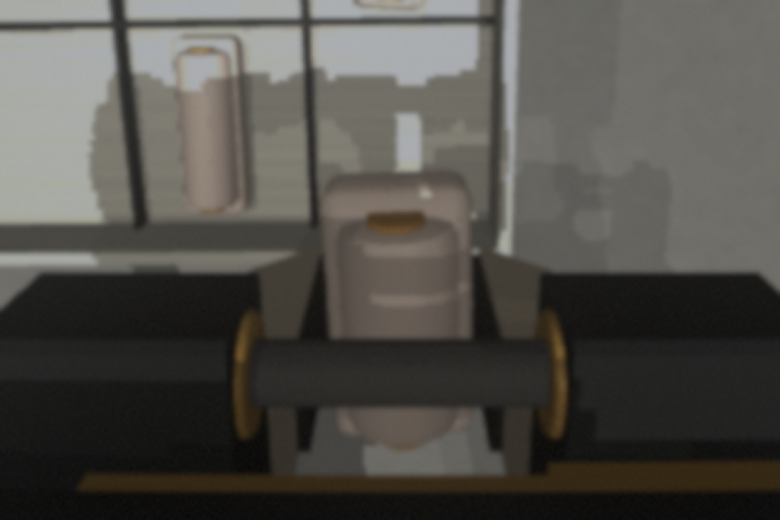

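View pics/t10.png

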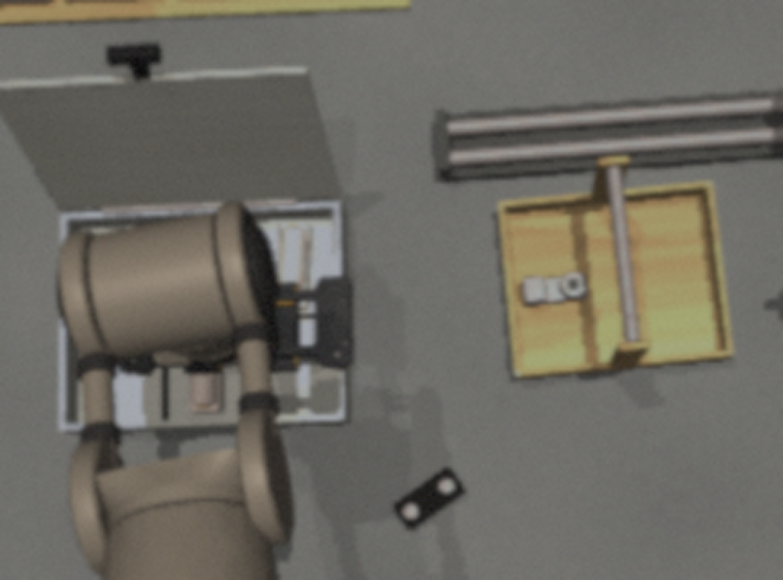

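>>> drive_tool --deltas '[{"hand":1,"tx":0,"ty":0,"tz":0,"wx":0,"wy":0,"wz":0.956},{"hand":1,"tx":0,"ty":0,"tz":0,"wx":0,"wy":0,"wz":0.956},{"hand":1,"tx":0,"ty":0,"tz":0,"wx":0,"wy":0,"wz":0.956},{"hand":1,"tx":0,"ty":0,"tz":0,"wx":0,"wy":0,"wz":0.956},{"hand":1,"tx":0,"ty":0,"tz":0,"wx":0,"wy":0,"wz":0.956},{"hand":1,"tx":0,"ty":0,"tz":0,"wx":0,"wy":0,"wz":0.956},{"hand":1,"tx":0,"ty":0,"tz":0,"wx":0,"wy":0,"wz":0.956},{"hand":1,"tx":0,"ty":0,"tz":0,"wx":0,"wy":0,"wz":0.956},{"hand":1,"tx":0,"ty":0,"tz":0,"wx":0,"wy":0,"wz":0.956},{"hand":1,"tx":0,"ty":0,"tz":0,"wx":0,"wy":0,"wz":0.956},{"hand":1,"tx":0,"ty":0,"tz":0,"wx":0,"wy":0,"wz":0.956},{"hand":1,"tx":0,"ty":0,"tz":0,"wx":0,"wy":0,"wz":0.956},{"hand":1,"tx":0,"ty":0,"tz":0,"wx":0,"wy":0,"wz":0.956},{"hand":1,"tx":0,"ty":0,"tz":0,"wx":0,"wy":0,"wz":0.956},{"hand":1,"tx":0,"ty":0,"tz":0,"wx":0,"wy":0,"wz":0.956},{"hand":1,"tx":0,"ty":0,"tz":0,"wx":0,"wy":0,"wz":0.956},{"hand":1,"tx":0,"ty":0,"tz":0,"wx":0,"wy":0,"wz":0.956},{"hand":1,"tx":0,"ty":0,"tz":0,"wx":0,"wy":0,"wz":0.956}]'

```text
time: 19.6
tool_pos: [514.1, 134.6, 223.8]
tcp_rot: [3.103, -0.006, -3.027]
contact_force: [-0.1, -0.5, 0.7]
grip_width: 31.9
```

>>> drive_tool --deltas '[{"hand":1,"tx":-0.16,"ty":-0.75,"tz":0,"wx":0,"wy":0,"wz":0},{"hand":1,"tx":-0.16,"ty":-0.75,"tz":0,"wx":0,"wy":0,"wz":0},{"hand":1,"tx":-0.16,"ty":-0.75,"tz":0,"wx":0,"wy":0,"wz":0},{"hand":1,"tx":-0.16,"ty":-0.75,"tz":0,"wx":0,"wy":0,"wz":0},{"hand":1,"tx":-0.16,"ty":-0.75,"tz":0,"wx":0,"wy":0,"wz":0},{"hand":1,"tx":-0.16,"ty":-0.75,"tz":0,"wx":0,"wy":0,"wz":0},{"hand":1,"tx":-0.16,"ty":-0.75,"tz":0,"wx":0,"wy":0,"wz":0},{"hand":1,"tx":-0.16,"ty":-0.75,"tz":0,"wx":0,"wy":0,"wz":0},{"hand":1,"tx":-0.16,"ty":-0.75,"tz":0,"wx":0,"wy":0,"wz":0},{"hand":1,"tx":-0.16,"ty":-0.75,"tz":0,"wx":0,"wy":0,"wz":0},{"hand":1,"tx":-0.16,"ty":-0.75,"tz":0,"wx":0,"wy":0,"wz":0},{"hand":1,"tx":-0.16,"ty":-0.75,"tz":0,"wx":0,"wy":0,"wz":0},{"hand":1,"tx":-0.16,"ty":-0.75,"tz":0,"wx":0,"wy":0,"wz":0},{"hand":1,"tx":0,"ty":0,"tz":0,"wx":0,"wy":0,"wz":0},{"hand":1,"tx":0,"ty":0,"tz":0,"wx":0,"wy":0,"wz":0}]'

```text
time: 20.85
tool_pos: [640.3, -246.0, 207.5]
tcp_rot: [3.101, -0.006, -3.032]
contact_force: [0.2, -0.1, -0.7]
grip_width: 31.9
```

```bash
python3 - <<'E'
from h import *
o=st();m,im=snap('wrist','w11');snap('scene','s11',(240,120,440,320),3)
E
```

```text
t 20.85 pos [ 640.3 -246.   207.5] rpy [ 3.101 -0.006 -3.032] F [ 0.2 -0.1 -0.7] w 31.9 q [-0.49  0.69  1.04  0.03  1.45  2.54]
```

View pics/w11.png

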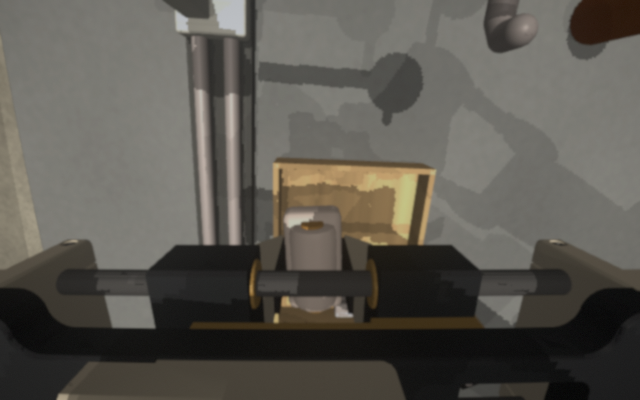

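View pics/s11.png

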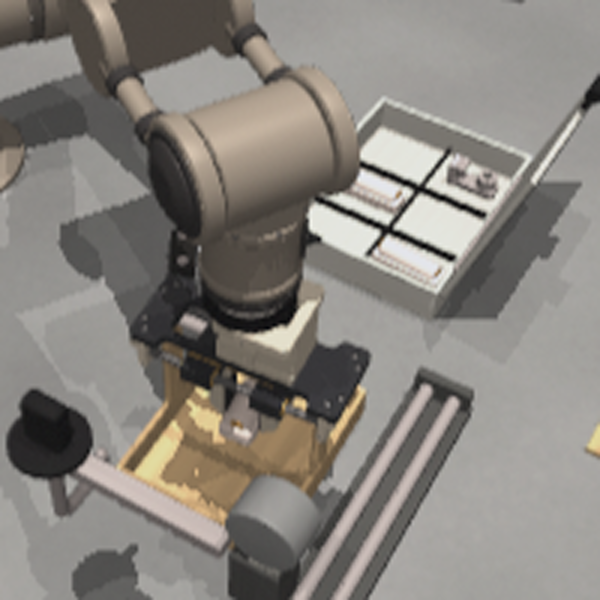

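```bash
cat >> h.py <<'E'
def need(x,y,z,yaw):
    o=get_obs();T=Ro.from_euler('xyz',o['tcp_rot']);D=Ro.from_euler('xyz',[np.pi,0,yaw])
    rv=np.degrees((T.inv()*D).as_rotvec())/5
    d=np.array([x,y,z])-o['tool_pos']
    print('pos',o['tool_pos'].round(1),'rpy',o['tcp_rot'].round(3),'w %.1f'%o['grip_width'],'F',o['contact_force'].round(1))
    print('turn units',rv.round(2),'shift units now-frame',(T.inv().apply(d)/40).round(2),'shift in level frame',(D.inv().apply(d)/40).round(2))
E
python3 -c "
from h import *
need(625,-221.5,207,-3.07)"
```

```text
pos [ 640.6 -243.8  209. ] rpy [ 3.102 -0.005 -3.03 ] w 32.1 F [-0.3 -0.3 -1.1]
turn units [ 0.46 -0.06  0.46] shift units now-frame [0.33 0.6  0.08] shift in level frame [0.35 0.58 0.05]
```

>>> drive_tool --deltas '[{"hand":1,"tx":0,"ty":0,"tz":0,"wx":0.46,"wy":-0.06,"wz":0.46},{"hand":1,"tx":0.17,"ty":0.29,"tz":0,"wx":0,"wy":0,"wz":0},{"hand":1,"tx":0.17,"ty":0.29,"tz":0,"wx":0,"wy":0,"wz":0},{"hand":1,"tx":0,"ty":0,"tz":0,"wx":0,"wy":0,"wz":0},{"hand":1,"tx":0,"ty":0,"tz":0,"wx":0,"wy":0,"wz":0}]'

```text
time: 21.37
tool_pos: [626.0, -221.0, 211.0]
tcp_rot: [-3.139, 0.002, -3.068]
contact_force: [-0.6, 0.2, -0.9]
grip_width: 31.9
```

```bash
python3 -c "
from h import *
need(625,-221.5,40,-3.07)"
```

```text
pos [ 626. -221.  211.] rpy [-3.139e+00  2.000e-03 -3.068e+00] w 31.9 F [-0.6  0.2 -0.9]
turn units [-0.03  0.03  0.02] shift units now-frame [ 0.04 -0.    4.28] shift in level frame [ 0.03 -0.01  4.28]
```

>>> drive_tool --deltas '[{"hand":1,"tx":0,"ty":0,"tz":0.3,"wx":0,"wy":0,"wz":0},{"hand":1,"tx":0,"ty":0,"tz":0.5,"wx":0,"wy":0,"wz":0},{"hand":1,"tx":0,"ty":0,"tz":0.5,"wx":0,"wy":0,"wz":0},{"hand":1,"tx":0,"ty":0,"tz":0.5,"wx":0,"wy":0,"wz":0},{"hand":1,"tx":0,"ty":0,"tz":0.5,"wx":0,"wy":0,"wz":0},{"hand":1,"tx":0,"ty":0,"tz":0.5,"wx":0,"wy":0,"wz":0},{"hand":1,"tx":0,"ty":0,"tz":0.5,"wx":0,"wy":0,"wz":0},{"hand":1,"tx":0,"ty":0,"tz":0.4,"wx":0,"wy":0,"wz":0},{"hand":1,"tx":0,"ty":0,"tz":0.3,"wx":0,"wy":0,"wz":0},{"hand":1,"tx":0,"ty":0,"tz":0,"wx":0,"wy":0,"wz":0},{"hand":1,"tx":0,"ty":0,"tz":0,"wx":0,"wy":0,"wz":0}]'

```text
time: 22.28
tool_pos: [626.5, -222.9, 50.2]
tcp_rot: [-3.14, 0.002, -3.07]
contact_force: [0.7, -0.5, -0.6]
grip_width: 32.2
```

```bash
python3 -c "
from h import *
need(625,-221.5,27,-3.07);snap('wrist','w12');snap('scene','s12',(240,120,440,320),3)"
```

```text
pos [ 626.5 -222.9   50.2] rpy [-3.14e+00  2.00e-03 -3.07e+00] w 32.2 F [ 0.7 -0.5 -0.6]
turn units [-0.02  0.02  0.  ] shift units now-frame [0.04 0.04 0.58] shift in level frame [0.04 0.04 0.58]
```

View pics/w12.png

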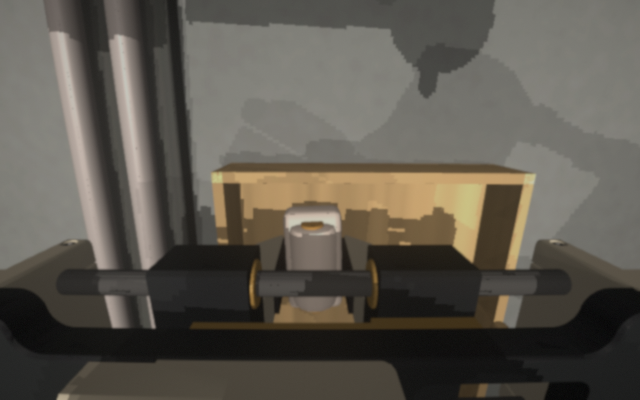

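View pics/s12.png

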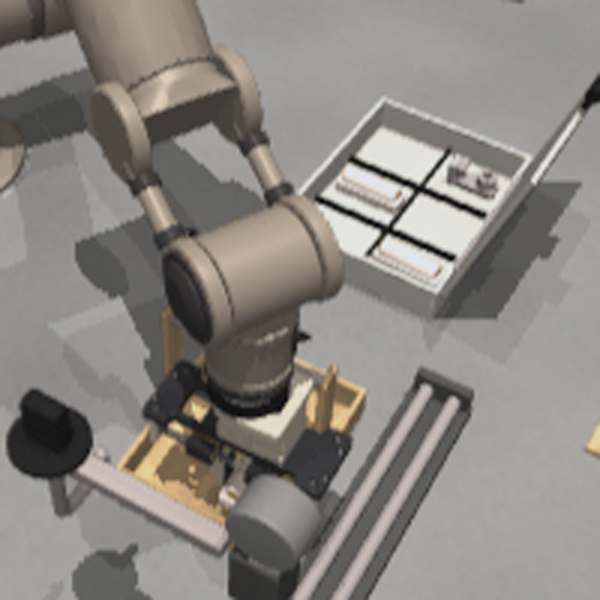

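>>> drive_tool --deltas '[{"hand":1,"tx":0,"ty":0,"tz":0.25,"wx":0,"wy":0,"wz":0},{"hand":1,"tx":0,"ty":0,"tz":0.25,"wx":0,"wy":0,"wz":0},{"hand":1,"tx":0,"ty":0,"tz":0.06,"wx":0,"wy":0,"wz":0},{"hand":1,"tx":0,"ty":0,"tz":0,"wx":0,"wy":0,"wz":0},{"hand":0.05,"tx":0,"ty":0,"tz":0,"wx":0,"wy":0,"wz":0},{"hand":0.05,"tx":0,"ty":0,"tz":0,"wx":0,"wy":0,"wz":0},{"hand":0.05,"tx":0,"ty":0,"tz":0,"wx":0,"wy":0,"wz":0},{"hand":0.05,"tx":0,"ty":0,"tz":-0.3,"wx":0,"wy":0,"wz":0},{"hand":0.05,"tx":0,"ty":0,"tz":-0.7,"wx":0,"wy":0,"wz":0},{"hand":0.05,"tx":0,"ty":0,"tz":-0.9,"wx":0,"wy":0,"wz":0},{"hand":0.05,"tx":0,"ty":0,"tz":-0.9,"wx":0,"wy":0,"wz":0},{"hand":0.05,"tx":0,"ty":0,"tz":-0.9,"wx":0,"wy":0,"wz":0},{"hand":0.05,"tx":0,"ty":0,"tz":-0.9,"wx":0,"wy":0,"wz":0},{"hand":0.05,"tx":0,"ty":0,"tz":-0.4,"wx":0,"wy":0,"wz":0},{"hand":0.05,"tx":0,"ty":0,"tz":0,"wx":0,"wy":0,"wz":0},{"hand":0.05,"tx":0,"ty":0,"tz":0,"wx":0,"wy":0,"wz":0}]'

```text
time: 23.72
tool_pos: [626.3, -222.6, 230.4]
tcp_rot: [-3.137, 0.005, -3.07]
contact_force: [-0.6, -0.9, -0.8]
grip_width: 43.7
```

```bash
python3 -c "
from h import *
need(610,342,240,1.571);snap('wrist','w13');snap('scene','s13',(240,120,440,320),3)"
```

```text
pos [ 626.3 -222.6  230.4] rpy [-3.137  0.005 -3.07 ] w 43.7 F [-0.6 -0.9 -0.8]
turn units [1.000e-02 9.000e-02 1.882e+01] shift units now-frame [-0.6  14.11 -0.29] shift in level frame [14.12 -0.41 -0.24]
```

View pics/s13.png

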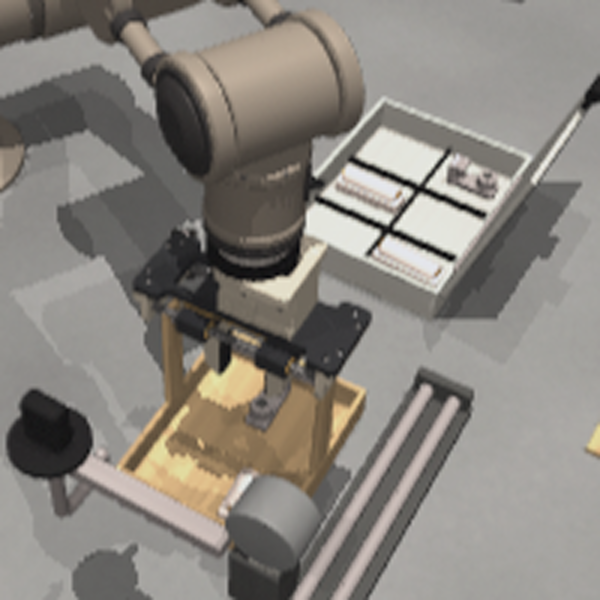

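>>> drive_tool --deltas '[{"hand":0.13,"tx":0.03,"ty":0.78,"tz":0,"wx":0,"wy":0,"wz":0},{"hand":0.13,"tx":0.03,"ty":0.78,"tz":0,"wx":0,"wy":0,"wz":0},{"hand":0.13,"tx":0.03,"ty":0.78,"tz":0,"wx":0,"wy":0,"wz":0},{"hand":0.13,"tx":0.03,"ty":0.78,"tz":0,"wx":0,"wy":0,"wz":0},{"hand":0.13,"tx":0.03,"ty":0.78,"tz":0,"wx":0,"wy":0,"wz":0},{"hand":0.13,"tx":0.03,"ty":0.78,"tz":0,"wx":0,"wy":0,"wz":0},{"hand":0.13,"tx":0.03,"ty":0.78,"tz":0,"wx":0,"wy":0,"wz":0},{"hand":0.13,"tx":0.03,"ty":0.78,"tz":0,"wx":0,"wy":0,"wz":0},{"hand":0.13,"tx":0.03,"ty":0.78,"tz":0,"wx":0,"wy":0,"wz":0},{"hand":0.13,"tx":0.03,"ty":0.78,"tz":0,"wx":0,"wy":0,"wz":0},{"hand":0.13,"tx":0.03,"ty":0.78,"tz":0,"wx":0,"wy":0,"wz":0},{"hand":0.13,"tx":0.03,"ty":0.78,"tz":0,"wx":0,"wy":0,"wz":0},{"hand":0.13,"tx":0.03,"ty":0.78,"tz":0,"wx":0,"wy":0,"wz":0},{"hand":0.13,"tx":0.03,"ty":0.78,"tz":0,"wx":0,"wy":0,"wz":0},{"hand":0.13,"tx":0.03,"ty":0.78,"tz":0,"wx":0,"wy":0,"wz":0},{"hand":0.13,"tx":0.03,"ty":0.78,"tz":0,"wx":0,"wy":0,"wz":0},{"hand":0.13,"tx":0,"ty":0,"tz":0,"wx":0,"wy":0,"wz":0}]'

```text
time: 25.23
tool_pos: [567.0, 205.9, 228.6]
tcp_rot: [3.053, 0.012, -2.952]
contact_force: [-0.6, -0.4, 0.2]
grip_width: 39.8
```

>>> drive_tool --deltas '[{"hand":0.13,"tx":0,"ty":0,"tz":0,"wx":0,"wy":0,"wz":-1},{"hand":0.13,"tx":0,"ty":0,"tz":0,"wx":0,"wy":0,"wz":-1},{"hand":0.13,"tx":0,"ty":0,"tz":0,"wx":0,"wy":0,"wz":-1},{"hand":0.13,"tx":0,"ty":0,"tz":0,"wx":0,"wy":0,"wz":-1},{"hand":0.13,"tx":0,"ty":0,"tz":0,"wx":0,"wy":0,"wz":-1},{"hand":0.13,"tx":0,"ty":0,"tz":0,"wx":0,"wy":0,"wz":-1},{"hand":0.13,"tx":0,"ty":0,"tz":0,"wx":0,"wy":0,"wz":-1},{"hand":0.13,"tx":0,"ty":0,"tz":0,"wx":0,"wy":0,"wz":-1},{"hand":0.13,"tx":0,"ty":0,"tz":0,"wx":0,"wy":0,"wz":-1},{"hand":0.13,"tx":0,"ty":0,"tz":0,"wx":0,"wy":0,"wz":-1},{"hand":0.13,"tx":0,"ty":0,"tz":0,"wx":0,"wy":0,"wz":-1},{"hand":0.13,"tx":0,"ty":0,"tz":0,"wx":0,"wy":0,"wz":-1},{"hand":0.13,"tx":0,"ty":0,"tz":0,"wx":0,"wy":0,"wz":-1},{"hand":0.13,"tx":0,"ty":0,"tz":0,"wx":0,"wy":0,"wz":-1},{"hand":0.13,"tx":0,"ty":0,"tz":0,"wx":0,"wy":0,"wz":-1},{"hand":0.13,"tx":0,"ty":0,"tz":0,"wx":0,"wy":0,"wz":-1},{"hand":0.13,"tx":0,"ty":0,"tz":0,"wx":0,"wy":0,"wz":-1},{"hand":0.13,"tx":0,"ty":0,"tz":0,"wx":0,"wy":0,"wz":-1},{"hand":0.13,"tx":0,"ty":0,"tz":0,"wx":0,"wy":0,"wz":-1},{"hand":0.13,"tx":0,"ty":0,"tz":0,"wx":0,"wy":0,"wz":-1}]'

```text
time: 26.9
tool_pos: [568.2, 202.6, 228.5]
tcp_rot: [-3.114, 0.082, -1.205]
contact_force: [0.7, -0.8, -0.2]
grip_width: 40.2
```

>>> drive_tool --deltas '[{"hand":0.13,"tx":0,"ty":0,"tz":0,"wx":0,"wy":0,"wz":-1},{"hand":0.13,"tx":0,"ty":0,"tz":0,"wx":0,"wy":0,"wz":-1},{"hand":0.13,"tx":0,"ty":0,"tz":0,"wx":0,"wy":0,"wz":-1},{"hand":0.13,"tx":0,"ty":0,"tz":0,"wx":0,"wy":0,"wz":-1},{"hand":0.13,"tx":0,"ty":0,"tz":0,"wx":0,"wy":0,"wz":-1},{"hand":0.13,"tx":0,"ty":0,"tz":0,"wx":0,"wy":0,"wz":-1},{"hand":0.13,"tx":0,"ty":0,"tz":0,"wx":0,"wy":0,"wz":-1},{"hand":0.13,"tx":0,"ty":0,"tz":0,"wx":0,"wy":0,"wz":-1},{"hand":0.13,"tx":0,"ty":0,"tz":0,"wx":0,"wy":0,"wz":-1},{"hand":0.13,"tx":0,"ty":0,"tz":0,"wx":0,"wy":0,"wz":-1},{"hand":0.13,"tx":0,"ty":0,"tz":0,"wx":0,"wy":0,"wz":-1},{"hand":0.13,"tx":0,"ty":0,"tz":0,"wx":0,"wy":0,"wz":-1},{"hand":0.13,"tx":0,"ty":0,"tz":0,"wx":0,"wy":0,"wz":-1},{"hand":0.13,"tx":0,"ty":0,"tz":0,"wx":0,"wy":0,"wz":-1},{"hand":0.13,"tx":0,"ty":0,"tz":0,"wx":0,"wy":0,"wz":-1},{"hand":0.13,"tx":0,"ty":0,"tz":0,"wx":0,"wy":0,"wz":-1},{"hand":0.13,"tx":0,"ty":0,"tz":0,"wx":0,"wy":0,"wz":-1},{"hand":0.13,"tx":0,"ty":0,"tz":0,"wx":0,"wy":0,"wz":-1},{"hand":0.13,"tx":0,"ty":0,"tz":0,"wx":0,"wy":0,"wz":-1},{"hand":0.13,"tx":0,"ty":0,"tz":0,"wx":0,"wy":0,"wz":-1}]'

```text
time: 28.57
tool_pos: [568.2, 202.6, 228.5]
tcp_rot: [-3.065, -0.041, 0.538]
contact_force: [0.2, 0.6, 0.0]
grip_width: 39.9
```

```bash
python3 -c "
from h import *
need(610,345,200,1.571);snap('top','t14',(280,110,440,260),4);st()"
```

```text
pos [568.2 202.6 228.5] rpy [-3.065 -0.041  0.538] w 39.9 F [0.2 0.6 0. ]
turn units [ -0.55  -0.88 -11.81] shift units now-frame [ 2.69 -2.45  1.01] shift in level frame [3.56 1.05 0.71]
t 28.62 pos [568.2 202.6 228.5] rpy [-3.066 -0.041  0.543] F [ 0.6 -0.3 -0.2] w 40.0 q [ 0.17  0.48  1.34  0.09  1.31 -0.4 ]
```

View pics/t14.png

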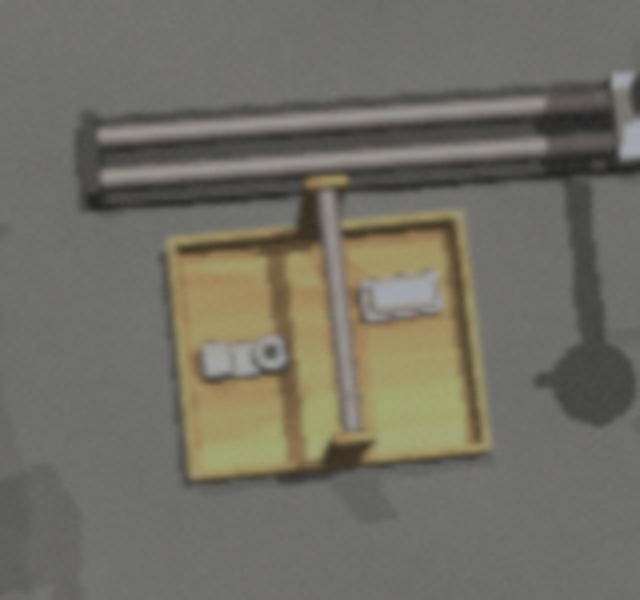

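>>> drive_tool --deltas '[{"hand":0.13,"tx":0,"ty":0,"tz":0,"wx":-0.046,"wy":-0.073,"wz":-0.984},{"hand":0.13,"tx":0,"ty":0,"tz":0,"wx":-0.046,"wy":-0.073,"wz":-0.984},{"hand":0.13,"tx":0,"ty":0,"tz":0,"wx":-0.046,"wy":-0.073,"wz":-0.984},{"hand":0.13,"tx":0,"ty":0,"tz":0,"wx":-0.046,"wy":-0.073,"wz":-0.984},{"hand":0.13,"tx":0,"ty":0,"tz":0,"wx":-0.046,"wy":-0.073,"wz":-0.984},{"hand":0.13,"tx":0,"ty":0,"tz":0,"wx":-0.046,"wy":-0.073,"wz":-0.984},{"hand":0.13,"tx":0,"ty":0,"tz":0,"wx":-0.046,"wy":-0.073,"wz":-0.984},{"hand":0.13,"tx":0,"ty":0,"tz":0,"wx":-0.046,"wy":-0.073,"wz":-0.984},{"hand":0.13,"tx":0,"ty":0,"tz":0,"wx":-0.046,"wy":-0.073,"wz":-0.984},{"hand":0.13,"tx":0,"ty":0,"tz":0,"wx":-0.046,"wy":-0.073,"wz":-0.984},{"hand":0.13,"tx":0,"ty":0,"tz":0,"wx":-0.046,"wy":-0.073,"wz":-0.984},{"hand":0.13,"tx":0,"ty":0,"tz":0,"wx":-0.046,"wy":-0.073,"wz":-0.984},{"hand":0.13,"tx":0.74,"ty":0.21,"tz":0.5,"wx":0,"wy":0,"wz":0},{"hand":0.13,"tx":0.74,"ty":0.21,"tz":0.5,"wx":0,"wy":0,"wz":0},{"hand":0.13,"tx":0.74,"ty":0.21,"tz":0.5,"wx":0,"wy":0,"wz":0},{"hand":0.13,"tx":0.74,"ty":0.21,"tz":0.5,"wx":0,"wy":0,"wz":0},{"hand":0.13,"tx":0.74,"ty":0.21,"tz":0.5,"wx":0,"wy":0,"wz":0},{"hand":0.13,"tx":0,"ty":0,"tz":0.5,"wx":0,"wy":0,"wz":0},{"hand":0.13,"tx":0,"ty":0,"tz":0.4,"wx":0,"wy":0,"wz":0},{"hand":0.13,"tx":0,"ty":0,"tz":0,"wx":0,"wy":0,"wz":0}]'

```text
time: 30.28
tool_pos: [608.4, 350.3, 87.7]
tcp_rot: [-3.134, 0.003, 1.566]
contact_force: [-0.4, -0.4, 0.2]
grip_width: 39.8
```

```bash
python3 -c "
from h import *
need(610.5,350.5,27,1.571);m,im=snap('wrist','w15',(160,140,460,340),2.6)
print(proj(m,[[582,350,40],[603,350,40],[633,351,34]]))"
```

```text
pos [608.4 350.3  87.7] rpy [-3.134e+00  3.000e-03  1.566e+00] w 39.8 F [-0.4 -0.4  0.2]
turn units [-0.09  0.03 -0.06] shift units now-frame [0.01 0.06 1.52] shift in level frame [0.01 0.05 1.52]
[[312.6086959  197.89294069]
 [312.77065375 226.33727481]
 [314.3257918  260.57969393]]
```

View pics/w15.png

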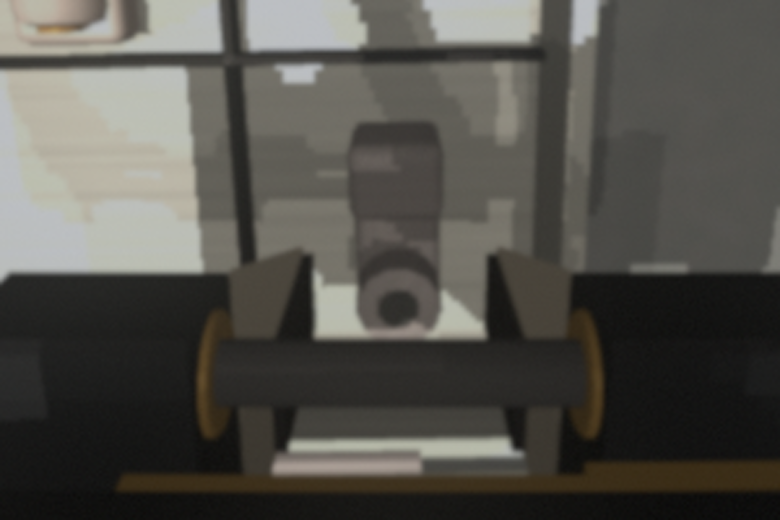

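>>> drive_tool --deltas '[{"hand":0.13,"tx":0,"ty":0.05,"tz":0.4,"wx":-0.09,"wy":0.03,"wz":-0.06},{"hand":0.13,"tx":0,"ty":0,"tz":0.5,"wx":0,"wy":0,"wz":0},{"hand":0.13,"tx":0,"ty":0,"tz":0.4,"wx":0,"wy":0,"wz":0},{"hand":0.13,"tx":0,"ty":0,"tz":0.22,"wx":0,"wy":0,"wz":0},{"hand":0.13,"tx":0,"ty":0,"tz":0,"wx":0,"wy":0,"wz":0},{"hand":1,"tx":0,"ty":0,"tz":0,"wx":0,"wy":0,"wz":0},{"hand":1,"tx":0,"ty":0,"tz":0,"wx":0,"wy":0,"wz":0},{"hand":1,"tx":0,"ty":0,"tz":0,"wx":0,"wy":0,"wz":0},{"hand":1,"tx":0,"ty":0,"tz":0,"wx":0,"wy":0,"wz":0},{"hand":1,"tx":0,"ty":0,"tz":0,"wx":0,"wy":0,"wz":0}]'

```text
time: 31.17
tool_pos: [613.8, 350.9, 33.1]
tcp_rot: [3.132, -0.003, 1.572]
contact_force: [1.2, -1.4, 3.8]
grip_width: 15.6
```

>>> drive_tool --deltas '[{"hand":0.13,"tx":0,"ty":0,"tz":0,"wx":0,"wy":0,"wz":0},{"hand":0.13,"tx":0,"ty":0,"tz":0,"wx":0,"wy":0,"wz":0},{"hand":0.13,"tx":0,"ty":-0.15,"tz":0,"wx":0.1,"wy":0,"wz":0},{"hand":0.13,"tx":0,"ty":0,"tz":0,"wx":0,"wy":0,"wz":0}]'

```text
time: 31.5
tool_pos: [606.5, 351.4, 32.0]
tcp_rot: [-3.14, -0.003, 1.572]
contact_force: [1.2, 0.5, -0.1]
grip_width: 36.9
```

```bash
python3 -c "
from h import *
need(607,350.5,23,1.571);m,im=snap('wrist','w16',(160,140,460,340),2.6)"
```

```text
pos [606.5 351.4  32. ] rpy [-3.140e+00 -3.000e-03  1.572e+00] w 36.9 F [ 1.2  0.5 -0.1]
turn units [-0.02 -0.04  0.02] shift units now-frame [-0.02  0.01  0.23] shift in level frame [-0.02  0.01  0.23]
```

View pics/w16.png

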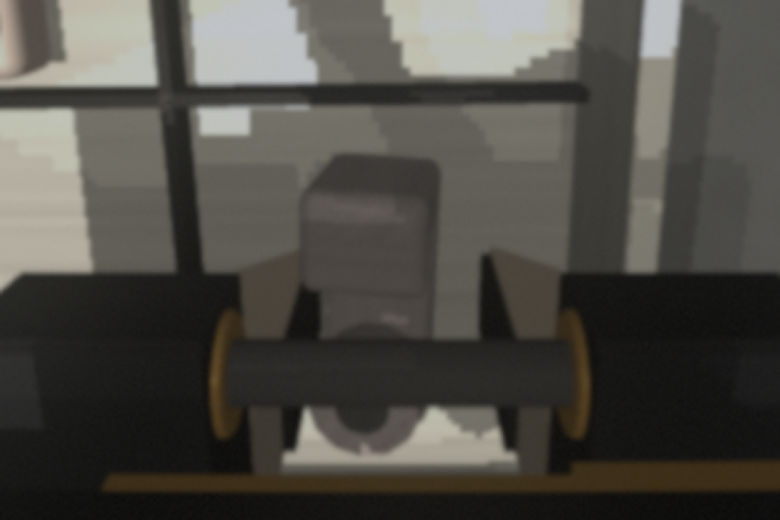

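```bash
python3 -c "
from h import *
m=camera_model('wrist')
p=lambda u,v:(160+u/2.6,140+v/2.6)
print(cast(m,[p(303,195),p(436,192),p(303,292),p(430,292)],40).round(1).tolist(),cast(m,[p(364,412)],34).round(1))"
```

```text
[[574.5, 332.9, 40.0], [573.9, 358.5, 40.0], [595.0, 332.2, 40.0], [594.9, 357.6, 40.0]] [[626.7 343.8  34. ]]
```

>>> drive_tool --deltas '[{"hand":0.13,"tx":-0.16,"ty":-0.09,"tz":0,"wx":0,"wy":0,"wz":0},{"hand":0.13,"tx":0,"ty":0,"tz":0,"wx":0,"wy":0,"wz":0},{"hand":0.13,"tx":0,"ty":0,"tz":0.13,"wx":0,"wy":0,"wz":0},{"hand":0.13,"tx":0,"ty":0,"tz":0.13,"wx":0,"wy":0,"wz":0},{"hand":0.13,"tx":0,"ty":0,"tz":0,"wx":0,"wy":0,"wz":0},{"hand":0.13,"tx":0,"ty":0,"tz":0,"wx":0,"wy":0,"wz":0}]'

```text
time: 32.05
tool_pos: [602.9, 344.3, 20.4]
tcp_rot: [-3.139, -0.002, 1.572]
contact_force: [-0.1, 0.0, 0.0]
grip_width: 40.2
```

Tips are at 6.4 mm with no contact force. I'll raise 2 mm and close.

>>> drive_tool --deltas '[{"hand":0.13,"tx":0,"ty":0,"tz":-0.06,"wx":0,"wy":0,"wz":0},{"hand":1,"tx":0,"ty":0,"tz":0,"wx":0,"wy":0,"wz":0},{"hand":1,"tx":0,"ty":0,"tz":0,"wx":0,"wy":0,"wz":0},{"hand":1,"tx":0,"ty":0,"tz":0,"wx":0,"wy":0,"wz":0},{"hand":1,"tx":0,"ty":0,"tz":0,"wx":0,"wy":0,"wz":0}]'

```text
time: 32.47
tool_pos: [603.2, 344.5, 23.6]
tcp_rot: [-3.14, -0.003, 1.572]
contact_force: [0.0, -0.4, 1.2]
grip_width: 26.5
```

>>> drive_tool --deltas '[{"hand":1,"tx":0,"ty":0,"tz":-0.2,"wx":0,"wy":0,"wz":0},{"hand":1,"tx":0,"ty":0,"tz":-0.5,"wx":0,"wy":0,"wz":0},{"hand":1,"tx":0,"ty":0,"tz":-0.8,"wx":0,"wy":0,"wz":0},{"hand":1,"tx":0,"ty":0,"tz":-0.9,"wx":0,"wy":0,"wz":0},{"hand":1,"tx":0,"ty":-0.4,"tz":-0.9,"wx":0,"wy":0,"wz":0},{"hand":1,"tx":0,"ty":-0.6,"tz":-0.9,"wx":0,"wy":0,"wz":0},{"hand":1,"tx":0,"ty":-0.6,"tz":-0.7,"wx":0,"wy":0,"wz":0},{"hand":1,"tx":0,"ty":0,"tz":0,"wx":0,"wy":0,"wz":0},{"hand":1,"tx":0,"ty":0,"tz":0,"wx":0,"wy":0,"wz":0}]'

```text
time: 33.22
tool_pos: [540.3, 344.5, 221.4]
tcp_rot: [3.139, -0.005, 1.573]
contact_force: [1.6, -0.6, -1.3]
grip_width: 26.1
```

>>> drive_tool --deltas '[{"hand":1,"tx":0,"ty":0,"tz":0,"wx":0,"wy":0,"wz":0.955},{"hand":1,"tx":0,"ty":0,"tz":0,"wx":0,"wy":0,"wz":0.955},{"hand":1,"tx":0,"ty":0,"tz":0,"wx":0,"wy":0,"wz":0.955},{"hand":1,"tx":0,"ty":0,"tz":0,"wx":0,"wy":0,"wz":0.955},{"hand":1,"tx":0,"ty":0,"tz":0,"wx":0,"wy":0,"wz":0.955},{"hand":1,"tx":0,"ty":0,"tz":0,"wx":0,"wy":0,"wz":0.955},{"hand":1,"tx":0,"ty":0,"tz":0,"wx":0,"wy":0,"wz":0.955},{"hand":1,"tx":0,"ty":0,"tz":0,"wx":0,"wy":0,"wz":0.955},{"hand":1,"tx":0,"ty":0,"tz":0,"wx":0,"wy":0,"wz":0.955},{"hand":1,"tx":0,"ty":0,"tz":0,"wx":0,"wy":0,"wz":0.955},{"hand":1,"tx":0,"ty":0,"tz":0,"wx":0,"wy":0,"wz":0.955},{"hand":1,"tx":0,"ty":0,"tz":0,"wx":0,"wy":0,"wz":0.955},{"hand":1,"tx":0,"ty":0,"tz":0,"wx":0,"wy":0,"wz":0.955},{"hand":1,"tx":0,"ty":0,"tz":0,"wx":0,"wy":0,"wz":0.955},{"hand":1,"tx":0,"ty":0,"tz":0,"wx":0,"wy":0,"wz":0.955},{"hand":1,"tx":0,"ty":0,"tz":0,"wx":0,"wy":0,"wz":0.955},{"hand":1,"tx":0,"ty":0,"tz":0,"wx":0,"wy":0,"wz":0.955},{"hand":1,"tx":0,"ty":0,"tz":0,"wx":0,"wy":0,"wz":0.955}]'

```text
time: 34.72
tool_pos: [540.6, 343.3, 216.1]
tcp_rot: [-3.14, 0.004, 0.067]
contact_force: [-0.2, 0.1, -0.9]
grip_width: 26.4
```

```bash
python3 -c "
from h import *
need(555,-226,230,0.07);snap('wrist','w17');snap('top','t17',(280,110,440,260),4)"
```

```text
pos [540.6 343.3 216.1] rpy [-3.14   0.004  0.067] w 26.4 F [-0.2  0.1 -0.9]
turn units [-0.02  0.05 -0.03] shift units now-frame [-0.6  14.22 -0.36] shift in level frame [-0.64 14.22 -0.35]
```

View pics/w17.png

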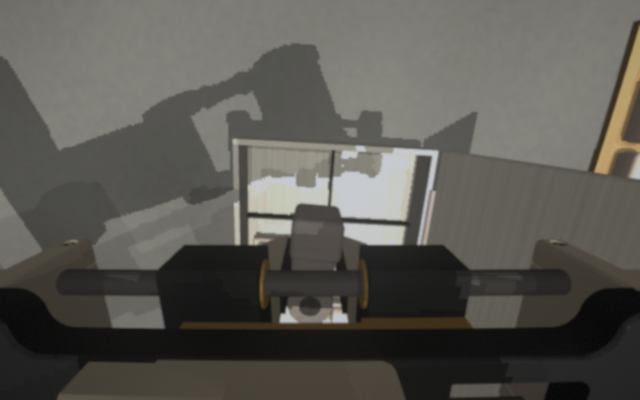

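View pics/t17.png

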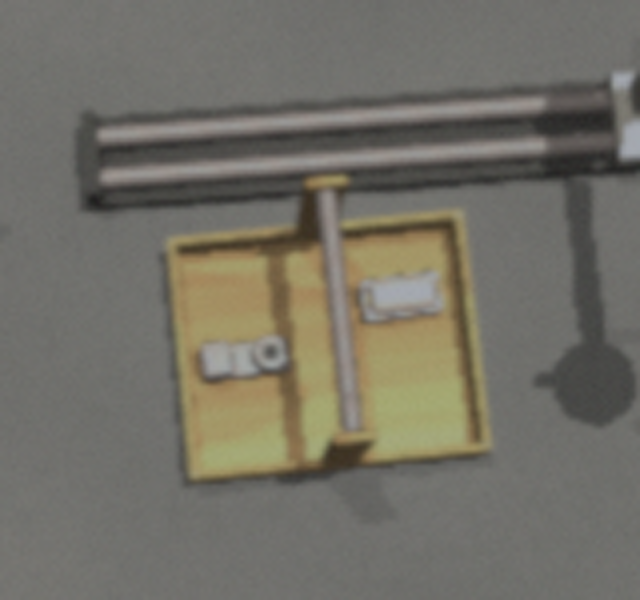

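>>> drive_tool --deltas '[{"hand":1,"tx":-0.03,"ty":0.5,"tz":-0.15,"wx":0,"wy":0,"wz":0},{"hand":1,"tx":-0.03,"ty":0.8,"tz":-0.2,"wx":0,"wy":0,"wz":0},{"hand":1,"tx":-0.03,"ty":0.8,"tz":-0.1,"wx":0,"wy":0,"wz":0},{"hand":1,"tx":-0.03,"ty":0.8,"tz":0,"wx":0,"wy":0,"wz":0},{"hand":1,"tx":-0.03,"ty":0.8,"tz":0,"wx":0,"wy":0,"wz":0},{"hand":1,"tx":-0.03,"ty":0.8,"tz":0,"wx":0,"wy":0,"wz":0},{"hand":1,"tx":-0.03,"ty":0.8,"tz":0,"wx":0,"wy":0,"wz":0},{"hand":1,"tx":-0.03,"ty":0.8,"tz":0,"wx":0,"wy":0,"wz":0},{"hand":1,"tx":-0.03,"ty":0.8,"tz":0,"wx":0,"wy":0,"wz":0},{"hand":1,"tx":-0.03,"ty":0.8,"tz":0,"wx":0,"wy":0,"wz":0},{"hand":1,"tx":-0.03,"ty":0.8,"tz":0,"wx":0,"wy":0,"wz":0},{"hand":1,"tx":-0.03,"ty":0.8,"tz":0,"wx":0,"wy":0,"wz":0},{"hand":1,"tx":-0.04,"ty":0.8,"tz":0,"wx":0,"wy":0,"wz":0},{"hand":1,"tx":-0.04,"ty":0.8,"tz":0,"wx":0,"wy":0,"wz":0},{"hand":1,"tx":-0.04,"ty":0.8,"tz":0,"wx":0,"wy":0,"wz":0},{"hand":1,"tx":-0.04,"ty":0.8,"tz":0,"wx":0,"wy":0,"wz":0},{"hand":1,"tx":-0.04,"ty":0.8,"tz":0,"wx":0,"wy":0,"wz":0},{"hand":1,"tx":-0.04,"ty":0.8,"tz":0,"wx":0,"wy":0,"wz":0},{"hand":1,"tx":0,"ty":0,"tz":0,"wx":0,"wy":0,"wz":0}]'

```text
time: 36.4
tool_pos: [556.5, -226.5, 233.1]
tcp_rot: [-3.14, 0.003, 0.07]
contact_force: [-1.3, -0.2, -2.6]
grip_width: 26.1
```

>>> drive_tool --deltas '[{"hand":1,"tx":0,"ty":0,"tz":0,"wx":0,"wy":0,"wz":1},{"hand":1,"tx":0,"ty":0,"tz":0,"wx":0,"wy":0,"wz":1},{"hand":1,"tx":0,"ty":0,"tz":0,"wx":0,"wy":0,"wz":1},{"hand":1,"tx":0,"ty":0,"tz":0,"wx":0,"wy":0,"wz":1},{"hand":1,"tx":0,"ty":0,"tz":0,"wx":0,"wy":0,"wz":1},{"hand":1,"tx":0,"ty":0,"tz":0,"wx":0,"wy":0,"wz":1},{"hand":1,"tx":0,"ty":0,"tz":0,"wx":0,"wy":0,"wz":1},{"hand":1,"tx":0,"ty":0,"tz":0,"wx":0,"wy":0,"wz":1},{"hand":1,"tx":0,"ty":0,"tz":0,"wx":0,"wy":0,"wz":1},{"hand":1,"tx":0,"ty":0,"tz":0,"wx":0,"wy":0,"wz":1},{"hand":1,"tx":0,"ty":0,"tz":0,"wx":0,"wy":0,"wz":1},{"hand":1,"tx":0,"ty":0,"tz":0,"wx":0,"wy":0,"wz":1},{"hand":1,"tx":0,"ty":0,"tz":0,"wx":0,"wy":0,"wz":1},{"hand":1,"tx":0,"ty":0,"tz":0,"wx":0,"wy":0,"wz":1},{"hand":1,"tx":0,"ty":0,"tz":0,"wx":0,"wy":0,"wz":1},{"hand":1,"tx":0,"ty":0,"tz":0,"wx":0,"wy":0,"wz":1},{"hand":1,"tx":0,"ty":0,"tz":0,"wx":0,"wy":0,"wz":1},{"hand":1,"tx":0,"ty":0,"tz":0,"wx":0,"wy":0,"wz":1}]'

```text
time: 37.9
tool_pos: [557.0, -220.3, 233.6]
tcp_rot: [3.139, 0.004, -1.5]
contact_force: [-0.1, 0.2, -0.7]
grip_width: 26.3
```

>>> drive_tool --deltas '[{"hand":1,"tx":0,"ty":0,"tz":0,"wx":0,"wy":0,"wz":1},{"hand":1,"tx":0,"ty":0,"tz":0,"wx":0,"wy":0,"wz":1},{"hand":1,"tx":0,"ty":0,"tz":0,"wx":0,"wy":0,"wz":1},{"hand":1,"tx":0,"ty":0,"tz":0,"wx":0,"wy":0,"wz":1},{"hand":1,"tx":0,"ty":0,"tz":0,"wx":0,"wy":0,"wz":1},{"hand":1,"tx":0,"ty":0,"tz":0,"wx":0,"wy":0,"wz":1},{"hand":1,"tx":0,"ty":0,"tz":0,"wx":0,"wy":0,"wz":1},{"hand":1,"tx":0,"ty":0,"tz":0,"wx":0,"wy":0,"wz":1},{"hand":1,"tx":0,"ty":0,"tz":0,"wx":0,"wy":0,"wz":1},{"hand":1,"tx":0,"ty":0,"tz":0,"wx":0,"wy":0,"wz":1},{"hand":1,"tx":0,"ty":0,"tz":0,"wx":0,"wy":0,"wz":1},{"hand":1,"tx":0,"ty":0,"tz":0,"wx":0,"wy":0,"wz":1},{"hand":1,"tx":0,"ty":0,"tz":0,"wx":0,"wy":0,"wz":1},{"hand":1,"tx":0,"ty":0,"tz":0,"wx":0,"wy":0,"wz":1},{"hand":1,"tx":0,"ty":0,"tz":0,"wx":0,"wy":0,"wz":1},{"hand":1,"tx":0,"ty":0,"tz":0,"wx":0,"wy":0,"wz":1},{"hand":1,"tx":0,"ty":0,"tz":0,"wx":0,"wy":0,"wz":1},{"hand":1,"tx":0,"ty":0,"tz":0,"wx":0,"wy":0,"wz":1}]'

```text
time: 39.4
tool_pos: [557.0, -220.3, 233.6]
tcp_rot: [3.138, -0.003, -3.071]
contact_force: [-0.1, -0.7, -1.2]
grip_width: 26.7
```

```bash
python3 -c "
from h import *
need(555,-224.3,40,-3.07);snap('wrist','w18');snap('scene','s18',(240,120,440,320),3)"
```

```text
pos [ 557.  -220.3  233.6] rpy [ 3.138e+00 -3.000e-03 -3.071e+00] w 26.7 F [-0.1 -0.7 -1.2]
turn units [ 0.04 -0.03 -0.01] shift units now-frame [ 0.04 -0.12  4.84] shift in level frame [ 0.06 -0.1   4.84]
```

View pics/w18.png

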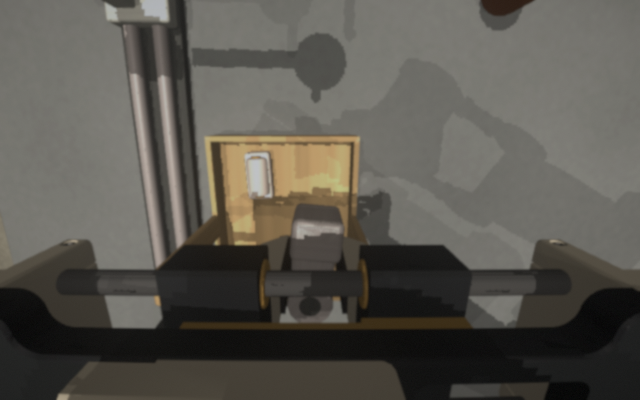

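View pics/s18.png

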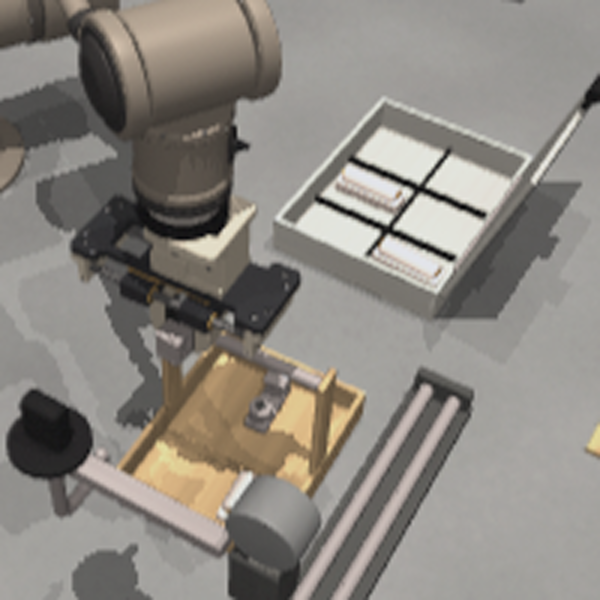

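>>> drive_tool --deltas '[{"hand":1,"tx":0.05,"ty":-0.14,"tz":0.2,"wx":0,"wy":0,"wz":0},{"hand":1,"tx":0,"ty":0,"tz":0.5,"wx":0,"wy":0,"wz":0},{"hand":1,"tx":0,"ty":0,"tz":0.6,"wx":0,"wy":0,"wz":0},{"hand":1,"tx":0,"ty":0,"tz":0.6,"wx":0,"wy":0,"wz":0},{"hand":1,"tx":0,"ty":0,"tz":0.6,"wx":0,"wy":0,"wz":0},{"hand":1,"tx":0,"ty":0,"tz":0.6,"wx":0,"wy":0,"wz":0},{"hand":1,"tx":0,"ty":0,"tz":0.6,"wx":0,"wy":0,"wz":0},{"hand":1,"tx":0,"ty":0,"tz":0.5,"wx":0,"wy":0,"wz":0},{"hand":1,"tx":0,"ty":0,"tz":0.3,"wx":0,"wy":0,"wz":0},{"hand":1,"tx":0,"ty":0,"tz":0,"wx":0,"wy":0,"wz":0},{"hand":1,"tx":0,"ty":0,"tz":0,"wx":0,"wy":0,"wz":0}]'

```text
time: 40.42
tool_pos: [555.1, -225.8, 54.3]
tcp_rot: [3.138, -0.002, -3.068]
contact_force: [0.8, 0.4, -1.1]
grip_width: 26.0
```

```bash
python3 -c "
from h import *
need(555,-224.3,28,-3.07);snap('wrist','w19');"
```

```text
pos [ 555.1 -225.8   54.3] rpy [ 3.138e+00 -2.000e-03 -3.068e+00] w 26.0 F [ 0.8  0.4 -1.1]
turn units [ 0.04 -0.02  0.02] shift units now-frame [-0.    0.04  0.66] shift in level frame [-0.    0.04  0.66]
```

View pics/w19.png

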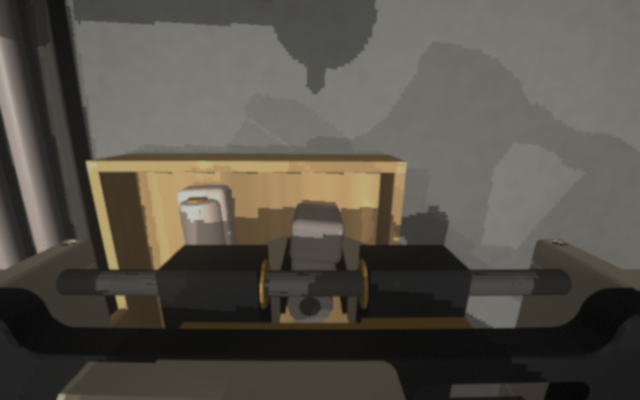

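>>> drive_tool --deltas '[{"hand":1,"tx":0,"ty":0,"tz":0.3,"wx":0,"wy":0,"wz":0},{"hand":1,"tx":0,"ty":0,"tz":0.3,"wx":0,"wy":0,"wz":0},{"hand":1,"tx":0,"ty":0,"tz":0.06,"wx":0,"wy":0,"wz":0},{"hand":1,"tx":0,"ty":0,"tz":0,"wx":0,"wy":0,"wz":0},{"hand":0.1,"tx":0,"ty":0,"tz":0,"wx":0,"wy":0,"wz":0},{"hand":0.1,"tx":0,"ty":0,"tz":0,"wx":0,"wy":0,"wz":0},{"hand":0.1,"tx":0,"ty":0,"tz":0,"wx":0,"wy":0,"wz":0},{"hand":0.1,"tx":0,"ty":0,"tz":-0.3,"wx":0,"wy":0,"wz":0},{"hand":0.1,"tx":0,"ty":0,"tz":-0.7,"wx":0,"wy":0,"wz":0},{"hand":0.1,"tx":0,"ty":0,"tz":-0.9,"wx":0,"wy":0,"wz":0},{"hand":0.1,"tx":0,"ty":0,"tz":-0.9,"wx":0,"wy":0,"wz":0},{"hand":0.1,"tx":0,"ty":0,"tz":-0.9,"wx":0,"wy":0,"wz":0},{"hand":0.1,"tx":0,"ty":0,"tz":-0.9,"wx":0,"wy":0,"wz":0},{"hand":0.1,"tx":0,"ty":0,"tz":-0.9,"wx":0,"wy":0,"wz":0},{"hand":0.1,"tx":0,"ty":0,"tz":0,"wx":0,"wy":0,"wz":0},{"hand":0.1,"tx":0,"ty":0,"tz":0,"wx":0,"wy":0,"wz":0}]'

```text
time: 41.8
tool_pos: [556.4, -226.7, 252.3]
tcp_rot: [-3.141, 0.005, -3.069]
contact_force: [0.2, -0.1, -1.4]
grip_width: 41.1
```

```bash
python3 -c "
from h import *
need(555,-224.3,28,-3.07);snap('wrist','w20');snap('scene','s20',(240,120,440,320),3)"
```

```text
pos [ 556.4 -226.7  252.3] rpy [-3.141  0.005 -3.069] w 41.1 F [ 0.2 -0.1 -1.4]
turn units [-0.01  0.05  0.01] shift units now-frame [0.06 0.07 5.61] shift in level frame [0.03 0.06 5.61]
```

View pics/s20.png

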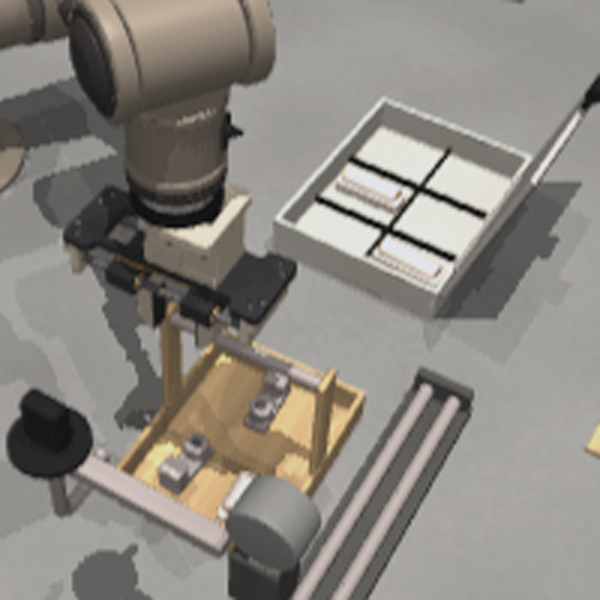

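View pics/w20.png

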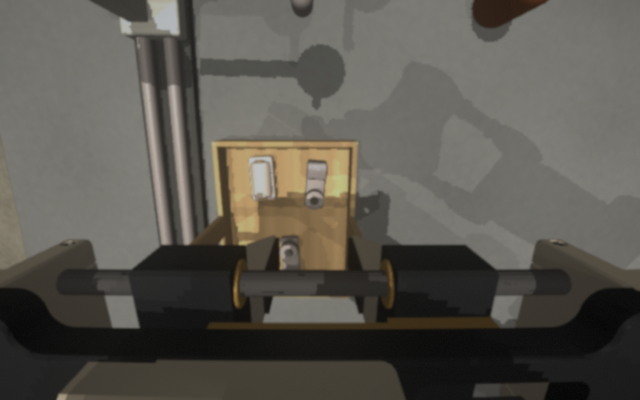

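>>> drive_tool --deltas '[{"hand":-1,"tx":0,"ty":0,"tz":0,"wx":0,"wy":0,"wz":-0.955},{"hand":-1,"tx":0,"ty":0,"tz":0,"wx":0,"wy":0,"wz":-0.955},{"hand":-1,"tx":0,"ty":0,"tz":0,"wx":0,"wy":0,"wz":-0.955},{"hand":-1,"tx":0,"ty":0,"tz":0,"wx":0,"wy":0,"wz":-0.955},{"hand":-1,"tx":0,"ty":0,"tz":0,"wx":0,"wy":0,"wz":-0.955},{"hand":-1,"tx":0,"ty":0,"tz":0,"wx":0,"wy":0,"wz":-0.955},{"hand":-1,"tx":0,"ty":0,"tz":0,"wx":0,"wy":0,"wz":-0.955},{"hand":-1,"tx":0,"ty":0,"tz":0,"wx":0,"wy":0,"wz":-0.955},{"hand":-1,"tx":0,"ty":0,"tz":0,"wx":0,"wy":0,"wz":-0.955},{"hand":-1,"tx":0,"ty":0,"tz":0,"wx":0,"wy":0,"wz":-0.955},{"hand":-1,"tx":0,"ty":0,"tz":0,"wx":0,"wy":0,"wz":-0.955},{"hand":-1,"tx":0,"ty":0,"tz":0,"wx":0,"wy":0,"wz":-0.955},{"hand":-1,"tx":0,"ty":0,"tz":0,"wx":0,"wy":0,"wz":-0.955},{"hand":-1,"tx":0,"ty":0,"tz":0,"wx":0,"wy":0,"wz":-0.955},{"hand":-1,"tx":0,"ty":0,"tz":0,"wx":0,"wy":0,"wz":-0.955},{"hand":-1,"tx":0,"ty":0,"tz":0,"wx":0,"wy":0,"wz":-0.955},{"hand":-1,"tx":0,"ty":0,"tz":0,"wx":0,"wy":0,"wz":-0.955},{"hand":-1,"tx":0,"ty":0,"tz":0,"wx":0,"wy":0,"wz":-0.955}]'

```text
time: 43.4
tool_pos: [554.8, -225.8, 246.4]
tcp_rot: [3.137, 0.005, -1.565]
contact_force: [0.4, -0.2, 0.3]
grip_width: 91.7
```

>>> drive_tool --deltas '[{"hand":-1,"tx":-0.75,"ty":-0.07,"tz":-0.14,"wx":0,"wy":0,"wz":0},{"hand":-1,"tx":-0.75,"ty":-0.07,"tz":-0.14,"wx":0,"wy":0,"wz":0},{"hand":-1,"tx":-0.75,"ty":-0.07,"tz":-0.14,"wx":0,"wy":0,"wz":0},{"hand":-1,"tx":-0.75,"ty":-0.07,"tz":-0.14,"wx":0,"wy":0,"wz":0},{"hand":-1,"tx":-0.75,"ty":-0.07,"tz":-0.14,"wx":0,"wy":0,"wz":0},{"hand":-1,"tx":-0.75,"ty":-0.07,"tz":-0.14,"wx":0,"wy":0,"wz":0},{"hand":-1,"tx":-0.75,"ty":-0.07,"tz":-0.14,"wx":0,"wy":0,"wz":0},{"hand":-1,"tx":-0.75,"ty":-0.07,"tz":-0.14,"wx":0,"wy":0,"wz":0},{"hand":-1,"tx":-0.75,"ty":-0.07,"tz":-0.14,"wx":0,"wy":0,"wz":0},{"hand":-1,"tx":-0.75,"ty":-0.07,"tz":-0.14,"wx":0,"wy":0,"wz":0},{"hand":-1,"tx":-0.75,"ty":-0.07,"tz":-0.14,"wx":0,"wy":0,"wz":0},{"hand":-1,"tx":-0.75,"ty":-0.07,"tz":-0.14,"wx":0,"wy":0,"wz":0},{"hand":-1,"tx":-0.75,"ty":-0.07,"tz":-0.14,"wx":0,"wy":0,"wz":0},{"hand":-1,"tx":-0.75,"ty":-0.07,"tz":-0.14,"wx":0,"wy":0,"wz":0},{"hand":-1,"tx":-0.75,"ty":-0.07,"tz":-0.14,"wx":0,"wy":0,"wz":0},{"hand":-1,"tx":-0.75,"ty":-0.07,"tz":-0.14,"wx":0,"wy":0,"wz":0},{"hand":-1,"tx":0,"ty":0,"tz":0,"wx":0,"wy":0,"wz":0}]'

```text
time: 44.82
tool_pos: [599.1, 258.8, 337.7]
tcp_rot: [3.138, 0.004, -1.564]
contact_force: [0.4, -0.7, -0.2]
grip_width: 92.0
```

```bash
python3 - <<'E'
from h import *
need(600,257,340,-1.571)
m,im=snap('top','t21',(150,100,420,300),2.9);st()
E
```

```text
pos [599.1 258.8 337.7] rpy [ 3.138  0.004 -1.564] w 92.0 F [ 0.4 -0.7 -0.2]
turn units [0.04 0.05 0.08] shift units now-frame [ 0.05 -0.02 -0.06] shift in level frame [ 0.05 -0.02 -0.06]
t 44.87 pos [599.2 256.3 337.3] rpy [ 3.137e+00  2.000e-03 -1.565e+00] F [ 1.3 -1.3 -1.2] w 91.3 q [0.28 0.55 0.93 0.   1.66 1.85]
```

View pics/t21.png

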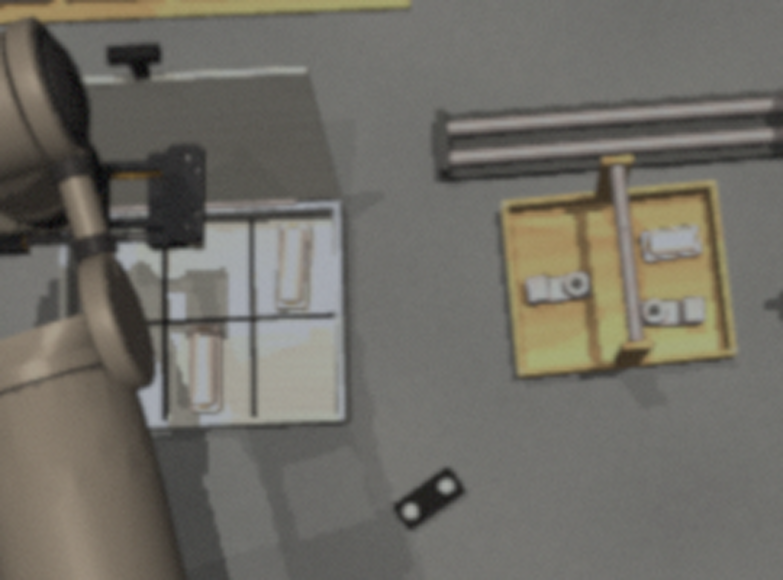

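>>> drive_tool --deltas '[{"hand":-1,"tx":0,"ty":0,"tz":0,"wx":0.885,"wy":0,"wz":0},{"hand":-1,"tx":0,"ty":0,"tz":0,"wx":0.885,"wy":0,"wz":0},{"hand":-1,"tx":0,"ty":0,"tz":0,"wx":0.885,"wy":0,"wz":0},{"hand":-1,"tx":0,"ty":0,"tz":0,"wx":0.885,"wy":0,"wz":0},{"hand":-1,"tx":0,"ty":0,"tz":0,"wx":0.885,"wy":0,"wz":0},{"hand":-1,"tx":0,"ty":0,"tz":0,"wx":0.885,"wy":0,"wz":0},{"hand":-1,"tx":0,"ty":0,"tz":0,"wx":0.885,"wy":0,"wz":0},{"hand":-1,"tx":0,"ty":0,"tz":0,"wx":0.885,"wy":0,"wz":0},{"hand":-1,"tx":0,"ty":-0.66,"tz":0.17,"wx":0,"wy":0,"wz":0},{"hand":-1,"tx":0,"ty":-0.66,"tz":0.17,"wx":0,"wy":0,"wz":0},{"hand":-1,"tx":0,"ty":-0.66,"tz":0.17,"wx":0,"wy":0,"wz":0},{"hand":-1,"tx":0,"ty":-0.66,"tz":0.17,"wx":0,"wy":0,"wz":0},{"hand":-1,"tx":0,"ty":0,"tz":0,"wx":0,"wy":0,"wz":0},{"hand":-1,"tx":0,"ty":0,"tz":0,"wx":0,"wy":0,"wz":0}]'

```text
time: 46.03
tool_pos: [702.2, 251.8, 375.9]
tcp_rot: [-2.528, 0.001, -1.572]
contact_force: [-0.2, 0.6, -0.9]
grip_width: 91.3
```

```bash
python3 - <<'E'
from h import *
o=st();T=Ro.from_euler('xyz',o['tcp_rot']).as_matrix()
print(T.T@(np.array([760.4,257,294.5])-o['tool_pos'])/40)
m,im=snap('wrist','w22');print(proj(m,[[757,257,297]]))
E
```

```text
t 46.03 pos [702.2 251.8 375.9] rpy [-2.528e+00  1.000e-03 -1.572e+00] F [-0.2  0.6 -0.9] w 91.3 q [ 0.31  0.41  1.2  -0.22  0.95  1.96]
[-0.12846401 -0.01630235  2.50163303]
[[307.82829128 210.73635886]]
```

View pics/w22.png

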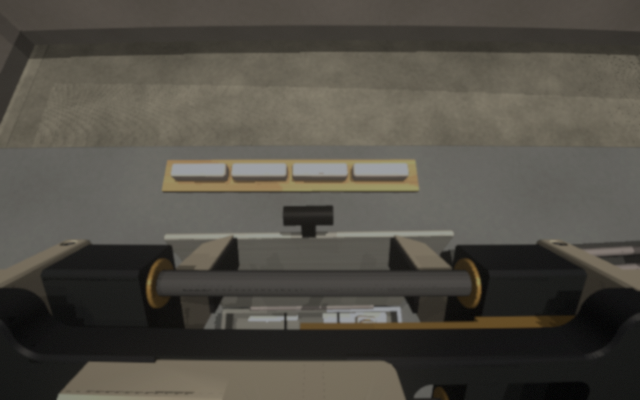

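>>> drive_tool --deltas '[{"hand":-1,"tx":-0.06,"ty":0,"tz":0.6,"wx":0,"wy":0,"wz":0},{"hand":-0.4,"tx":-0.07,"ty":0.02,"tz":0.6,"wx":0,"wy":0,"wz":0},{"hand":-0.4,"tx":0,"ty":0,"tz":0.6,"wx":0,"wy":0,"wz":0},{"hand":-0.4,"tx":0,"ty":0,"tz":0.5,"wx":0,"wy":0,"wz":0},{"hand":-0.4,"tx":0,"ty":0,"tz":0.2,"wx":0,"wy":0,"wz":0},{"hand":-0.4,"tx":0,"ty":0,"tz":0,"wx":0,"wy":0,"wz":0},{"hand":1,"tx":0,"ty":0,"tz":0,"wx":0,"wy":0,"wz":0},{"hand":1,"tx":0,"ty":0,"tz":0,"wx":0,"wy":0,"wz":0},{"hand":1,"tx":0,"ty":0,"tz":0,"wx":0,"wy":0,"wz":0},{"hand":1,"tx":0,"ty":0,"tz":0,"wx":0,"wy":0,"wz":0},{"hand":1,"tx":0,"ty":0,"tz":0,"wx":0,"wy":0,"wz":0},{"hand":1,"tx":0,"ty":0,"tz":0,"wx":0,"wy":0,"wz":0}]'

```text
time: 47.08
tool_pos: [759.1, 256.9, 298.1]
tcp_rot: [-2.523, 0.0, -1.571]
contact_force: [-0.8, -8.7, 2.3]
grip_width: 43.8
```

```bash
python3 - <<'E'
from h import *
o=st();snap('scene','s23',(320,80,480,240),4)
P=o['tool_pos'];hx,hz=670.7,50;L=np.hypot(P[0]-hx,P[2]-hz);th=np.arctan2(P[2]-hz,hx-P[0]);print(L,th)
phi0=np.pi+o['tcp_rot'][0] # tilt
phi0=o['tcp_rot'][0]+np.pi
print('tilt',phi0)
ths=np.linspace(th,0.026,22);phi=np.interp(ths,[0.75,1.5],[0,phi0])
L=np.interp(ths,[0,th],[257,L])
x=hx-L*np.cos(ths);z=hz+L*np.sin(ths)
for i in range(21):
    dx,dz=x[i+1]-x[i],z[i+1]-z[i];p=phi[i]
    print(i,round(ths[i+1],2),'ty %.2f tz %.2f wx %.2f'%(-(dx*np.cos(p)+dz*np.sin(p))/40,(dx*np.sin(p)-dz*np.cos(p))/40,np.degrees(phi[i+1]-phi[i])/5), (x[i+1].round(),z[i+1].round()))
E
```

```text
t 47.08 pos [759.1 256.9 298.1] rpy [-2.523  0.    -1.571] F [-0.8 -8.7  2.3] w 43.8 q [ 0.29  0.55  1.18 -0.23  0.82  1.97]
263.34408082283556 1.9129313688613254
tilt 0.6184368630283545
0 1.82 ty 0.37 tz -0.46 wx 0.00 (np.float64(736.0), np.float64(305.0))
1 1.73 ty 0.41 tz -0.43 wx 0.00 (np.float64(713.0), np.float64(309.0))
2 1.64 ty 0.44 tz -0.39 wx 0.00 (np.float64(690.0), np.float64(312.0))
3 1.55 ty 0.47 tz -0.35 wx 0.00 (np.float64(666.0), np.float64(312.0))
4 1.46 ty 0.50 tz -0.30 wx -0.34 (np.float64(643.0), np.float64(310.0))
5 1.37 ty 0.54 tz -0.24 wx -0.85 (np.float64(620.0), np.float64(306.0))
6 1.28 ty 0.57 tz -0.15 wx -0.85 (np.float64(597.0), np.float64(301.0))
7 1.19 ty 0.58 tz -0.06 wx -0.85 (np.float64(575.0), np.float64(293.0))
8 1.1 ty 0.58 tz 0.04 wx -0.85 (np.float64(553.0), np.float64(283.0))
9 1.01 ty 0.57 tz 0.13 wx -0.85 (np.float64(533.0), np.float64(271.0))
10 0.92 ty 0.54 tz 0.23 wx -0.85 (np.float64(514.0), np.float64(258.0))
11 0.83 ty 0.49 tz 0.31 wx -0.85 (np.float64(496.0), np.float64(243.0))
12 0.74 ty 0.44 tz 0.39 wx -0.80 (np.float64(480.0), np.float64(226.0))
13 0.65 ty 0.37 tz 0.45 wx 0.00 (np.float64(465.0), np.float64(208.0))
14 0.57 ty 0.33 tz 0.48 wx 0.00 (np.float64(452.0), np.float64(189.0))
15 0.48 ty 0.28 tz 0.51 wx 0.00 (np.float64(441.0), np.float64(168.0))
16 0.39 ty 0.24 tz 0.53 wx 0.00 (np.float64(431.0), np.float64(147.0))
17 0.3 ty 0.19 tz 0.55 wx 0.00 (np.float64(424.0), np.float64(125.0))
18 0.21 ty 0.14 tz 0.56 wx 0.00 (np.float64(418.0), np.float64(103.0))
19 0.12 ty 0.09 tz 0.57 wx 0.00 (np.float64(415.0), np.float64(80.0))
20 0.03 ty 0.03 tz 0.58 wx 0.00 (np.float64(414.0), np.float64(57.0))
```

View pics/s23.png

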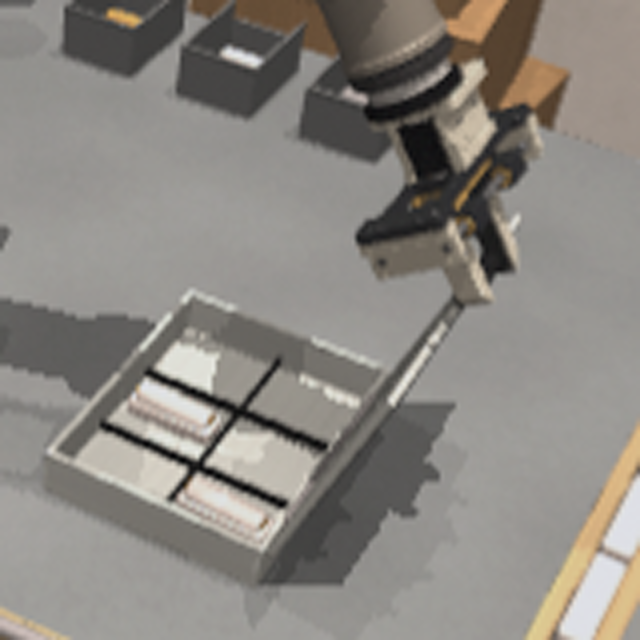

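>>> drive_tool --deltas '[{"hand":1,"tx":0,"ty":0.37,"tz":-0.46,"wx":0,"wy":0,"wz":0},{"hand":1,"tx":0.01,"ty":0.41,"tz":-0.43,"wx":0,"wy":0,"wz":0},{"hand":1,"tx":0,"ty":0.44,"tz":-0.39,"wx":0,"wy":0,"wz":0},{"hand":1,"tx":0.01,"ty":0.47,"tz":-0.35,"wx":0,"wy":0,"wz":0},{"hand":1,"tx":0,"ty":0.5,"tz":-0.3,"wx":-0.34,"wy":0,"wz":0},{"hand":1,"tx":0.01,"ty":0.54,"tz":-0.24,"wx":-0.85,"wy":0,"wz":0},{"hand":1,"tx":0,"ty":0.57,"tz":-0.15,"wx":-0.85,"wy":0,"wz":0},{"hand":1,"tx":0.01,"ty":0.58,"tz":-0.06,"wx":-0.85,"wy":0,"wz":0},{"hand":1,"tx":0,"ty":0.58,"tz":0.04,"wx":-0.85,"wy":0,"wz":0},{"hand":1,"tx":0.01,"ty":0.57,"tz":0.13,"wx":-0.85,"wy":0,"wz":0}]'

```text
time: 47.97
tool_pos: [533.2, 254.3, 270.8]
tcp_rot: [-2.925, -0.001, -1.57]
contact_force: [8.7, -9.4, -9.4]
grip_width: 43.8
```

>>> drive_tool --deltas '[{"hand":1,"tx":0.01,"ty":0.54,"tz":0.23,"wx":-0.85,"wy":0,"wz":0},{"hand":1,"tx":0,"ty":0.49,"tz":0.31,"wx":-0.85,"wy":0,"wz":0},{"hand":1,"tx":0.01,"ty":0.44,"tz":0.39,"wx":-0.8,"wy":0,"wz":0},{"hand":1,"tx":0,"ty":0.37,"tz":0.45,"wx":0,"wy":0,"wz":0},{"hand":1,"tx":0,"ty":0.33,"tz":0.48,"wx":0,"wy":0,"wz":0},{"hand":1,"tx":0,"ty":0.28,"tz":0.51,"wx":0,"wy":0,"wz":0},{"hand":1,"tx":0,"ty":0.24,"tz":0.53,"wx":0,"wy":0,"wz":0}]'

```text
time: 48.55
tool_pos: [431.1, 253.2, 145.9]
tcp_rot: [-3.14, -0.003, -1.568]
contact_force: [7.8, -17.7, -1.3]
grip_width: 43.6
```

```bash
python3 - <<'E'
from h import *
o=st()
E
```

```text
t 48.55 pos [431.1 253.2 145.9] rpy [-3.140e+00 -3.000e-03 -1.568e+00] F [  7.8 -17.7  -1.3] w 43.6 q [ 0.38  0.4   1.73 -0.    1.02  1.95]
```

>>> drive_tool --deltas '[{"hand":1,"tx":0.03,"ty":0.19,"tz":0.55,"wx":0,"wy":0,"wz":0},{"hand":1,"tx":0.02,"ty":0.14,"tz":0.56,"wx":0,"wy":0,"wz":0},{"hand":1,"tx":0,"ty":0.09,"tz":0.57,"wx":0,"wy":0,"wz":0},{"hand":1,"tx":0,"ty":0.03,"tz":0.4,"wx":0,"wy":0,"wz":0},{"hand":1,"tx":0,"ty":0,"tz":0.15,"wx":0,"wy":0,"wz":0},{"hand":1,"tx":0,"ty":0,"tz":0,"wx":0,"wy":0,"wz":0}]'

```text
time: 49.05
tool_pos: [413.3, 253.0, 57.7]
tcp_rot: [3.141, 0.0, -1.568]
contact_force: [0.8, -11.9, 5.1]
grip_width: 43.9
```

```bash
python3 - <<'E'
from h import *
o=st();snap('scene','s24',(320,80,480,240),4)
E
```

```text
t 49.05 pos [413.3 253.   57.7] rpy [ 3.141  0.    -1.568] F [  0.8 -11.9   5.1] w 43.9 q [0.39 0.51 1.86 0.   0.78 1.96]
```

View pics/s24.png

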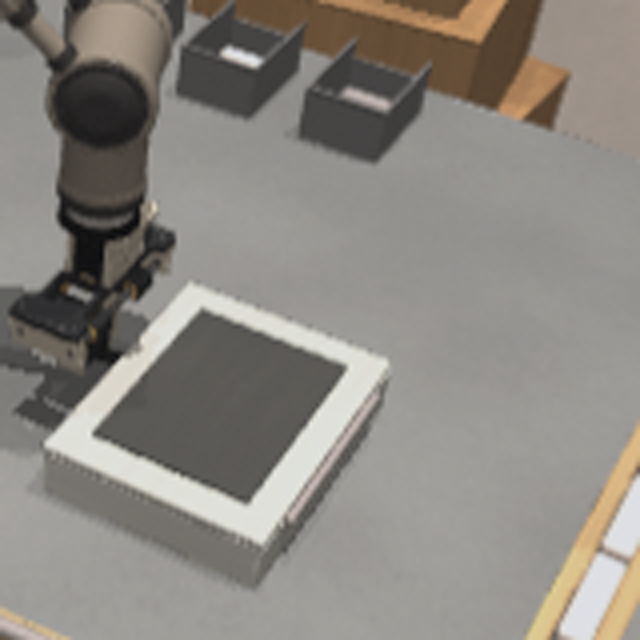

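>>> drive_tool --deltas '[{"hand":1,"tx":0,"ty":0,"tz":0.12,"wx":0,"wy":0,"wz":0},{"hand":1,"tx":0,"ty":0,"tz":0,"wx":0,"wy":0,"wz":0},{"hand":1,"tx":0,"ty":0,"tz":0,"wx":0,"wy":0,"wz":0}]'

```text
time: 49.35
tool_pos: [414.0, 253.0, 54.9]
tcp_rot: [-3.139, 0.001, -1.567]
contact_force: [-3.2, -14.7, 26.7]
grip_width: 43.6
```

>>> drive_tool --deltas '[{"hand":-1,"tx":0,"ty":0,"tz":0,"wx":0,"wy":0,"wz":0},{"hand":-1,"tx":0,"ty":0,"tz":0,"wx":0,"wy":0,"wz":0},{"hand":-1,"tx":0,"ty":0,"tz":0,"wx":0,"wy":0,"wz":0},{"hand":-1,"tx":0,"ty":0,"tz":0,"wx":0,"wy":0,"wz":0},{"hand":-1,"tx":0,"ty":0,"tz":-0.5,"wx":0,"wy":0,"wz":0},{"hand":-1,"tx":0,"ty":0,"tz":-0.8,"wx":0,"wy":0,"wz":0},{"hand":-1,"tx":0,"ty":0,"tz":-0.9,"wx":0,"wy":0,"wz":0},{"hand":1,"tx":0,"ty":0,"tz":0,"wx":0,"wy":0,"wz":0},{"hand":1,"tx":0,"ty":0,"tz":0,"wx":0,"wy":0,"wz":0},{"hand":1,"tx":0,"ty":0,"tz":0,"wx":0,"wy":0,"wz":0},{"hand":1,"tx":0,"ty":0,"tz":0,"wx":0,"wy":0,"wz":0},{"hand":1,"tx":0,"ty":0,"tz":0,"wx":0,"wy":0,"wz":0}]'

```text
time: 50.35
tool_pos: [412.1, 254.0, 138.1]
tcp_rot: [3.137, 0.002, -1.569]
contact_force: [1.0, -0.7, 0.1]
grip_width: 61.9
```

```bash
python3 - <<'E'
from h import *
o=st();snap('scene','s25',(320,80,480,240),4)
E
```

```text
t 50.35 pos [412.1 254.  138.1] rpy [ 3.137e+00  2.000e-03 -1.569e+00] F [ 1.  -0.7  0.1] w 61.9 q [0.39 0.38 1.78 0.   0.98 1.96]
```

View pics/s25.png

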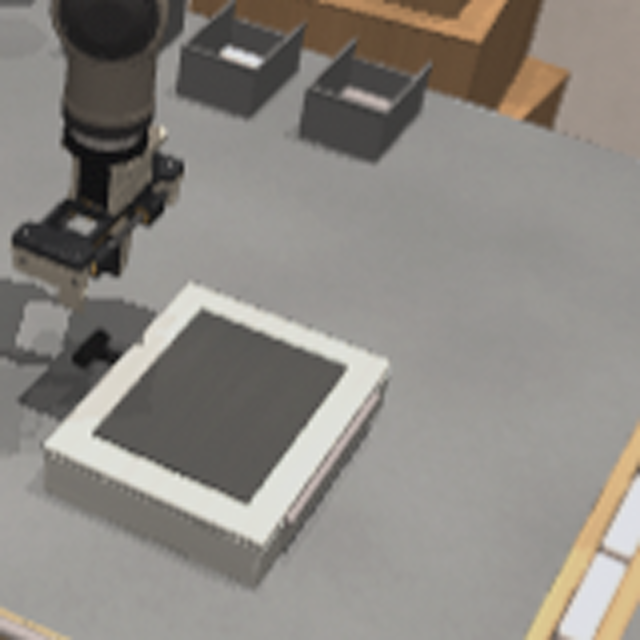

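```bash
python3 - <<'E'
from h import *
m,im=snap('top','t26',(290,70,500,240),3.7);snap('scene','s26',(220,200,430,390),3)
E
```

```text
(no output)
```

View pics/t26.png

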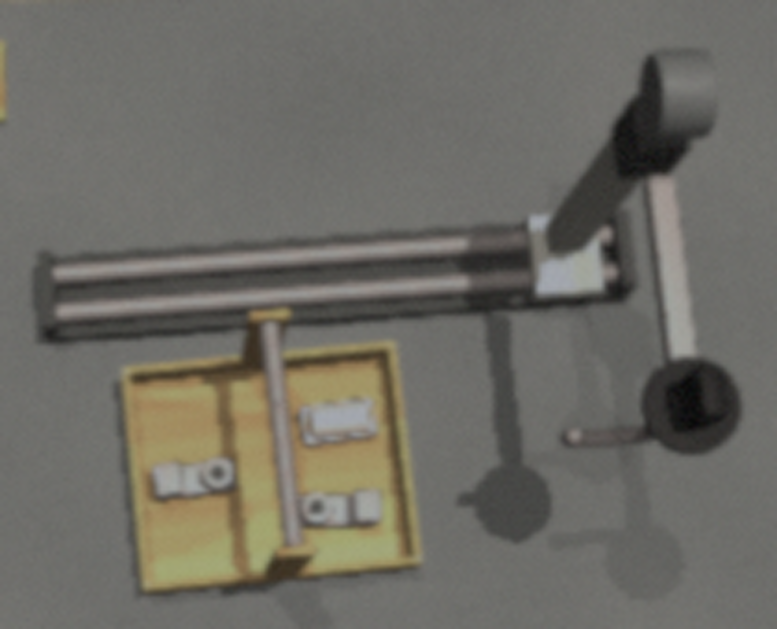

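View pics/s26.png

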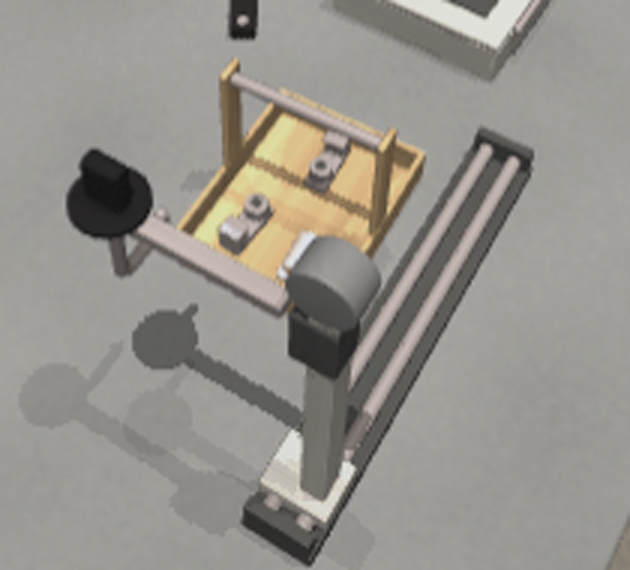

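```bash
python3 - <<'E'
from h import *
m=camera_model('top');s=camera_model('scene')
c2=lambda u,v:(290+u/3.7,70+v/3.7); c3=lambda u,v:(220+u/3,200+v/3)
pr=lambda t,X:print(t,np.round(X,1).tolist())
R=cast(m,[c2(55,272),c2(470,245),c2(58,313),c2(525,283)],25);pr('rails',R)
print(np.degrees(np.arctan2(R[0,0]-R[1,0],R[0,1]-R[1,1])),np.degrees(np.arctan2(R[2,0]-R[3,0],R[2,1]-R[3,1])))
E=cast(m,[c2(35,255),c2(40,340),c2(632,298),c2(630,210)],15);pr('base edges',E)
print('front edge yaw', np.degrees(np.arctan2(E[1,0]-E[2,0],E[1,1]-E[2,1])))
# scene rails
S=cast(s,[c3(488,148),c3(355,370)],25);pr('scene rail',S);print(np.degrees(np.arctan2(S[0,0]-S[1,0],S[0,1]-S[1,1])))
S=cast(s,[c3(513,158),c3(375,400)],25);pr('scene rail',S);print(np.degrees(np.arctan2(S[0,0]-S[1,0],S[0,1]-S[1,1])))
T=cast(m,[c2(123,370),c2(395,343),c2(420,564),c2(143,590)],40);pr('tote c',T.mean(0))
pr('bar ends',cast(m,[c2(272,322),c2(293,547)],178))
pr('plate',tri([ray(m,c2(691,405)),ray(s,c3(110,198))]))
pr('tip',tri([ray(m,c2(572,436)),ray(s,c3(160,215))]))
pr('plate@317',cast(m,[c2(691,405)],317)); pr('plate@317s',cast(s,[c3(110,198)],317))
pr('tip@231',cast(m,[c2(572,436)],229));pr('tip s',cast(s,[c3(160,213)],229))
pr('posts', tri([ray(m,c2(268,315)),ray(s,c3(388,130))]))
E
```

```text
rails [[753.3, 0.2, 25.0], [765.5, -339.0, 25.0], [718.8, -1.5, 25.0], [732.2, -381.8, 25.0]]
-2.061219302188536 -2.030173577106289
base edges [[771.0, 17.0, 15.0], [699.1, 14.2, 15.0], [719.7, -470.8, 15.0], [794.4, -474.7, 15.0]]
front edge yaw -2.4391777598010234
scene rail [[725.4, 1.4, 25.0], [738.8, -302.4, 25.0]]
-2.523937564072391
scene rail [[754.2, 4.5, 25.0], [769.4, -317.4, 25.0]]
-2.697044851550916
tote c [585.6, -167.9, 40.0]
bar ends [[668.8, -164.1, 178.0], [504.8, -172.6, 178.0]]
plate [574.8, -420.0, 313.2]
tip [572.1, -364.8, 220.3]
plate@317 [[573.0, -419.9, 317.0]]
plate@317s [[577.9, -420.8, 317.0]]
tip@231 [[570.1, -363.2, 229.0]]
tip s [[575.6, -367.1, 229.0]]
posts [673.6, -159.0, 189.5]
```

>>> drive_tool --deltas '[{"hand":-0.2,"tx":0.75,"ty":-0.31,"tz":-0.4,"wx":0,"wy":0,"wz":0},{"hand":-0.2,"tx":0.75,"ty":-0.31,"tz":-0.4,"wx":0,"wy":0,"wz":0},{"hand":-0.2,"tx":0.75,"ty":-0.31,"tz":-0.4,"wx":0,"wy":0,"wz":0},{"hand":-0.2,"tx":0.75,"ty":-0.31,"tz":-0.4,"wx":0,"wy":0,"wz":0},{"hand":-0.2,"tx":0.75,"ty":-0.31,"tz":-0.4,"wx":0,"wy":0,"wz":0},{"hand":-0.2,"tx":0.75,"ty":-0.31,"tz":-0.4,"wx":0,"wy":0,"wz":0},{"hand":-0.2,"tx":0.75,"ty":-0.31,"tz":-0.4,"wx":0,"wy":0,"wz":0},{"hand":-0.2,"tx":0.75,"ty":-0.31,"tz":0,"wx":0,"wy":0,"wz":0},{"hand":-0.2,"tx":0.75,"ty":-0.31,"tz":0,"wx":0,"wy":0,"wz":0},{"hand":-0.2,"tx":0.75,"ty":-0.31,"tz":0,"wx":0,"wy":0,"wz":0},{"hand":-0.2,"tx":0.75,"ty":-0.31,"tz":0,"wx":0,"wy":0,"wz":0},{"hand":-0.2,"tx":0.75,"ty":-0.31,"tz":0,"wx":0,"wy":0,"wz":0},{"hand":-0.2,"tx":0.75,"ty":-0.31,"tz":0,"wx":0,"wy":0,"wz":0},{"hand":-0.2,"tx":0.75,"ty":-0.31,"tz":0,"wx":0,"wy":0,"wz":-0.63},{"hand":-0.2,"tx":0,"ty":0,"tz":0,"wx":0,"wy":0,"wz":0},{"hand":-0.2,"tx":0,"ty":0,"tz":0,"wx":0,"wy":0,"wz":0}]'

```text
time: 51.83
tool_pos: [587.2, -167.2, 248.5]
tcp_rot: [3.138, 0.004, -1.517]
contact_force: [0.7, 0.3, 0.7]
grip_width: 54.9
```

```bash
python3 - <<'E'
from h import *
need(587,-168,168,-1.515)
m,im=snap('wrist','w27');print(proj(m,[[668,-164,172],[587,-168,172],[505,-172.5,172]]))
E
```

```text
pos [ 587.2 -167.2  248.5] rpy [ 3.138  0.004 -1.517] w 54.9 F [0.7 0.3 0.7]
turn units [ 0.04  0.04 -0.03] shift units now-frame [ 0.03 -0.    2.01] shift in level frame [0.02 0.01 2.01]
[[315.57091894 113.26251986]
 [314.92083241 217.43260304]
 [314.87307077 303.79113959]]
```

View pics/w27.png

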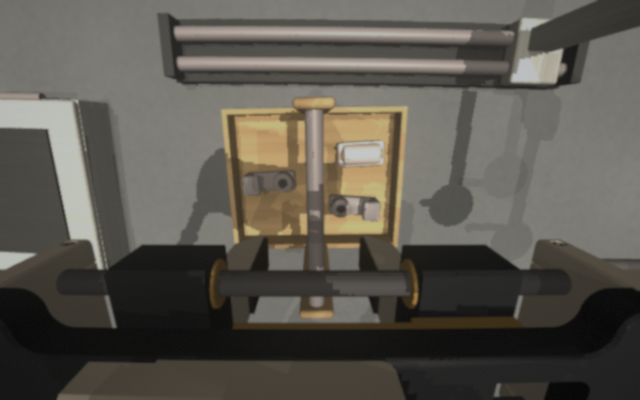

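>>> drive_tool --deltas '[{"hand":-0.2,"tx":0,"ty":0,"tz":0.5,"wx":0,"wy":0,"wz":0},{"hand":-0.2,"tx":0,"ty":0,"tz":0.6,"wx":0,"wy":0,"wz":0},{"hand":-0.2,"tx":0,"ty":0,"tz":0.5,"wx":0,"wy":0,"wz":0},{"hand":-0.2,"tx":0,"ty":0,"tz":0.4,"wx":0,"wy":0,"wz":0},{"hand":0.4,"tx":0,"ty":0,"tz":0,"wx":0,"wy":0,"wz":0},{"hand":0.7,"tx":0,"ty":0,"tz":0,"wx":0,"wy":0,"wz":0},{"hand":1,"tx":0,"ty":0,"tz":0,"wx":0,"wy":0,"wz":0},{"hand":1,"tx":0,"ty":0,"tz":0,"wx":0,"wy":0,"wz":0},{"hand":1,"tx":0,"ty":0,"tz":0,"wx":0,"wy":0,"wz":0},{"hand":1,"tx":0,"ty":0,"tz":0,"wx":0,"wy":0,"wz":0}]'

```text
time: 52.72
tool_pos: [587.5, -165.6, 170.9]
tcp_rot: [3.141, 0.002, -1.514]
contact_force: [0.6, 0.1, 0.0]
grip_width: 19.5
```

>>> drive_tool --deltas '[{"hand":1,"tx":0,"ty":0,"tz":0,"wx":0,"wy":0,"wz":0},{"hand":1,"tx":0,"ty":0,"tz":0,"wx":0,"wy":0,"wz":0},{"hand":1,"tx":0,"ty":0,"tz":0,"wx":0,"wy":0,"wz":0}]'

```text
time: 52.97
tool_pos: [587.5, -167.0, 170.8]
tcp_rot: [3.141, 0.0, -1.515]
contact_force: [0.1, -5.2, 2.6]
grip_width: 13.1
```

>>> drive_tool --deltas '[{"hand":1,"tx":-0.01,"ty":0.08,"tz":0,"wx":0,"wy":0,"wz":0},{"hand":1,"tx":-0.01,"ty":0.1,"tz":0,"wx":0,"wy":0,"wz":0},{"hand":1,"tx":-0.01,"ty":0.1,"tz":0,"wx":0,"wy":0,"wz":0},{"hand":1,"tx":0,"ty":0.1,"tz":0,"wx":0,"wy":0,"wz":0},{"hand":1,"tx":0,"ty":0.1,"tz":0,"wx":0,"wy":0,"wz":0},{"hand":1,"tx":0,"ty":0.07,"tz":0,"wx":0,"wy":0,"wz":0},{"hand":1,"tx":0,"ty":0,"tz":0,"wx":0,"wy":0,"wz":0},{"hand":1,"tx":0,"ty":0,"tz":0,"wx":0,"wy":0,"wz":0}]'

```text
time: 53.63
tool_pos: [572.2, -167.9, 177.0]
tcp_rot: [-3.122, -0.006, -1.515]
contact_force: [13.1, -1.9, 20.8]
grip_width: 12.8
```

>>> drive_tool --deltas '[{"hand":1,"tx":0,"ty":0,"tz":-0.1,"wx":0,"wy":0,"wz":0},{"hand":1,"tx":0,"ty":0,"tz":-0.1,"wx":0,"wy":0,"wz":0},{"hand":1,"tx":0,"ty":0,"tz":-0.05,"wx":0,"wy":0,"wz":0},{"hand":1,"tx":0,"ty":0,"tz":0,"wx":0,"wy":0,"wz":0}]'

```text
time: 53.97
tool_pos: [564.0, -165.0, 178.8]
tcp_rot: [3.136, 0.005, -1.514]
contact_force: [0.4, 0.3, -5.4]
grip_width: 13.2
```

```bash
python3 - <<'E'
from h import *
need(565,-168,178,-1.515)
m,im=snap('wrist','w28');m,im=snap('scene','s28',(220,150,430,340),3)
E
```

```text
pos [ 564.  -165.   178.8] rpy [ 3.136  0.005 -1.514] w 13.2 F [ 0.4  0.3 -5.4]
turn units [0.06 0.05 0.01] shift units now-frame [ 0.08 -0.02  0.02] shift in level frame [ 0.08 -0.02  0.02]
```

View pics/w28.png

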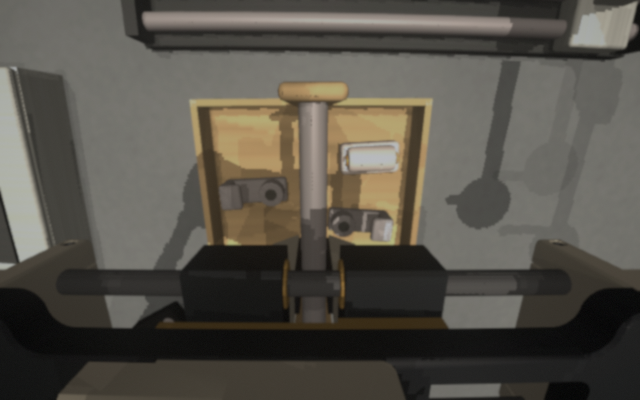

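View pics/s28.png

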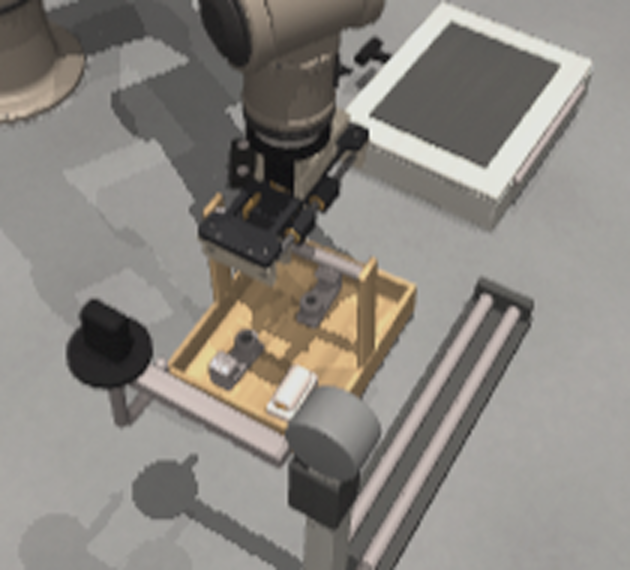

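>>> drive_tool --deltas '[{"hand":1,"tx":0,"ty":0,"tz":0.07,"wx":0,"wy":0,"wz":0},{"hand":1,"tx":0,"ty":0,"tz":0.07,"wx":0,"wy":0,"wz":0},{"hand":1,"tx":0,"ty":0,"tz":0.05,"wx":0,"wy":0,"wz":0},{"hand":1,"tx":0,"ty":0,"tz":0,"wx":0,"wy":0,"wz":0},{"hand":1,"tx":0,"ty":0,"tz":0,"wx":0,"wy":0,"wz":0}]'

```text
time: 54.48
tool_pos: [565.2, -165.4, 172.3]
tcp_rot: [3.139, 0.003, -1.514]
contact_force: [-0.3, 2.3, -3.2]
grip_width: 12.7
```

>>> drive_tool --deltas '[{"hand":1,"tx":0,"ty":0,"tz":0.04,"wx":0,"wy":0,"wz":0},{"hand":1,"tx":0,"ty":0,"tz":0,"wx":0,"wy":0,"wz":0},{"hand":0.5,"tx":0,"ty":0,"tz":0,"wx":0,"wy":0,"wz":0},{"hand":0.0,"tx":0,"ty":0,"tz":0,"wx":0,"wy":0,"wz":0},{"hand":0.0,"tx":0,"ty":0,"tz":0,"wx":0,"wy":0,"wz":0},{"hand":0.0,"tx":0,"ty":0,"tz":-0.3,"wx":0,"wy":0,"wz":0},{"hand":0.0,"tx":0,"ty":0,"tz":-0.6,"wx":0,"wy":0,"wz":0},{"hand":0.0,"tx":0,"ty":0,"tz":-0.8,"wx":0,"wy":0,"wz":0},{"hand":0.0,"tx":0,"ty":0,"tz":-0.8,"wx":0,"wy":0,"wz":0},{"hand":0.0,"tx":0,"ty":0,"tz":0,"wx":0,"wy":0,"wz":0},{"hand":0.0,"tx":0,"ty":0,"tz":0,"wx":0,"wy":0,"wz":0}]'

```text
time: 55.4
tool_pos: [566.0, -166.7, 273.0]
tcp_rot: [-3.14, 0.0, -1.515]
contact_force: [1.0, -0.0, -1.6]
grip_width: 45.5
```

```bash
python3 - <<'E'
from h import *
o=st()
m,im=snap('wrist','w29',None,1.25);np.save('m29.npy',m,allow_pickle=True)
E
```

```text
t 55.40 pos [ 566.  -166.7  273. ] rpy [-3.14   0.    -1.515] F [ 1.  -0.  -1.6] w 45.5 q [-0.42  0.44  1.28  0.    1.42  1.1 ]
```

View pics/w29.png

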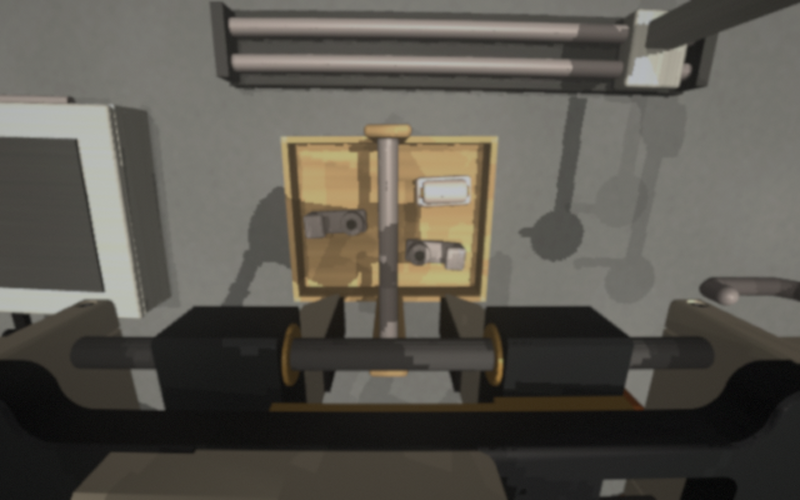

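```bash
python3 - <<'E'
from h import *
m=np.load('m29.npy',allow_pickle=True).item()
p=lambda u,v:(u/1.25,v/1.25)
pr=lambda t,X:print(t,np.round(X,1).tolist())
pr('bar ends',cast(m,[p(388,138),p(388,369)],172))
R=cast(m,[p(235,62),p(625,70),p(232,25),p(625,31)],25);pr('rails',R)
print(np.degrees(np.arctan2(R[0,0]-R[1,0],R[0,1]-R[1,1])),np.degrees(np.arctan2(R[2,0]-R[3,0],R[2,1]-R[3,1])))
pr('tip @224',cast(m,[p(725,292)],224))
T=cast(m,[p(282,138),p(498,137),p(487,300),p(296,301)],40);pr('tote',T);pr('c',T.mean(0))
E
```

```text
bar ends [[650.1, -159.3, 172.0], [476.9, -168.5, 172.0]]
rails [[721.2, -0.3, 25.0], [737.0, -393.6, 25.0], [754.3, 0.9, 25.0], [772.0, -385.9, 25.0]]
-2.3092872052968727 -2.622036177747615
tip @224 [[573.6, -364.9, 224.0]]
tote [[650.0, -50.5, 40.0], [663.2, -268.6, 40.0], [486.0, -280.4, 40.0], [472.5, -61.7, 40.0]]
c [567.9, -165.3, 40.0]
```

>>> drive_tool --deltas '[{"hand":-0.4,"tx":0,"ty":0,"tz":-0.8,"wx":0,"wy":0,"wz":0.17},{"hand":-0.4,"tx":0,"ty":0,"tz":-0.8,"wx":0,"wy":0,"wz":0},{"hand":-0.4,"tx":0,"ty":0,"tz":-0.8,"wx":0,"wy":0,"wz":0},{"hand":-0.4,"tx":0.3,"ty":0,"tz":-0.8,"wx":0,"wy":0,"wz":0},{"hand":-0.4,"tx":0.75,"ty":0,"tz":0,"wx":0,"wy":0,"wz":0},{"hand":-0.4,"tx":0.75,"ty":0,"tz":0,"wx":0,"wy":0,"wz":0},{"hand":-0.4,"tx":0.75,"ty":0,"tz":0,"wx":0,"wy":0,"wz":0},{"hand":-0.4,"tx":0.75,"ty":0,"tz":0,"wx":0,"wy":0,"wz":0},{"hand":-0.4,"tx":0.75,"ty":0,"tz":0,"wx":0,"wy":0,"wz":0},{"hand":-0.4,"tx":0.75,"ty":0,"tz":0,"wx":0,"wy":0,"wz":0},{"hand":-0.4,"tx":0.75,"ty":0.03,"tz":0,"wx":0,"wy":0,"wz":0},{"hand":-0.4,"tx":0.75,"ty":0,"tz":0,"wx":0,"wy":0,"wz":0},{"hand":-0.4,"tx":0,"ty":0,"tz":0,"wx":0,"wy":0,"wz":0},{"hand":-0.4,"tx":0,"ty":0,"tz":0,"wx":0,"wy":0,"wz":0}]'

```text
time: 56.62
tool_pos: [574.4, -420.1, 393.9]
tcp_rot: [3.135, 0.007, -1.532]
contact_force: [1.0, 0.5, -0.6]
grip_width: 64.2
```

```bash
python3 - <<'E'
from h import *
need(574.8,-420,336,-1.53)
m,im=snap('wrist','w30',None,1.25);print(proj(m,[[574.8,-420,362],[574.8,-420,317]])*1.25);np.save('m30.npy',m,allow_pickle=True)
m,im=snap('scene','s30',(200,150,420,390),2.5)
E
```

```text
pos [ 574.4 -420.1  393.9] rpy [ 3.135  0.007 -1.532] w 64.2 F [ 1.   0.5 -0.6]
turn units [ 0.07  0.08 -0.02] shift units now-frame [ 0.01 -0.02  1.45] shift in level frame [-0.   -0.01  1.45]
[[392.39759344 297.52528375]
 [392.73001315 270.35887013]]
```

View pics/w30.png

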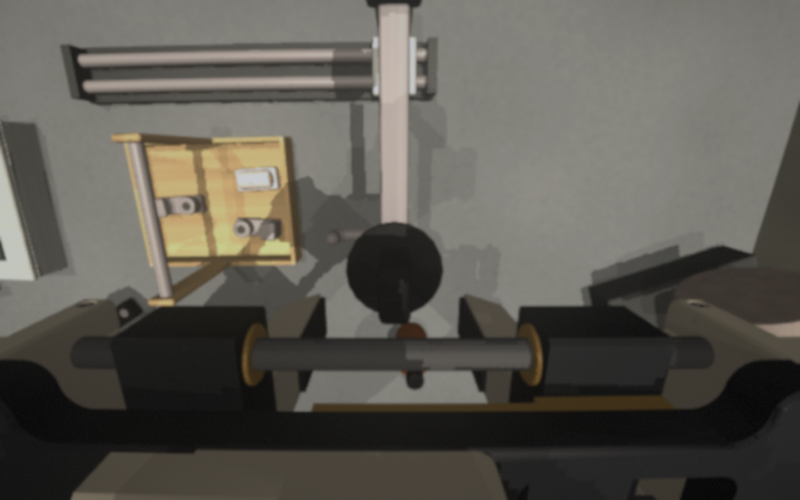

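View pics/s30.png

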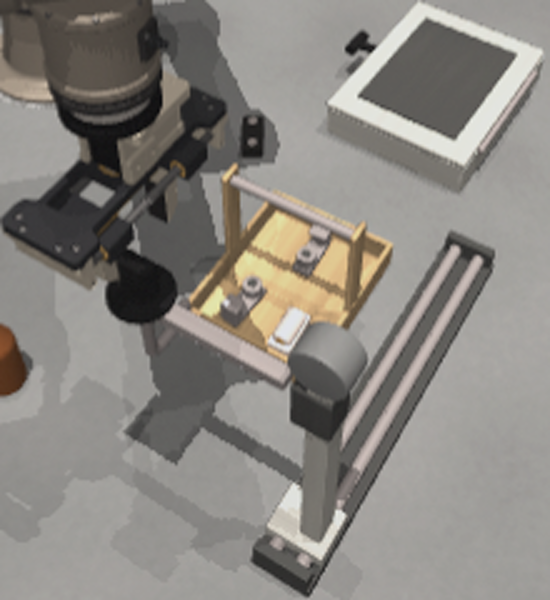

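>>> drive_tool --deltas '[{"hand":-0.3,"tx":0.02,"ty":0,"tz":0.4,"wx":0.07,"wy":0.08,"wz":0},{"hand":-0.3,"tx":0,"ty":-0.03,"tz":0.5,"wx":0,"wy":0,"wz":0},{"hand":-0.3,"tx":0,"ty":0,"tz":0.4,"wx":0,"wy":0,"wz":0},{"hand":0.3,"tx":0,"ty":0,"tz":0.06,"wx":0,"wy":0,"wz":0},{"hand":1,"tx":0,"ty":0,"tz":0,"wx":0,"wy":0,"wz":0},{"hand":1,"tx":0,"ty":0,"tz":0,"wx":0,"wy":0,"wz":0},{"hand":1,"tx":0,"ty":0,"tz":0,"wx":0,"wy":0,"wz":0},{"hand":1,"tx":0,"ty":0,"tz":0,"wx":0,"wy":0,"wz":0},{"hand":1,"tx":0,"ty":0,"tz":0,"wx":0,"wy":0,"wz":0},{"hand":1,"tx":0,"ty":0,"tz":0,"wx":0,"wy":0,"wz":0},{"hand":1,"tx":0,"ty":0,"tz":0,"wx":0,"wy":0,"wz":0},{"hand":1,"tx":0,"ty":0,"tz":0,"wx":0,"wy":0,"wz":0}]'

```text
time: 57.72
tool_pos: [576.4, -419.1, 344.4]
tcp_rot: [-3.137, -0.005, -1.529]
contact_force: [0.2, -0.9, 4.0]
grip_width: 17.8
```

>>> drive_tool --deltas '[{"hand":1,"tx":0,"ty":0,"tz":0.2,"wx":0,"wy":0,"wz":0},{"hand":1,"tx":0,"ty":0,"tz":0.3,"wx":0,"wy":0,"wz":0},{"hand":1,"tx":0,"ty":0,"tz":0.3,"wx":0,"wy":0,"wz":0},{"hand":1,"tx":0,"ty":0,"tz":0.3,"wx":0,"wy":0,"wz":0},{"hand":1,"tx":0,"ty":0,"tz":0.3,"wx":0,"wy":0,"wz":0},{"hand":1,"tx":0,"ty":0,"tz":0.3,"wx":0,"wy":0,"wz":0},{"hand":1,"tx":0,"ty":0,"tz":0.3,"wx":0,"wy":0,"wz":0},{"hand":1,"tx":0,"ty":0,"tz":0.2,"wx":0,"wy":0,"wz":0},{"hand":1,"tx":0,"ty":0,"tz":0,"wx":0,"wy":0,"wz":0},{"hand":1,"tx":0,"ty":0,"tz":0,"wx":0,"wy":0,"wz":0}]'

```text
time: 58.55
tool_pos: [576.4, -419.7, 258.6]
tcp_rot: [-3.135, -0.007, -1.53]
contact_force: [-4.6, -0.0, 13.1]
grip_width: 17.6
```

```bash
python3 - <<'E'
from h import *
o=st()
m,im=snap('wrist','w31',None,1.25);np.save('m31.npy',m,allow_pickle=True)
m,im=snap('scene','s31',(200,150,420,390),2.5)
E
```

```text
t 58.55 pos [ 576.4 -419.7  258.6] rpy [-3.135 -0.007 -1.53 ] F [-4.6 -0.  13.1] w 17.6 q [-0.74  0.7   0.87 -0.    1.56  0.79]
```

View pics/w31.png

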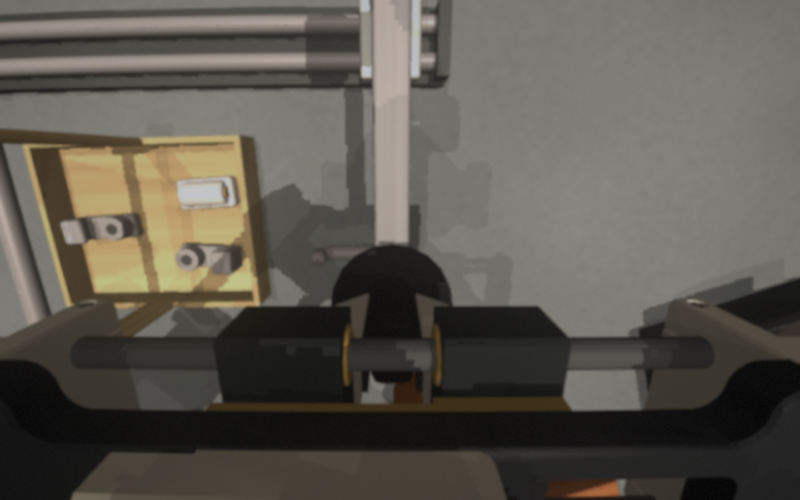

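View pics/s31.png

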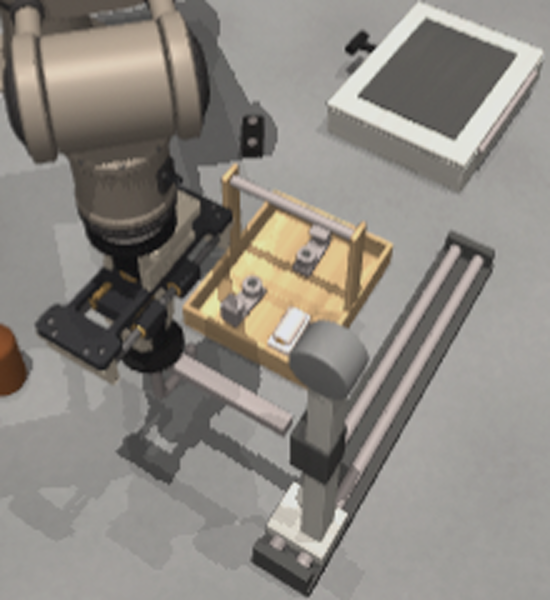

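>>> drive_tool --deltas '[{"hand":1,"tx":-0.2,"ty":0,"tz":0,"wx":0,"wy":0,"wz":0},{"hand":1,"tx":-0.3,"ty":0,"tz":0,"wx":0,"wy":0,"wz":0},{"hand":1,"tx":-0.3,"ty":0,"tz":0,"wx":0,"wy":0,"wz":0},{"hand":1,"tx":-0.3,"ty":0,"tz":0,"wx":0,"wy":0,"wz":0},{"hand":1,"tx":-0.3,"ty":0,"tz":0,"wx":0,"wy":0,"wz":0},{"hand":1,"tx":-0.3,"ty":0,"tz":0,"wx":0,"wy":0,"wz":0},{"hand":1,"tx":-0.3,"ty":0,"tz":0,"wx":0,"wy":0,"wz":0},{"hand":1,"tx":-0.3,"ty":0,"tz":0,"wx":0,"wy":0,"wz":0},{"hand":1,"tx":-0.3,"ty":0,"tz":0,"wx":0,"wy":0,"wz":0},{"hand":1,"tx":-0.3,"ty":0,"tz":0,"wx":0,"wy":0,"wz":0},{"hand":1,"tx":-0.3,"ty":0,"tz":0,"wx":0,"wy":0,"wz":0},{"hand":1,"tx":-0.3,"ty":0,"tz":0,"wx":0,"wy":0,"wz":0},{"hand":1,"tx":-0.3,"ty":0,"tz":0,"wx":0,"wy":0,"wz":0},{"hand":1,"tx":0,"ty":0,"tz":0,"wx":0,"wy":0,"wz":0}]'

```text
time: 59.82
tool_pos: [569.9, -265.5, 258.0]
tcp_rot: [-3.136, -0.005, -1.528]
contact_force: [-5.9, 1.2, 13.9]
grip_width: 17.9
```

```bash
python3 - <<'E'
from h import *
o=st()
m,im=snap('wrist','w32',None,1.25);np.save('m32.npy',m,allow_pickle=True)
m,im=snap('scene','s32',(220,150,430,340),3.5)
print(proj(m,[[566,-164.5,172]]))
E
```

```text
t 59.82 pos [ 569.9 -265.5  258. ] rpy [-3.136 -0.005 -1.528] F [-5.9  1.2 13.9] w 17.9 q [-0.56  0.52  1.19 -0.    1.42  0.97]
[[315.06973522 231.96639977]]
```

View pics/w32.png

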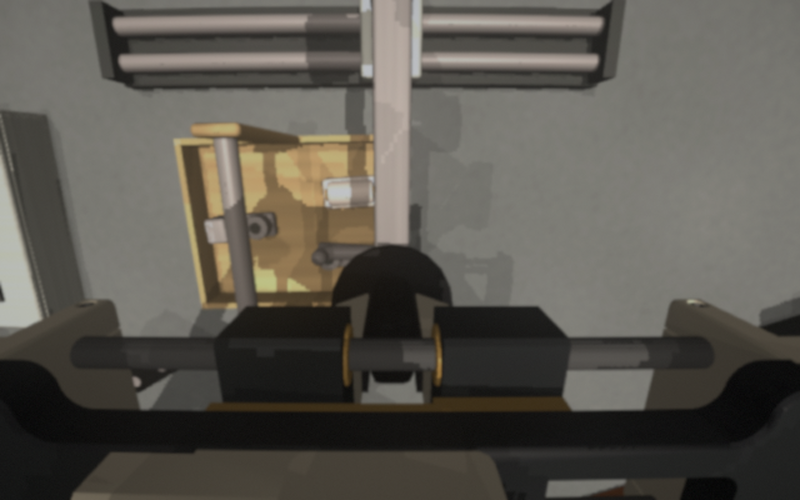

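View pics/s32.png

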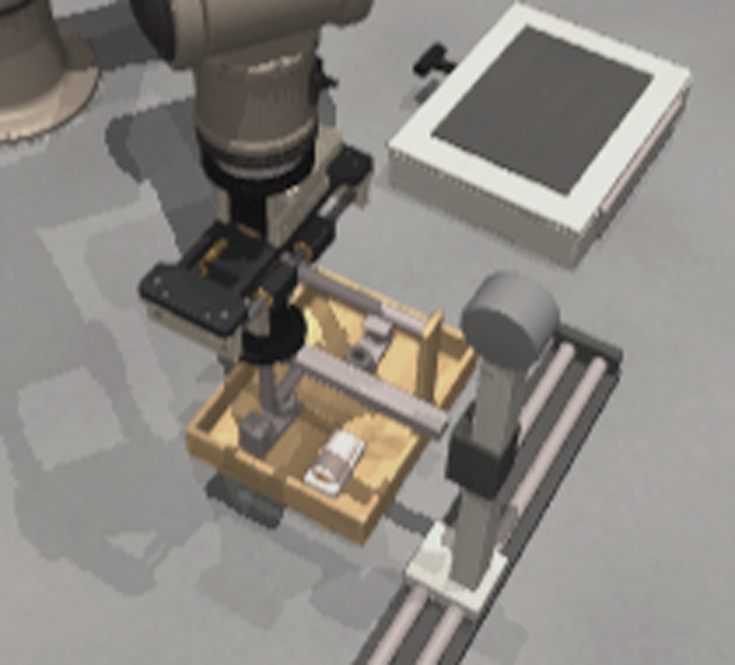

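```bash
python3 - <<'E'
from h import *
m=np.load('m32.npy',allow_pickle=True).item()
p=lambda u,v:(u/1.25,v/1.25)
print(cast(m,[p(224,140),p(232,210),p(247,300)],172).round(1).tolist())
t=camera_model('top');im=capture('top')[:,:,::-1];cv2.imwrite('pics/t33.png',cv2.resize(im[110:260,290:470],None,fx=4,fy=4,interpolation=cv2.INTER_CUBIC))
E
```

```text
[[648.6, -158.4, 172.0], [605.1, -160.1, 172.0], [542.2, -165.6, 172.0]]
```

View pics/t33.png

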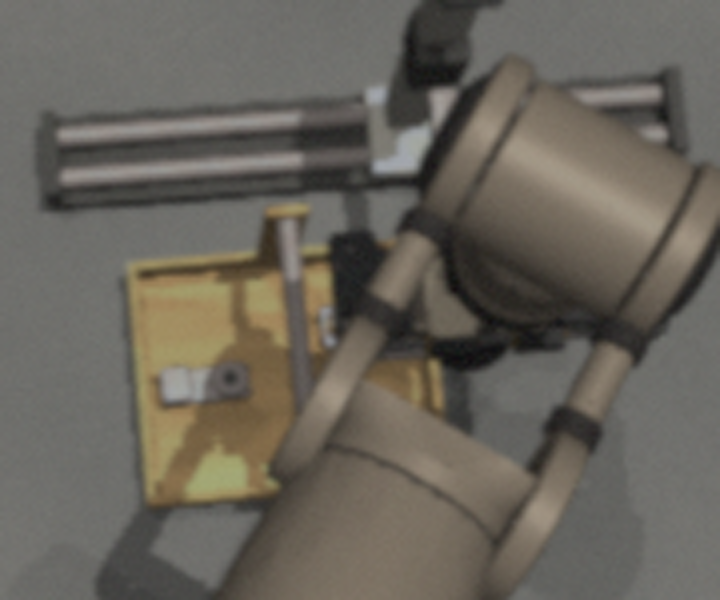

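>>> drive_tool --deltas '[{"hand":1,"tx":-0.2,"ty":0,"tz":0,"wx":0,"wy":0,"wz":0},{"hand":1,"tx":-0.2,"ty":0,"tz":0,"wx":0,"wy":0,"wz":0},{"hand":1,"tx":-0.2,"ty":0,"tz":0,"wx":0,"wy":0,"wz":0},{"hand":1,"tx":-0.2,"ty":0,"tz":0,"wx":0,"wy":0,"wz":0},{"hand":1,"tx":-0.2,"ty":0,"tz":0,"wx":0,"wy":0,"wz":0},{"hand":1,"tx":0,"ty":0,"tz":0,"wx":0,"wy":0,"wz":0}]'

```text
time: 60.47
tool_pos: [568.3, -226.4, 257.6]
tcp_rot: [-3.136, -0.005, -1.529]
contact_force: [-5.1, 1.9, 13.8]
grip_width: 18.0
```

```bash
python3 - <<'E'
from h import *
o=st()
m,im=snap('wrist','w34',None,1.25);np.save('m34.npy',m,allow_pickle=True)
m,im=snap('scene','s34',(270,190,400,310),6)
E
```

```text
t 60.47 pos [ 568.3 -226.4  257.6] rpy [-3.136 -0.005 -1.529] F [-5.1  1.9 13.8] w 18.0 q [-0.5   0.49  1.25 -0.    1.4   1.03]
```

View pics/w34.png

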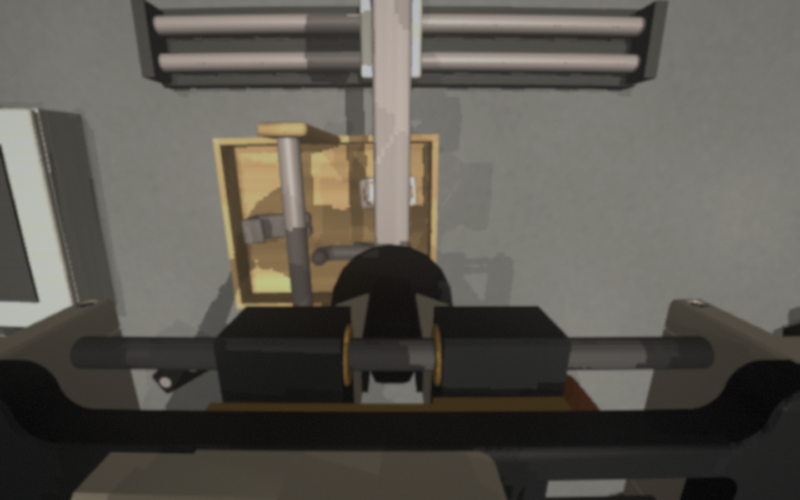

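View pics/s34.png

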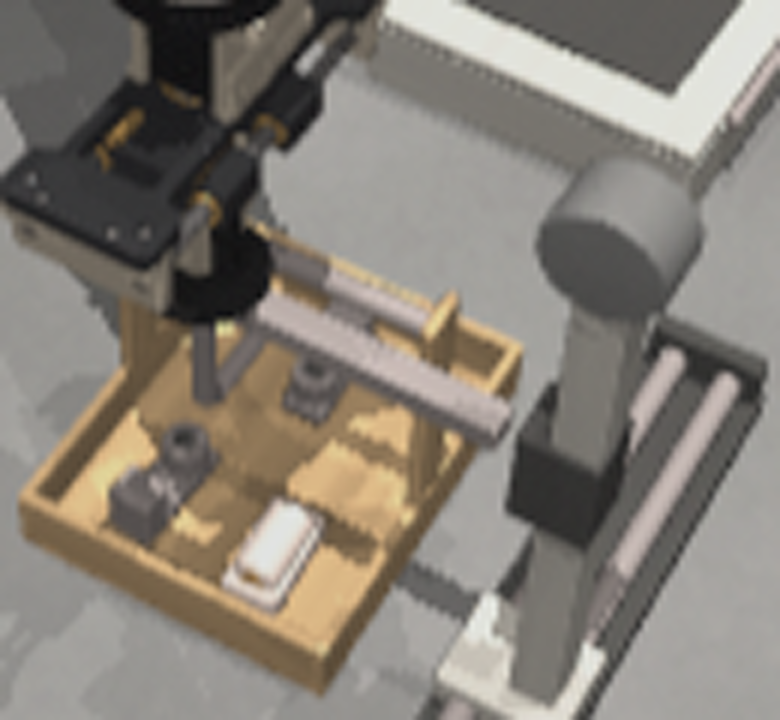

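```bash
python3 - <<'E'
from h import *
m=np.load('m34.npy',allow_pickle=True).item()
p=lambda u,v:(u/1.25,v/1.25)
print('tip',cast(m,[p(318,256)],138).round(1).tolist())
print('bar',cast(m,[p(289,141),p(297,240),p(302,300)],172).round(1).tolist())
print('tote corners z40',cast(m,[p(215,139),p(440,135),p(236,305)],40).round(1).tolist())
E
```

```text
tip [[564.9, -170.0, 138.0]]
bar [[647.9, -159.8, 172.0], [585.3, -163.0, 172.0], [542.5, -165.1, 172.0]]
tote corners z40 [[650.9, -51.6, 40.0], [663.2, -270.0, 40.0], [476.5, -59.0, 40.0]]
```

>>> drive_tool --deltas '[{"hand":1,"tx":-0.2,"ty":0,"tz":0,"wx":0,"wy":0,"wz":0},{"hand":1,"tx":-0.2,"ty":0,"tz":0,"wx":0,"wy":0,"wz":0},{"hand":1,"tx":-0.2,"ty":0,"tz":0,"wx":0,"wy":0,"wz":0},{"hand":1,"tx":-0.2,"ty":0,"tz":0,"wx":0,"wy":0,"wz":0},{"hand":1,"tx":-0.03,"ty":0,"tz":0,"wx":0,"wy":0,"wz":0},{"hand":1,"tx":0,"ty":0,"tz":0,"wx":0,"wy":0,"wz":0}]'

```text
time: 61.07
tool_pos: [566.9, -193.8, 257.3]
tcp_rot: [-3.136, -0.005, -1.529]
contact_force: [-6.3, 0.8, 13.6]
grip_width: 18.0
```

```bash
python3 - <<'E'
from h import *
o=st()
m,im=snap('wrist','w35',None,1.25);np.save('m35.npy',m,allow_pickle=True)
m,im=snap('scene','s35',(270,190,400,310),6)
E
```

```text
t 61.07 pos [ 566.9 -193.8  257.3] rpy [-3.136 -0.005 -1.529] F [-6.3  0.8 13.6] w 18.0 q [-0.46  0.47  1.29 -0.    1.38  1.07]
```

View pics/w35.png

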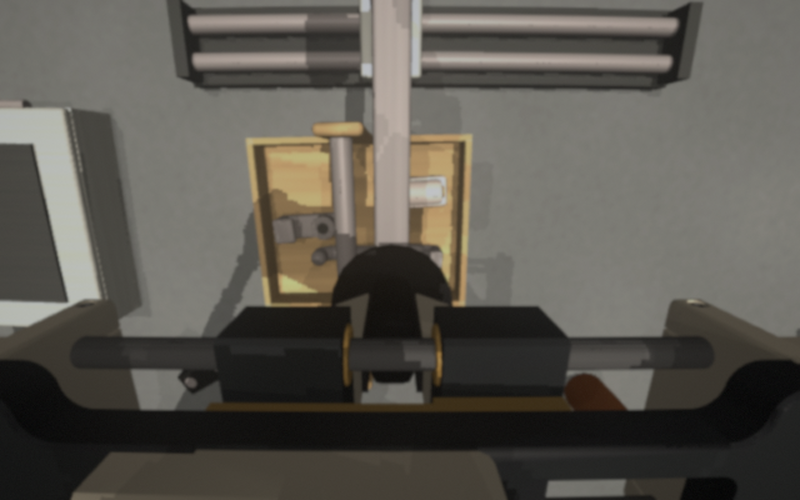

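View pics/s35.png

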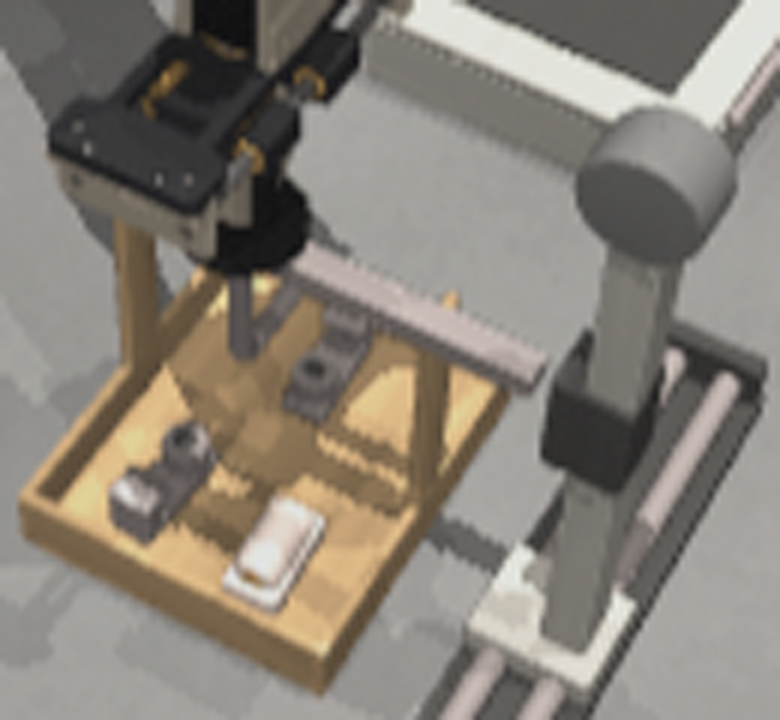

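>>> drive_tool --deltas '[{"hand":1,"tx":0,"ty":0,"tz":-0.15,"wx":0,"wy":0,"wz":0},{"hand":1,"tx":0,"ty":0,"tz":-0.2,"wx":0,"wy":0,"wz":0},{"hand":1,"tx":0,"ty":0,"tz":-0.2,"wx":0,"wy":0,"wz":0},{"hand":1,"tx":0,"ty":0,"tz":-0.15,"wx":0,"wy":0,"wz":0},{"hand":1,"tx":0,"ty":0,"tz":-0.1,"wx":0,"wy":0,"wz":0},{"hand":1,"tx":0,"ty":0,"tz":-0.1,"wx":0,"wy":0,"wz":0},{"hand":1,"tx":0,"ty":0,"tz":-0.1,"wx":0,"wy":0,"wz":0},{"hand":1,"tx":0,"ty":0,"tz":-0.1,"wx":0,"wy":0,"wz":0},{"hand":1,"tx":0,"ty":0,"tz":-0.1,"wx":0,"wy":0,"wz":0},{"hand":1,"tx":0,"ty":0,"tz":0,"wx":0,"wy":0,"wz":0},{"hand":1,"tx":0,"ty":0,"tz":0,"wx":0,"wy":0,"wz":0}]'

```text
time: 62.08
tool_pos: [566.9, -194.0, 303.7]
tcp_rot: [-3.137, -0.004, -1.529]
contact_force: [-2.8, -0.0, 6.9]
grip_width: 18.0
```

```bash
python3 - <<'E'
from h import *
o=st()
m,im=snap('wrist','w36',None,1.25)
m,im=snap('scene','s36',(270,190,400,310),6)
E
```

```text
t 62.08 pos [ 566.9 -194.   303.7] rpy [-3.137 -0.004 -1.529] F [-2.8 -0.   6.9] w 18.0 q [-0.46  0.44  1.2  -0.    1.5   1.07]
```

View pics/w36.png

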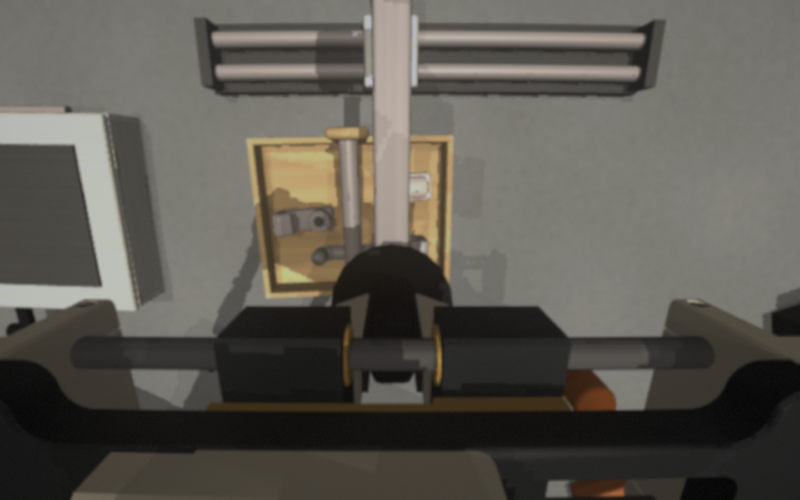

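View pics/s36.png

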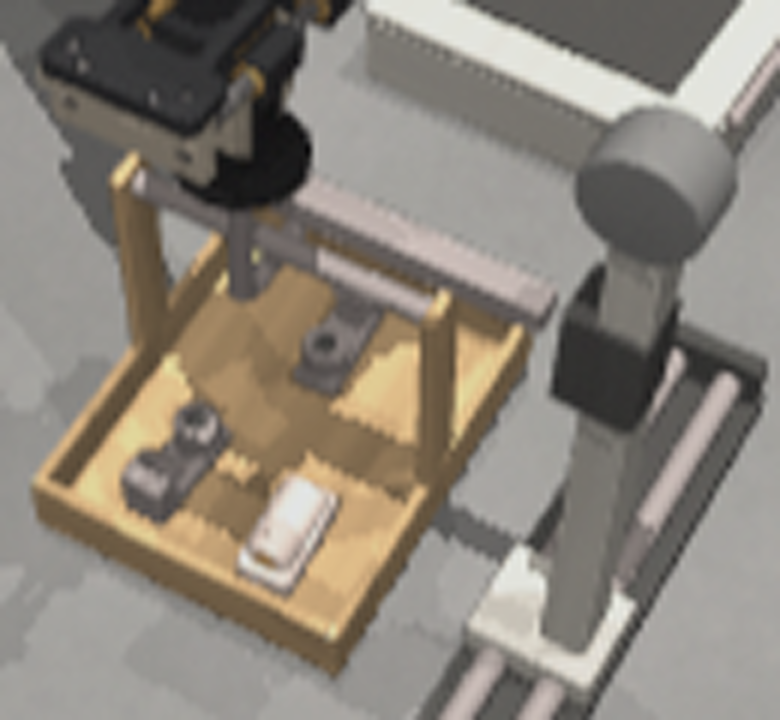

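>>> drive_tool --deltas '[{"hand":1,"tx":0,"ty":0,"tz":-0.07,"wx":0,"wy":0,"wz":0},{"hand":1,"tx":0,"ty":0,"tz":-0.1,"wx":0,"wy":0,"wz":0},{"hand":1,"tx":0,"ty":0,"tz":-0.1,"wx":0,"wy":0,"wz":0},{"hand":1,"tx":0,"ty":0,"tz":-0.1,"wx":0,"wy":0,"wz":0},{"hand":1,"tx":0,"ty":0,"tz":-0.1,"wx":0,"wy":0,"wz":0},{"hand":1,"tx":0,"ty":0,"tz":-0.1,"wx":0,"wy":0,"wz":0},{"hand":1,"tx":0,"ty":0,"tz":-0.1,"wx":0,"wy":0,"wz":0},{"hand":1,"tx":0,"ty":0,"tz":-0.1,"wx":0,"wy":0,"wz":0},{"hand":1,"tx":0,"ty":0,"tz":-0.1,"wx":0,"wy":0,"wz":0},{"hand":1,"tx":0,"ty":0,"tz":-0.07,"wx":0,"wy":0,"wz":0},{"hand":1,"tx":0,"ty":0,"tz":-0.05,"wx":0,"wy":0,"wz":0},{"hand":1,"tx":0,"ty":0,"tz":0,"wx":0,"wy":0,"wz":0},{"hand":1,"tx":0,"ty":0,"tz":0,"wx":0,"wy":0,"wz":0},{"hand":1,"tx":0,"ty":0,"tz":0,"wx":0,"wy":0,"wz":0}]'

```text
time: 63.35
tool_pos: [566.9, -194.0, 342.8]
tcp_rot: [-3.137, -0.005, -1.529]
contact_force: [-3.0, -1.3, 6.3]
grip_width: 17.6
```

```bash
python3 - <<'E'
from h import *
o=st()
m,im=snap('scene','s37',(270,190,400,310),6)
E
```

```text
t 63.35 pos [ 566.9 -194.   342.8] rpy [-3.137 -0.005 -1.529] F [-3.  -1.3  6.3] w 17.6 q [-0.46  0.43  1.11 -0.    1.59  1.07]
```

View pics/s37.png

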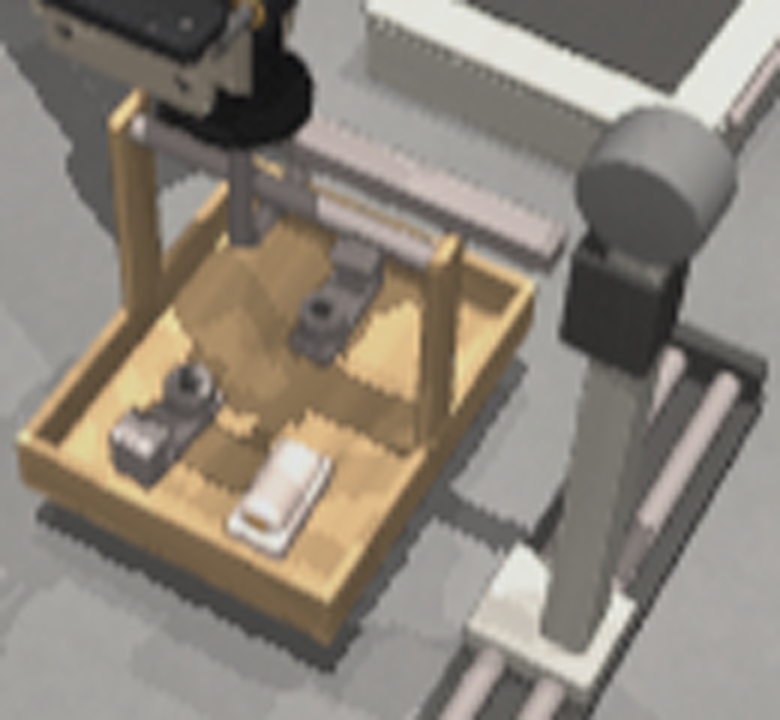

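>>> drive_tool --deltas '[{"hand":1,"tx":0,"ty":0,"tz":-0.05,"wx":0,"wy":0,"wz":0},{"hand":1,"tx":0,"ty":0,"tz":-0.05,"wx":0,"wy":0,"wz":0},{"hand":1,"tx":0,"ty":0,"tz":0,"wx":0,"wy":0,"wz":0},{"hand":1,"tx":0,"ty":0,"tz":0,"wx":0,"wy":0,"wz":0}]'

```text
time: 63.73
tool_pos: [566.8, -193.7, 344.3]
tcp_rot: [-3.14, -0.002, -1.529]
contact_force: [-0.1, -1.4, -12.0]
grip_width: 17.5
```

>>> drive_tool --deltas '[{"hand":1,"tx":0,"ty":0,"tz":0.03,"wx":0,"wy":0,"wz":0},{"hand":1,"tx":0,"ty":0,"tz":0,"wx":0,"wy":0,"wz":0},{"hand":0.6,"tx":0,"ty":0,"tz":0,"wx":0,"wy":0,"wz":0},{"hand":0.3,"tx":0,"ty":0,"tz":0,"wx":0,"wy":0,"wz":0},{"hand":0,"tx":0,"ty":0,"tz":0,"wx":0,"wy":0,"wz":0},{"hand":-0.2,"tx":0,"ty":0,"tz":0,"wx":0,"wy":0,"wz":0},{"hand":-0.2,"tx":0,"ty":0,"tz":0,"wx":0,"wy":0,"wz":0},{"hand":-0.2,"tx":0,"ty":0,"tz":-0.2,"wx":0,"wy":0,"wz":0},{"hand":-0.2,"tx":0,"ty":0,"tz":-0.5,"wx":0,"wy":0,"wz":0},{"hand":-0.2,"tx":0,"ty":0,"tz":-0.7,"wx":0,"wy":0,"wz":0},{"hand":-0.2,"tx":0,"ty":0.3,"tz":-0.7,"wx":0,"wy":0,"wz":0},{"hand":-0.2,"tx":0,"ty":0.6,"tz":-0.2,"wx":0,"wy":0,"wz":0},{"hand":-0.2,"tx":0,"ty":0.7,"tz":0,"wx":0,"wy":0,"wz":0},{"hand":-0.2,"tx":0,"ty":0.7,"tz":0,"wx":0,"wy":0,"wz":0},{"hand":-0.2,"tx":0,"ty":0.6,"tz":0,"wx":0,"wy":0,"wz":0},{"hand":-0.2,"tx":0,"ty":0,"tz":0,"wx":0,"wy":0,"wz":0},{"hand":-0.2,"tx":0,"ty":0,"tz":0,"wx":0,"wy":0,"wz":0}]'

```text
time: 65.15
tool_pos: [450.1, -198.4, 438.2]
tcp_rot: [-3.135, -0.006, -1.53]
contact_force: [-0.8, -0.2, 0.5]
grip_width: 55.3
```

```bash
python3 - <<'E'
from h import *
o=st()
m,im=snap('scene','s38',(250,150,430,310),4.4)
m,im=snap('top','t38',(280,90,460,250),4.2)
m,im=snap('wrist','w38')
E
```

```text
t 65.15 pos [ 450.1 -198.4  438.2] rpy [-3.135 -0.006 -1.53 ] F [-0.8 -0.2  0.5] w 55.3 q [-0.57  0.2   1.19 -0.    1.75  0.96]
```

View pics/s38.png

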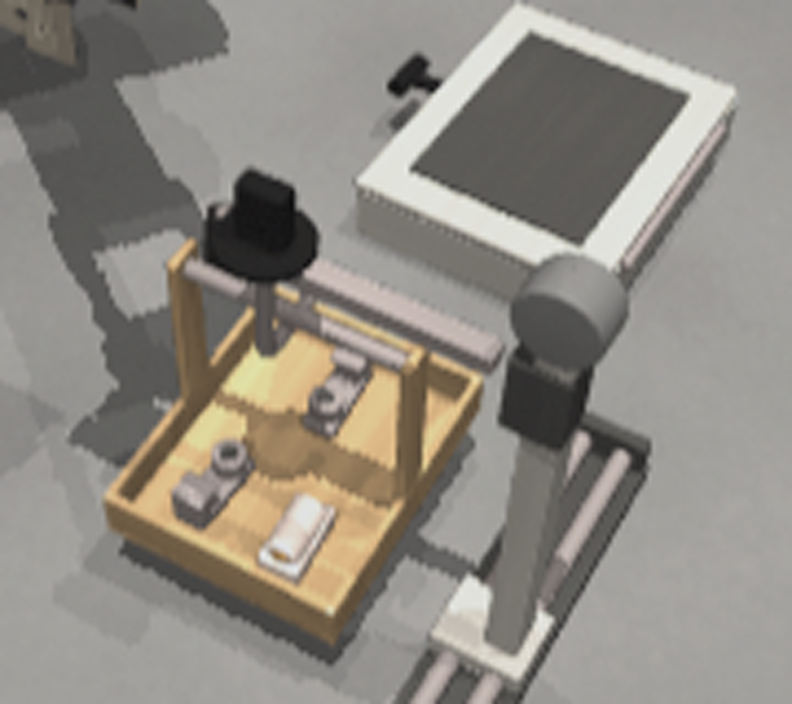

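View pics/t38.png

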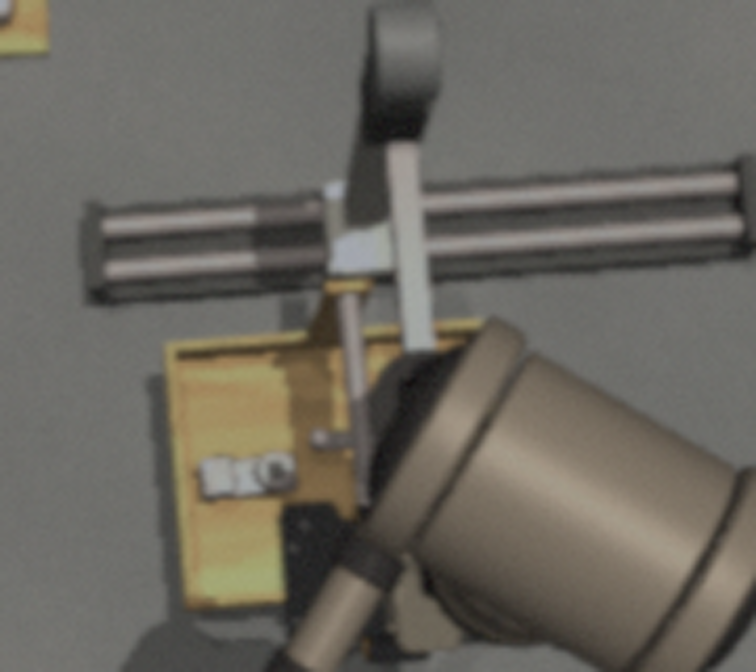

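View pics/w38.png

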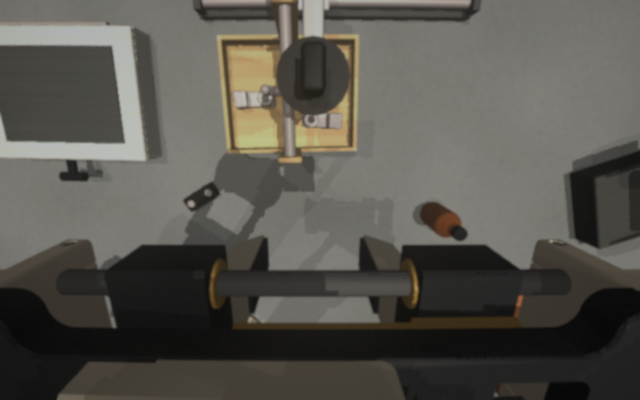

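>>> drive_tool --deltas '[{"hand":-0.2,"tx":-0.5,"ty":0,"tz":0,"wx":0,"wy":0,"wz":0},{"hand":-0.2,"tx":-0.8,"ty":0,"tz":0,"wx":0,"wy":0,"wz":0},{"hand":-0.2,"tx":-0.8,"ty":0,"tz":0,"wx":0,"wy":0,"wz":0},{"hand":-0.2,"tx":-0.8,"ty":0,"tz":0,"wx":0,"wy":0,"wz":0},{"hand":-0.2,"tx":-0.8,"ty":0,"tz":0,"wx":0,"wy":0,"wz":0},{"hand":-0.2,"tx":-0.8,"ty":0,"tz":0,"wx":0,"wy":0,"wz":0},{"hand":-0.2,"tx":-0.8,"ty":0,"tz":0,"wx":0,"wy":0,"wz":0},{"hand":-0.2,"tx":-0.8,"ty":0,"tz":0,"wx":0,"wy":0,"wz":0},{"hand":-0.2,"tx":-0.8,"ty":0,"tz":0,"wx":0,"wy":0,"wz":0},{"hand":-0.2,"tx":-0.8,"ty":0,"tz":0,"wx":0,"wy":0,"wz":0},{"hand":-0.2,"tx":-0.5,"ty":0,"tz":0,"wx":0,"wy":0,"wz":0},{"hand":-0.2,"tx":0,"ty":0,"tz":0,"wx":0,"wy":0,"wz":0},{"hand":-0.2,"tx":0,"ty":0,"tz":0,"wx":0,"wy":0,"wz":0},{"hand":-0.2,"tx":0,"ty":0,"tz":0,"wx":0,"wy":0,"wz":0},{"hand":-0.2,"tx":0,"ty":0,"tz":0,"wx":0,"wy":0,"wz":0},{"hand":-0.2,"tx":0,"ty":0,"tz":0,"wx":0,"wy":0,"wz":0}]'

```text
time: 66.63
tool_pos: [437.3, 128.5, 435.2]
tcp_rot: [-3.138, -0.004, -1.531]
contact_force: [-0.2, -0.0, 0.2]
grip_width: 55.3
```

```bash
python3 - <<'E'
from h import *
o=st()
a=capture('scene').astype(int);ta=capture('top')
for i in range(3): capture('wrist')
b=capture('scene').astype(int)
d=cv2.GaussianBlur(np.abs(a-b).max(2).astype(np.uint8),(5,5),0)[180:300,270:400];print('diff',d.max(),d.mean())
cv2.imwrite('pics/s39.png',cv2.resize(b[150:310,250:430,::-1].astype(np.uint8),None,fx=4.4,fy=4.4,interpolation=cv2.INTER_CUBIC))
cv2.imwrite('pics/t39.png',cv2.resize(ta[90:250,280:460,::-1],None,fx=4,fy=3.7,interpolation=cv2.INTER_CUBIC))
E
```

```text
t 66.63 pos [437.3 128.5 435.2] rpy [-3.138 -0.004 -1.531] F [-0.2 -0.   0.2] w 55.3 q [ 0.12  0.13  1.28 -0.    1.73  1.65]
diff 22 1.248974358974359
```

View pics/s39.png

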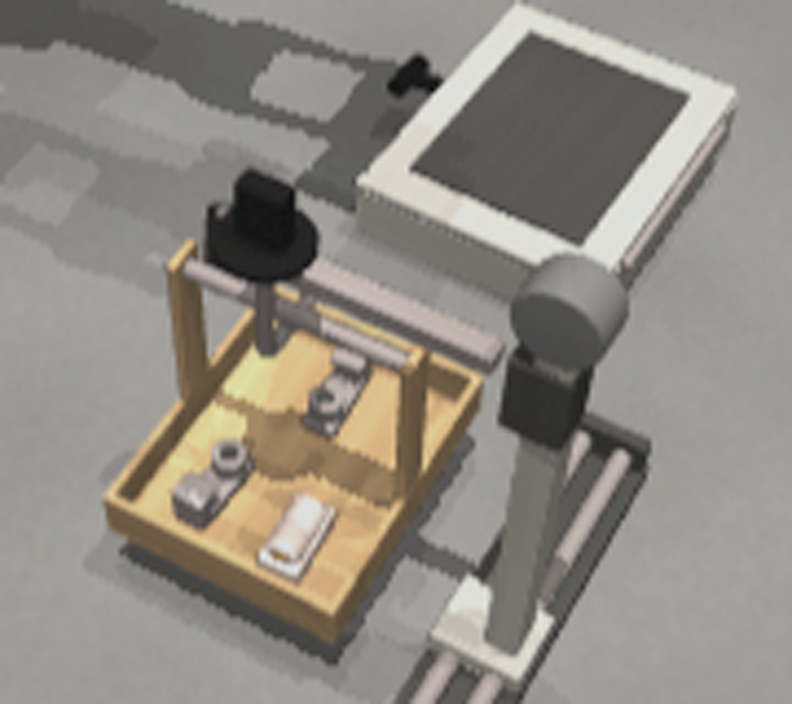

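View pics/t39.png

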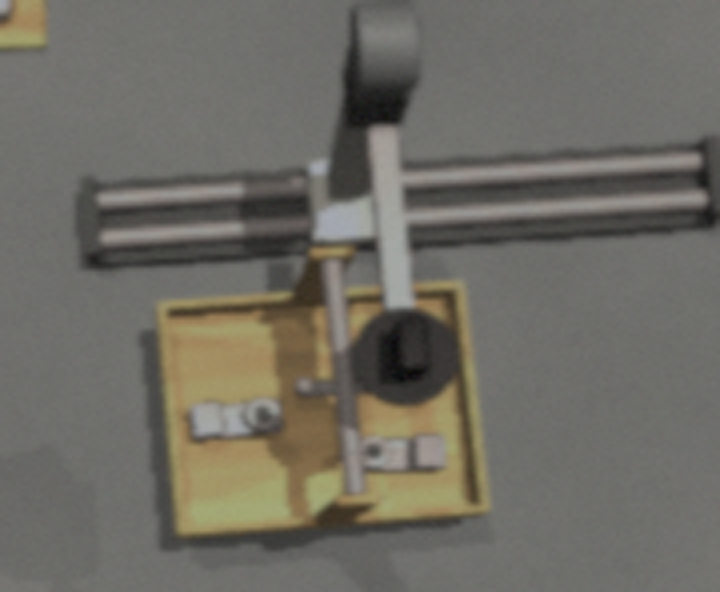

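```bash
python3 - <<'E'
from h import *
m=camera_model('top');s=camera_model('scene')
t=lambda u,v:(280+u/4,90+v/3.7); c=lambda u,v:(250+u/4.4,150+v/4.4)
A=tri([ray(m,t(490,512)),ray(s,c(105,500))]);B=tri([ray(m,t(463,281)),ray(s,c(338,612))]);C=tri([ray(m,t(158,303)),ray(s,c(482,375))])
print(A.round(1),B.round(1),C.round(1))
print('tilt x deg',np.degrees(np.arcsin((B-A)[2]/180)),'tilt y',np.degrees(np.arcsin((C-B)[2]/220)))
b1=tri([ray(m,t(333,262)),ray(s,c(410,357))]);b2=tri([ray(m,t(353,490)),ray(s,c(188,270))]);tip=tri([ray(m,t(303,386)),ray(s,c(305,290))])
print('bar',b1.round(1),b2.round(1),'mid',((b1+b2)/2).round(1),'tip',tip.round(1))
a=capture('scene').astype(int)
for i in range(16): capture('wrist')
b=capture('scene').astype(int)
d=cv2.GaussianBlur(np.abs(a-b).max(2).astype(np.uint8),(5,5),0)
print('diff tote',d[180:300,270:400].max(),'elsewhere',d[320:,:200].max())
E
```

```text
[ 485.9 -271.5   75. ] [ 666.4 -260.    81. ] [652.2 -41.9  91.4]
tilt x deg 1.9003492172390162 tilt y 2.7142448096610385
bar [ 650.  -157.9  225.3] [ 488.9 -166.8  215.5] mid [ 569.4 -162.3  220.4] tip [ 562.3 -137.7  215. ]
diff tote 16 elsewhere 2
```

>>> drive_tool --deltas '[{"hand":-0.2,"tx":0,"ty":0,"tz":0,"wx":0,"wy":0,"wz":0},{"hand":-0.2,"tx":0,"ty":0,"tz":0,"wx":0,"wy":0,"wz":0},{"hand":-0.2,"tx":0,"ty":0,"tz":0,"wx":0,"wy":0,"wz":0},{"hand":-0.2,"tx":0,"ty":0,"tz":0,"wx":0,"wy":0,"wz":0},{"hand":-0.2,"tx":0,"ty":0,"tz":0,"wx":0,"wy":0,"wz":0},{"hand":-0.2,"tx":0,"ty":0,"tz":0,"wx":0,"wy":0,"wz":0},{"hand":-0.2,"tx":0,"ty":0,"tz":0,"wx":0,"wy":0,"wz":0},{"hand":-0.2,"tx":0,"ty":0,"tz":0,"wx":0,"wy":0,"wz":0},{"hand":-0.2,"tx":0,"ty":0,"tz":0,"wx":0,"wy":0,"wz":0},{"hand":-0.2,"tx":0,"ty":0,"tz":0,"wx":0,"wy":0,"wz":0},{"hand":-0.2,"tx":0,"ty":0,"tz":0,"wx":0,"wy":0,"wz":0},{"hand":-0.2,"tx":0,"ty":0,"tz":0,"wx":0,"wy":0,"wz":0},{"hand":-0.2,"tx":0,"ty":0,"tz":0,"wx":0,"wy":0,"wz":0},{"hand":-0.2,"tx":0,"ty":0,"tz":0,"wx":0,"wy":0,"wz":0},{"hand":-0.2,"tx":0,"ty":0,"tz":0,"wx":0,"wy":0,"wz":0},{"hand":-0.2,"tx":0,"ty":0,"tz":0,"wx":0,"wy":0,"wz":0},{"hand":-0.2,"tx":0,"ty":0,"tz":0,"wx":0,"wy":0,"wz":0},{"hand":-0.2,"tx":0,"ty":0,"tz":0,"wx":0,"wy":0,"wz":0},{"hand":-0.2,"tx":0,"ty":0,"tz":0,"wx":0,"wy":0,"wz":0},{"hand":-0.2,"tx":0,"ty":0,"tz":0,"wx":0,"wy":0,"wz":0}]'

```text
time: 69.5
tool_pos: [437.0, 129.4, 435.3]
tcp_rot: [-3.138, -0.004, -1.529]
contact_force: [-0.0, 0.4, 1.2]
grip_width: 55.1
```

```bash
python3 - <<'E'
from h import *
fs=[]
for k in range(4):
    fs.append(capture('scene'))
    for i in range(3): capture('wrist')
g=[cv2.cvtColor(f,cv2.COLOR_RGB2GRAY).astype(np.float32)[235:300,270:330] for f in fs]
for k in range(1,4):
    print(cv2.phaseCorrelate(g[0],g[k]), cv2.GaussianBlur(np.abs(g[0]-g[k]),(5,5),0).max())
cv2.imwrite('pics/s40.png',fs[-1][:,:,::-1]);t=capture('top');cv2.imwrite('pics/t40.png',t[:,:,::-1])
E
```

```text
((-0.023815289649757432, -0.006798455095406553), 0.9980154175449301) 16.886719
((0.03276663150125003, -0.06257061175140421), 0.966176297377657) 28.09375
((0.03486816946884019, 0.008322538299886162), 0.9997175017992656) 24.191406
```

View pics/s40.png

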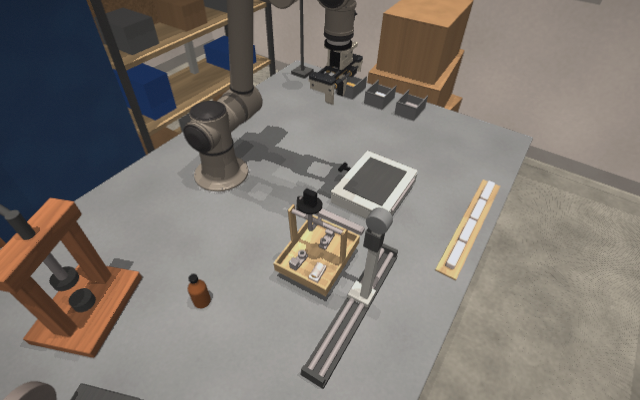

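View pics/t40.png

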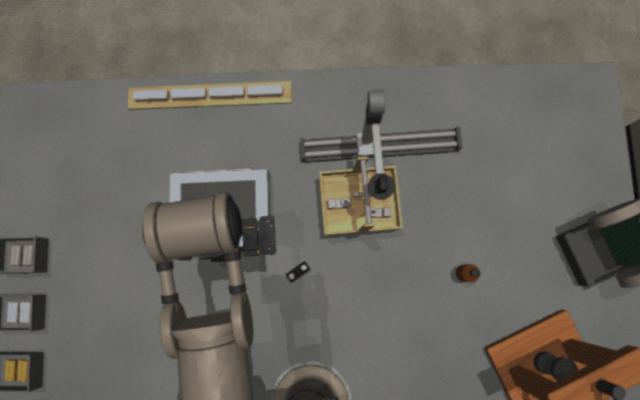

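```bash
python3 - <<'E'
from h import *
for i in range(60): capture('wrist')
fs=[]
for k in range(5):
    fs.append(capture('scene'))
    for i in range(2): capture('wrist')
g=[cv2.cvtColor(f,cv2.COLOR_RGB2GRAY).astype(np.float32)[235:300,270:330] for f in fs]
for k in range(1,5): print(np.round(cv2.phaseCorrelate(g[0],g[k])[0],3))
st()
close_job()
E
```

```text
[0.016 0.035]
[0.029 0.026]
[ 0.054 -0.015]
[ 0.033 -0.015]
t 74.10 pos [437.  129.4 435.3] rpy [-3.138 -0.004 -1.529] F [ 0.2 -0.4 -0.3] w 55.2 q [ 0.12  0.13  1.28 -0.    1.73  1.65]
the job is handed in; nothing more can be done
```

The job is handed in at 74 s. The case is shut, and the tote hangs from the hook with all the strays in it.

- **Case:** I opened the lid and moved the short shell and both claws into the tote. There was no nut. I left the two full-length shells where they lay. I then swung the lid shut and pressed it until it stopped hard, at about 27 N.
- **Tote and hook:** The tote sat about 22 mm off the hook's path, so I moved it by its bar before hooking it. I then pulled the hook down 86 mm, brought it under the bar and let it rise to the top with the tote.
- **Last checks:**
    - All three strays were in the tote.
    - The tote was clear of the counter, with its rim at 75–91 mm against 40 mm when standing.
    - The image shift between frames was 0.06 px or less, so the tote was hanging still.
    - The bottle and bumper were untouched.

Three things did not go cleanly:
- **Second claw:** My first grasp was too high and shifted it slightly in its well. I re-measured it and regrasped it properly.
- **Moving the tote:** Dragging it along the counter tilted it briefly by a few degrees at most, with about 21 N on the tool. I then lifted it about 7 mm and set it down instead.
- **Hanging position:** It hangs 2–3° off level, and my last measurement puts the hook about 6 mm from the bar's middle.

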